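# Run the brass blanks through the brushing machine

### The job

Set the speed lever to its third mark, working speed (counting the stop mark, at the robot's end, as the first). Lay all the brass blanks, however many there are, crosswise on the infeed and feed them under the low hood with the push stick behind them, never with the fingers, not over the hood and with the lever at working speed, until every blank lies wholly clear of the hood on the outfeed; leave them there. Then put the push stick back upright on its mat and turn the lever back to stop, leaving everything else on the bench as it is.

Things in the scene. Friction and masses are not known exactly. Their poses are not given: they have to be found in the camera images.
- machine: brushing machine, fixed; origin at bench level under the middle of its black hood; feed along its +y. Flat bed, 30 mm above the bench, from y -250 (open infeed end) to +230 mm (outfeed, end wall). Side walls rise 12 mm above the bed, inner faces at x -51 and +51 mm, outer -58 and +58 mm. A grey motor up to 165 mm above the bench stands beyond the hood at x +60 to +255 mm, within y -50 to +50 mm.
- hood_mouth (a point): on the bed in the middle of the hood's infeed mouth, at the machine's y -30 mm. The hood covers the bed from there to y +30 mm; the opening right through is 28 mm high and 102 mm wide. Hood: top 125 mm above the bench, 126 mm wide.
- infeed_mid (a point): point on the bed surface, middle of the infeed, 140 mm before the hood's middle. The infeed (machine y -250 to -30 mm) has room for three blanks crosswise (long side along the machine's x) with finger room between; one blank may push the next.
- outfeed_mid (a point): point on the bed surface, middle of the outfeed, 120 mm past the hood's middle
- speed_lever (a joint): angle of the speed lever in rad: 0 at the stop mark (lever leaning 0.7 rad from upright towards its box's -x, the robot's side), growing as it swings to +x, 0.7 upright, end stops at 0 and 1.4. The four marks stand at 0 (stop), 0.45, 0.9 (working speed) and 1.35. Stiff with friction, about 2.5 N at the knob; stays where it is left.
- speed_box: grey box, 90 by 80 by 54 mm, fixed, with the speed lever on top and an upright round aluminium quadrant of 56 mm radius at its +y side, four black marks on its rim. Origin at the centre of its underside; the lever swings in its x-z plane (hinge along its y).
- lever_pivot (a point): hinge axis of the lever, 60 mm above the bench
- lever_knob (a point): centre of the lever's black ball knob, 28 mm across, 110 mm from the pivot; the shaft below is 10 mm thick
- work_mark (a point): where the knob's centre is with the lever at the third mark, working speed
- push_stick: wooden push stick, 0.14 kg, upright as it stands at first on its mat: a square post handle, 24 by 24 mm, rising to 80 mm above the underside, on a foot 44 by 50 by 12 mm; from it a shaft 16 mm wide and 12 mm high runs along its +x to a cross head 70 mm wide (y) and 14 mm high, whose flat front is 150 mm ahead of the handle. Origin on the underside below the handle's centre.
- stick_head (a point): centre of the front face of the stick's cross head
- stick_mid (a point): point on the stick's underside halfway along, 70 mm ahead of the handle
- stick_mat: black rubber mat, 230 mm (its x) by 90 mm by 4 mm, fixed, at the robot's right; the push stick's place. Origin at the centre of its underside
- blank1: one of three or four identical plain brass bars (None when absent this time), 90 mm (its x) by 34 mm (y) by 16 mm (z), 0.36 kg; origin at the centre of its underside, 8 mm below its centre. At first flat on the bench between the robot and the machine.
- blank2: one of three or four identical plain brass bars (None when absent this time), 90 mm (its x) by 34 mm (y) by 16 mm (z), 0.36 kg; origin at the centre of its underside, 8 mm below its centre. At first flat on the bench between the robot and the machine.
- blank3: one of three or four identical plain brass bars (None when absent this time), 90 mm (its x) by 34 mm (y) by 16 mm (z), 0.36 kg; origin at the centre of its underside, 8 mm below its centre. At first flat on the bench between the robot and the machine.
- blank4: one of three or four identical plain brass bars (None when absent this time), 90 mm (its x) by 34 mm (y) by 16 mm (z), 0.36 kg; origin at the centre of its underside, 8 mm below its centre. At first flat on the bench between the robot and the machine.
- compound_tin: bystander, to be left alone: low round aluminium tin, 72 mm across, 60 mm high; origin at its underside
- wire_brush: bystander, to be left alone: wire brush with wooden handle, lying on the bench
- spanner: bystander, to be left alone: spanner, lying on the bench
- spray: bystander, to be left alone: grey bottle, 170 mm high; origin at its underside
- spare_wheel: bystander, to be left alone: grey buffing wheel, 130 mm across, lying flat; origin at its underside
- screw_bin: bystander, to be left alone: black open bin, 110 by 90 by 50 mm; origin at its underside
- mug: bystander, to be left alone: white mug; origin at its underside
There are look-alikes about, which are no part of the job. What is shaped like the blank1 but blue, purple or turquoise is not meant.

How it is judged:
By the outcome, as a careful person would: the job done as asked, in the order asked, and still so for the second after the job is handed in, with the robot touching nothing.
Of blank1, blank2, blank3, blank4 only 3 to 4 are there at a start; the rules pass over those that are not, and their reading is None.
At some moment in a run one of blank1, blank2, blank3, blank4 may be knocked a few centimetres aside while the robot is not near it.
It also fails if it takes over 210 s, if anything falls off the work surface, if the arm or the gripper's body presses on something with over 40 N, if the wrist force passes 120 N, or if a joint passes its speed limit or range.

### The arm

A 6-joint arm with a two-finger parallel gripper is mounted at the origin on the work surface. World frame = base frame: x ahead of the robot, y to its left, z up, the work surface at z = 0. Lengths are in m, angles in degrees, forces in N, time in s.
With the tool pointing down it reaches from about 0.35 to 0.875 m from the base axis. Payload 4.2 kg.
Tool frame: the origin (TCP) lies midway between the tips of the shut fingers; the grasp point (between the pads) lies 19 mm behind it; z points along the fingers, y is the direction in which the jaws open and shut (so a half turn about z gives the same grasp; the last joint's range is limited). The gripper opens to 87 mm and grips with 3 to 60 N. Pads are 19 mm wide; open, the fingers measure 117 mm over their backs; the gripper's body (75 mm by 190 mm) begins 51 mm behind the grasp point.
Start: joints at [89.817, 22.042, 0.453, 0, -68.411, -14.817], TCP at [0.162, 0.604, 0.223] pointing down, gripper open.
Joint ranges: [-179.83, 179.83], [-69.29, 118.12], [-61.27, 80.66], [-181.25, 117.63], [-171.15, -9.14], [-177.46, 177.46]. Speed limits (degrees/s): [159.86, 159.86, 180, 180, 180, 180].

### API

Orientations are given as a 3x3 rotation matrix whose columns are the frame's x, y, z axes.
In Python, from station import sense, capture, finish_job gives the robot as it stands. The module is installed in compiled form; this text tells all that it offers.
- The arm moves only by the shell command python3 -m jog 'ROWS' [OPENING]. ROWS is JSON, a list of rows, each a list of 6 numbers: the shift along the tool's x, y, z in cm, then the turn, a rotation vector about the tool's x, y, z in degrees. In form: [[dx, dy, dz, wx, wy, wz], ...]. A call has exactly 5 rows; each row shifts and turns the commanded pose from where the row before left it, along the tool's axes as they then stand; what a row does not reach is not made up. A row lasts 1/12 s, in which the tool goes at most 41.7 mm and 7.16 degrees, less where a joint would pass 70% of its speed; a pose out of reach is approached as far as the arm can. A call is refused whole if a number of a shift passes 4.17 or a number of a turn 7.16, either way. A call with a gripper value outside its range is refused whole. OPENING is the finger opening in cm, from 0 to 8.7, set as the call begins (- or left out, the last holds). The fingers move at their own pace and stop on an object; the grip force is fixed at half the most. Time passes only in rows, so rows that do not move let the fingers close, or fill a call up. It gives the time, the measured TCP pose, the force and the opening at its end, in the units of the state.
- sense(): the state, without advancing time (a new reading comes with each control period).
- capture(name): name is "scene" or "top"; returns a dict with "frame" (420x560x3 uint8, red, green, blue), "fx", "fy", "cx", "cy" (pixels), "world_to_cam" (4x4, takes a point from world to camera coordinates). Camera axes: x right, y up, looking along -z (the intrinsics and any distortion apply to the point x, -y, -z); pixel columns grow to the right and rows downward; lengths in m; the calibration is good to about 2 mm. A picture is of the moment at which its call begins. There is no depth.
- finish_job(): hands the job in, once; it reports no verdict.
The state is a dict: "time_s": time; "joints": joint angles; "joint_velocities": joint speeds; "effort": joint torques, N m; "tcp_pos": TCP position; "ee_rot": TCP orientation; "wrist_force": force on the tool from outside, world axes, zero at the start; "moment": the same for the moment, N m; "gripper_width": opening from 0.0 (shut) to 1.0 (fully open).
Only numpy, scipy, OpenCV 4.12 (cv2) and the standard library are available. Lean on these libraries where they do the work, as an engineer would, in place of code of your own. Each camera call takes 0.05 s, during which the arm holds its last target.

## Working session

There is one attempt and no reset: what is moved stays moved. The work goes in short steps, Python scripts to look and compute and a shell command to move; the robot and the scene stay as the last step left them, time stands still between calls to the robot, and variables do not carry over. Pictures are saved under pics/ and viewed, and the job is handed in when it is done.

```bash
mkdir -p pics; ls
cat > h.py <<'E'
import numpy as np, cv2
from station import sense, capture
def snap(name,fn):
    c=capture(name); cv2.imwrite('pics/'+fn,cv2.cvtColor(c['frame'],cv2.COLOR_RGB2BGR)); return c
E
python3 - <<'E'
from h import *
for n in ('scene','top'):
    c=snap(n,n+'0.png'); print({k:(v if k!='frame' else 0) for k,v in c.items()})
print(sense())
E
```

```text
pics
{'frame': 0, 'fx': 452.208421128213, 'fy': 452.208421128213, 'cx': 274.9388827017311, 'cy': 210.03520385705946, 'world_to_cam': array([[ 0.43198145,  0.9018139 , -0.01112308, -0.2237337 ],
       [-0.5957679 ,  0.29459691,  0.74717687,  0.17988407],
       [ 0.67709131, -0.31613977,  0.66453217, -1.66371659],
       [ 0.        ,  0.        ,  0.        ,  1.        ]])}
{'frame': 0, 'fx': 395.7754859536424, 'fy': 395.7754859536424, 'cx': 275.4791370283938, 'cy': 210.88578649464864, 'world_to_cam': array([[-0.01942224, -0.99979426, -0.00584985,  0.02786852],
       [ 0.99732049, -0.01978627,  0.07042977, -0.50521442],
       [-0.07053102, -0.00446628,  0.99749959, -1.25907459],
       [ 0.        ,  0.        ,  0.        ,  1.        ]])}
{'time_s': 0.1, 'joints': array([ 8.98171623e+01,  2.20886751e+01,  3.88796826e-01, -2.60303044e-02,
       -6.84114087e+01, -1.48179917e+01]), 'joint_velocities': array([ 0.01530538, -0.11781777,  0.1407672 ,  0.06609636, -0.03325342,
        0.04107842]), 'effort': array([-2.30570304e-04, -3.91693890e+01,  1.87932515e+01,  4.23180297e+00,
        1.34185128e-02, -7.32722538e-05]), 'tcp_pos': array([0.16159622, 0.6031994 , 0.22155082]), 'ee_rot': array([[ 9.65878712e-01, -2.58994458e-01, -4.28640144e-04],
       [-2.58994797e-01, -9.65876766e-01, -1.94092956e-03],
       [ 8.86764439e-05,  1.98571812e-03, -9.99998025e-01]]), 'wrist_force': array([-0.19550763,  0.39262703, -0.6453563 ]), 'moment': array([-0.00143324, -0.00757736,  0.03039222]), 'gripper_width': 1.0032367962707127}
```

View pics/scene0.png

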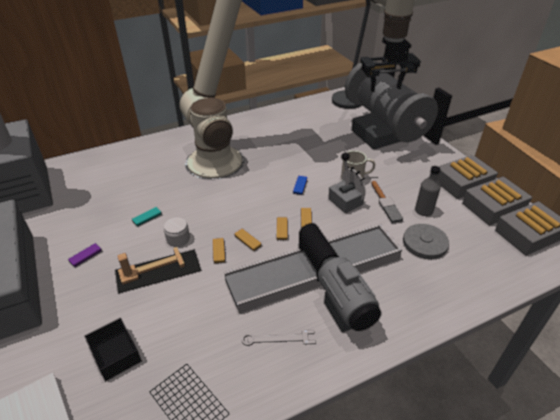

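View pics/top0.png

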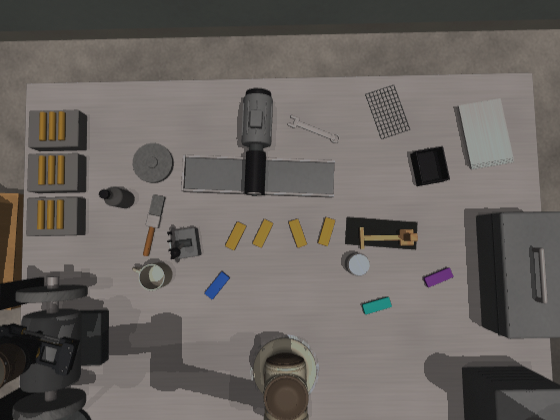

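Run:
```python
import cv2
t=cv2.imread('pics/top0.png'); s=cv2.imread('pics/scene0.png')
cv2.imwrite('pics/tz.png',cv2.resize(t[70:310,130:430],None,fx=2.6,fy=2.5,interpolation=cv2.INTER_CUBIC))
cv2.imwrite('pics/sz.png',cv2.resize(s[20:220,260:460],None,fx=3,fy=3,interpolation=cv2.INTER_CUBIC))
cv2.imwrite('pics/sz2.png',cv2.resize(s[190:340,90:390],None,fx=2.6,fy=2.6,interpolation=cv2.INTER_CUBIC))
```

```text
(no output)
```

View pics/tz.png

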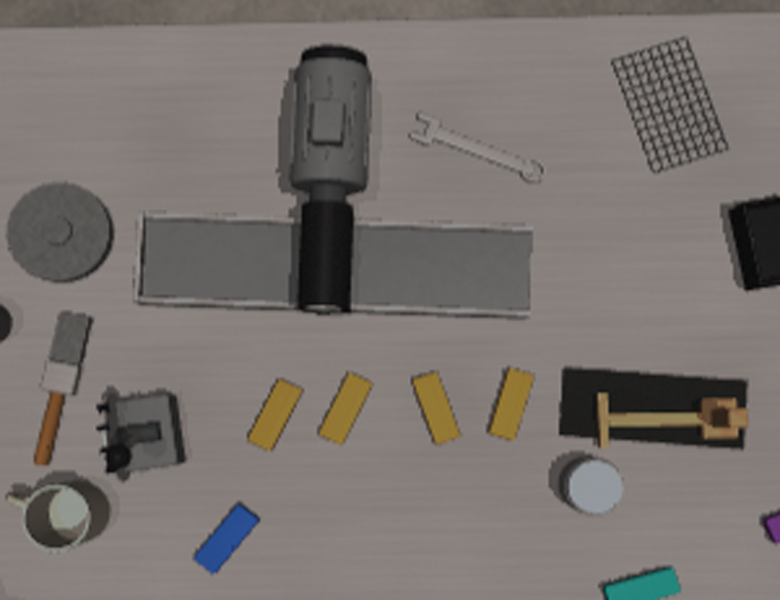

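View pics/sz.png

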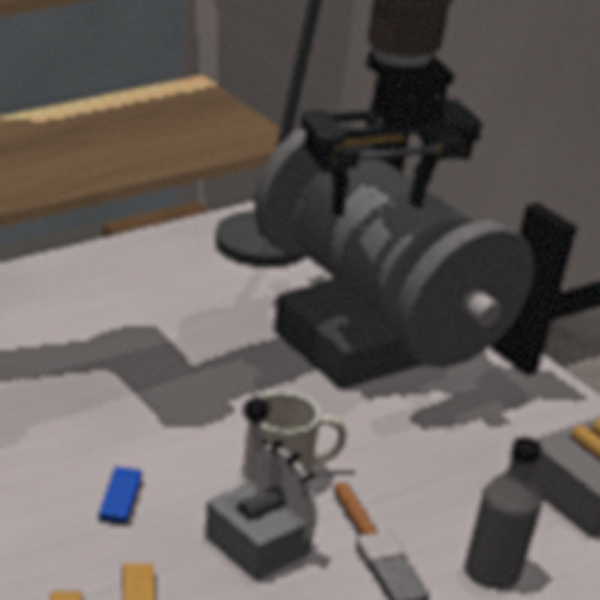

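View pics/sz2.png

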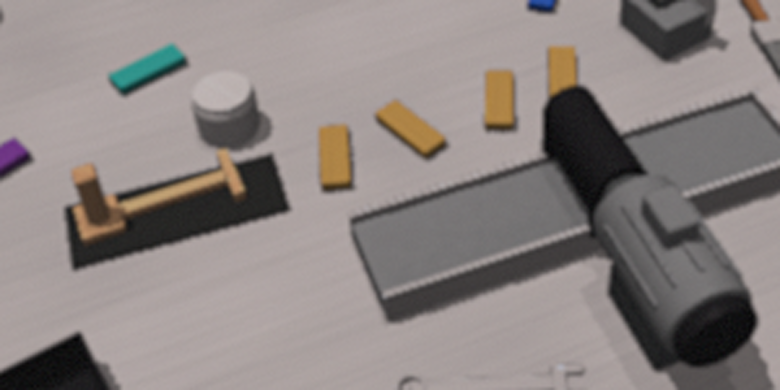

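```bash
cat >> h.py <<'E'
from scipy.optimize import least_squares
def proj(c,P):
    P=np.atleast_2d(P); M=c['world_to_cam']; q=P@M[:3,:3].T+M[:3,3]
    return np.c_[c['fx']*q[:,0]/-q[:,2]+c['cx'], c['fy']*q[:,1]/q[:,2]+c['cy']]
def unproj(c,uv,z):
    M=c['world_to_cam'];R=M[:3,:3];o=-R.T@M[:3,3]
    d=R.T@np.array([(uv[0]-c['cx'])/c['fx'],-(uv[1]-c['cy'])/c['fy'],-1.])
    return o+d*(z-o[2])/d[2]
def boxpts(x,y,yaw,z,L=.09,W=.034,H=.016):
    ca,sa=np.cos(yaw),np.sin(yaw)
    return np.array([[x+ca*a-sa*b,y+sa*a+ca*b,z+h] for a in(-L/2,L/2) for b in(-W/2,W/2) for h in(0,H)])
def brass(c):
    h=cv2.cvtColor(c['frame'],cv2.COLOR_RGB2HSV)
    return cv2.inRange(h,(14,120,60),(28,255,255))
def hullm(c,P):
    S=16; hu=cv2.convexHull((proj(c,P)*S).astype(np.float32)); m=cv2.moments(hu)
    return np.array([m['m10']/m['m00']/S,m['m01']/m['m00']/S]),np.array([m['mu20'],m['mu11'],m['mu02']])/m['m00']/S/S
def comps(c,amin=60,amax=700):
    n,l,s,ce=cv2.connectedComponentsWithStats(brass(c)); out=[]
    for i in range(1,n):
        if amin<s[i,4]<amax:
            m=cv2.moments((l==i).astype(np.uint8),True)
            out.append((ce[i],np.array([m['mu20'],m['mu11'],m['mu02']])/m['m00'],s[i,4]))
    return out
def fitblank(ct,comp,z=0.):
    p0=unproj(ct,comp[0],z+.012); m=comp[1]
    best=None
    for yaw in np.arange(0,np.pi,np.pi/6):
        def f(q):
            ce,mm=hullm(ct,boxpts(*q,z)); return np.r_[(ce-comp[0])*10,(mm-m)]
        r=least_squares(f,[p0[0],p0[1],yaw],x_scale=[.01,.01,.1],diff_step=1e-3)
        if best is None or r.cost<best.cost: best=r
    return best.x,best.cost
E
python3 - <<'E'
from h import *
ct=capture('top'); cs=capture('scene')
for k in comps(ct):
    q,co=fitblank(ct,k)
    print(k[0].round(1),k[2],'->',q[:2].round(4),np.degrees(q[2]).round(1)%180,round(co,2),'scene',hullm(cs,boxpts(*q,0))[0].round(1))
print([ (k[0].round(1),k[2]) for k in comps(cs)])
t=cv2.cvtColor(ct['frame'],cv2.COLOR_RGB2BGR)
cv2.imwrite('pics/m1.png',cv2.resize(t[145:205,175:265],None,fx=8.5,fy=8.5,interpolation=cv2.INTER_CUBIC))
cv2.imwrite('pics/m2.png',cv2.resize(t[145:205,255:345],None,fx=8.5,fy=8.5,interpolation=cv2.INTER_CUBIC))
cv2.imwrite('pics/m3.png',cv2.resize(t[210:265,340:425],None,fx=9,fy=9,interpolation=cv2.INTER_CUBIC))
cv2.imwrite('pics/m4.png',cv2.resize(t[215:270,160:215],None,fx=10,fy=10,interpolation=cv2.INTER_CUBIC))
E
```

```text
[ 61.1 125.8] 187 -> [0.8027 0.7222] 0.4000000000000057 51.35 scene [535.9 237.1]
[ 42.2 126.5] 190 -> [0.8017 0.7852] 0.6 59.02 scene [550.7 230.3]
[ 51.7 125.1] 179 -> [0.8058 0.7535] 0.09999999999999432 54.75 scene [544.4 234.5]
[ 50.9 169.3] 191 -> [0.6581 0.7534] 0.5999999999999943 54.94 scene [505.8 205.3]
[ 60.3 169.8] 179 -> [0.6556 0.7221] 0.5 63.78 scene [497.9 207.7]
[ 41.2 170.4] 187 -> [0.6549 0.7852] 0.4000000000000057 61.06 scene [512.3 201.9]
[ 40.2 214.6] 189 -> [0.5093 0.7851] 0.5999999999999943 70.03 scene [479.1 177.3]
[ 50.  214.2] 200 -> [0.51   0.7531] 1.9 61.16 scene [472.2 179.9]
[ 59.6 213.6] 180 -> [0.5112 0.7217] 1.0999999999999943 83.15 scene [465.4 182.7]
[297.2 232.6] 279 -> [ 0.4347 -0.0509] 18.9 5.65 scene [247.6 239.8]
[326.2 231.3] 284 -> [ 0.4367 -0.1446] 161.1 11.42 scene [218.  250.6]
[262.4 233.2] 273 -> [0.435  0.0617] 151.7 14.44 scene [281.4 228.4]
[235.2 235.6] 280 -> [0.429  0.1497] 152.2 8.25 scene [305.8 218.5]
[406.5 235.5] 130 -> [ 0.4182 -0.4036] 129.0 806.15 scene [127.1 276.4]
[(array([549.4,  56.4]), np.int32(294)), (array([468.4, 168.1]), np.int32(406)), (array([500.8, 192.2]), np.int32(495)), (array([537.9, 219.6]), np.int32(615)), (array([305.6, 216.1]), np.int32(162)), (array([281.5, 228. ]), np.int32(208)), (array([247.6, 239.2]), np.int32(249)), (array([218.4, 250.1]), np.int32(247))]
```

View pics/m1.png

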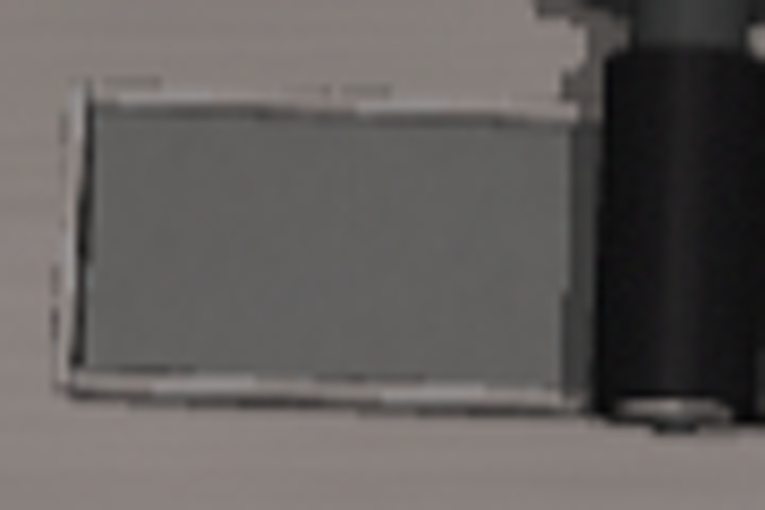

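View pics/m2.png

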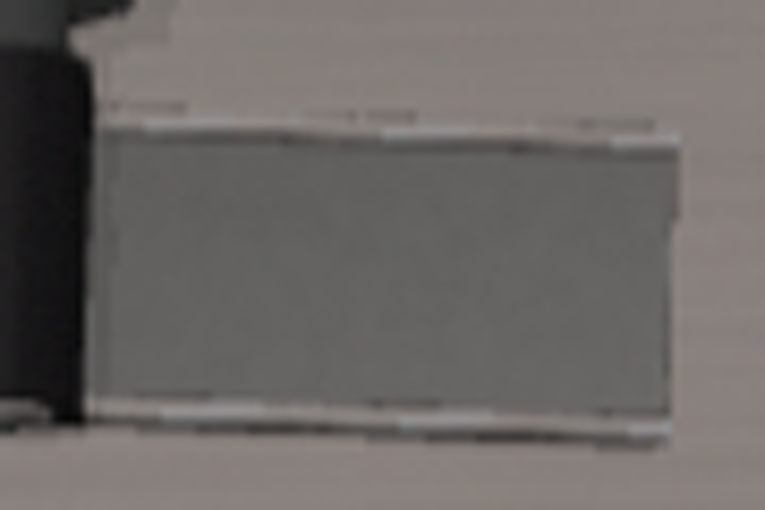

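View pics/m3.png

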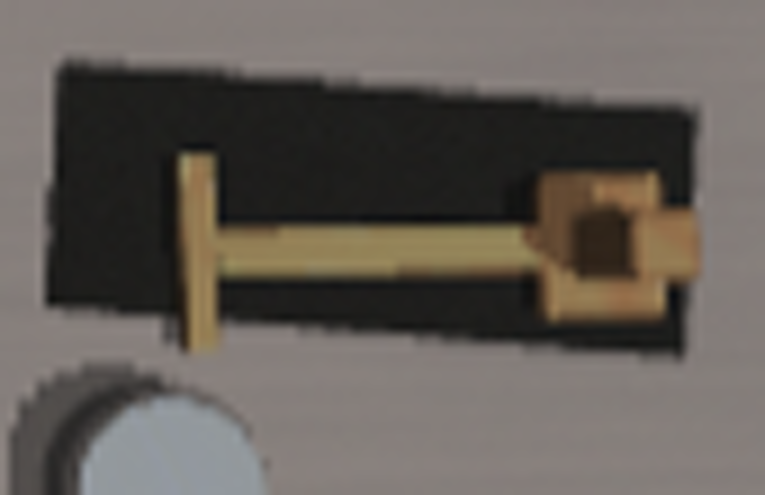

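View pics/m4.png

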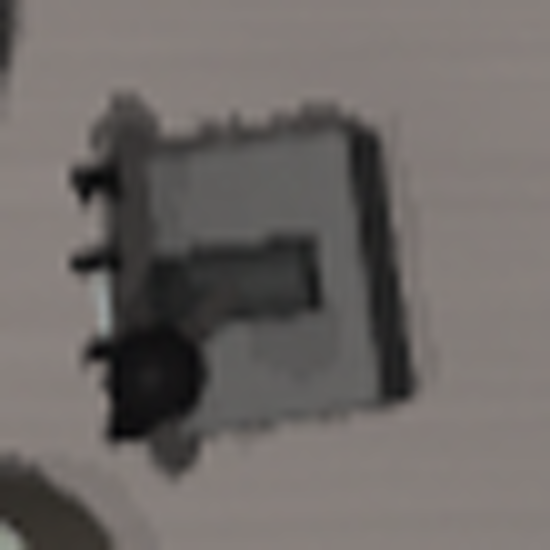

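```bash
cat >> h.py <<'E'
def px(u,v,ox,oy,f): return np.array([(u+.5)/f-.5+ox,(v+.5)/f-.5+oy])
def tri(ct,ut,cs,us):
    def f(p): return np.r_[proj(ct,p)[0]-ut,proj(cs,p)[0]-us]
    r=least_squares(f,[.5,0,.1]); return r.x,r.fun
def rigid(c,pts,uv,x0):
    pts=np.array(pts,float);uv=np.array(uv)
    def f(q):
        ca,sa=np.cos(q[2]),np.sin(q[2])
        W=np.c_[q[0]+ca*pts[:,0]-sa*pts[:,1],q[1]+sa*pts[:,0]+ca*pts[:,1],pts[:,2]]
        return (proj(c,W)-uv).ravel()
    r=least_squares(f,x0,x_scale=[.01,.01,.1]); return r.x,r.fun
E
python3 - <<'E'
from h import *
ct=capture('top'); cs=capture('scene')
a=lambda u,v:px(u,v,175,145,8.5); b=lambda u,v:px(u,v,255,145,8.5)
q,r=rigid(ct,[(.0545,-.25,.042),(-.0545,-.25,.042),(.0545,.23,.042),(-.0545,.23,.042)],[b(680,140),b(668,429),a(85,99),a(70,383)],[.6,0,0]); print('machine',q,np.degrees(q[2]),r.round(2))
m=lambda u,v:px(u,v,340,210,9)
q,r=rigid(ct,[(0,0,.016),(0,0,.084),(.15,.035,.018),(.15,-.035,.018)],[m(605,247),m(667,243),m(188,350),m(180,153)],[.4,-.4,1.5]); print('stick',q,np.degrees(q[2]),r.round(2))
q,r=rigid(ct,[(-.115,.045,.004),(-.115,-.045,.004),(.115,.045,.004),(.115,-.045,.004)],[m(685,352),m(697,110),m(48,303),m(62,65)],[.4,-.4,1.5]); print('mat',q,np.degrees(q[2]),r.round(2))
n=lambda u,v:px(u,v,160,215,10)
q,r=rigid(ct,[(.045,-.04,.054),(-.045,-.04,.054)],[n(347,128),n(385,405)],[.4,.3,0]); print('box',q,np.degrees(q[2]),r.round(2))
print('knob',tri(ct,n(155,378),cs,px(257,408,260,20,3)))
s=cv2.cvtColor(cs['frame'],cv2.COLOR_RGB2BGR)
cv2.imwrite('pics/m5.png',cv2.resize(s[140:225,315:400],None,fx=7,fy=7,interpolation=cv2.INTER_CUBIC))
E
```

```text
machine [ 0.61886754  0.07924888 -0.05515533] -3.1601679076631295 [-0.12  0.06  0.43  0.01 -0.15 -0.24 -0.16  0.16]
stick [ 0.41405669 -0.40131135  1.56642216] 89.74937898821976 [-0.17 -0.2   0.21  0.13 -0.14  0.02  0.09  0.04]
mat [ 0.42934731 -0.32276972  1.477508  ] 84.65497274899326 [ 0.11  0.43  0.14 -0.43 -0.2   0.6  -0.05 -0.62]
box [0.40803597 0.30690434 0.131774  ] 7.550093918500687 [-0.07 -0.44  0.07  0.44]
knob (array([0.38361898, 0.30463721, 0.16817561]), array([-0.35491179, -0.1785237 , -0.4268115 ,  0.06583355]))
```

View pics/m5.png

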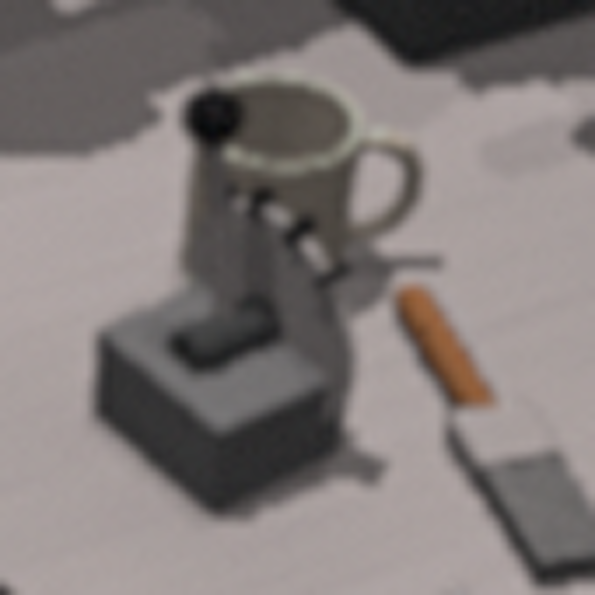

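```bash
cat >> h.py <<'E'
from scipy.spatial.transform import Rotation as Ro
def rem(x,y,z,yaw,flip=None):
    """remaining tool-frame shift (after turning) and turn to reach tcp pose pointing down with tool x at yaw deg"""
    s=sense(); R=s['ee_rot']
    c=[]
    for yw in (yaw,yaw+180):
        a=np.radians(yw); T=np.array([[np.cos(a),np.sin(a),0],[np.sin(a),-np.cos(a),0],[0,0,-1]])
        w=Ro.from_matrix(R.T@T).as_rotvec(degrees=True); c.append((np.linalg.norm(w),w,T))
    c.sort(key=lambda k:k[0]); _,w,T=c[0]
    d=T.T@(np.array([x,y,z])-s['tcp_pos'])*100
    print('t',round(s['time_s'],2),'shift(after turn)',d.round(2),'turn',w.round(2),'tcp',s['tcp_pos'].round(4),'F',s['wrist_force'].round(1),'g',round(s['gripper_width']*8.7,2),'j6',s['joints'][5].round(0))
E
python3 -c "
from h import *
rem(.3825,.304,.215,7.55)"; python3 -m jog '[[0,0,0,0,0,-5.6],[0,0,0,0,0,-5.6],[0,0,0,0,0,-5.6],[0,0,0,0,0,-5.6],[0,0,0,0,0,0]]' 6; python3 -c "
from h import *
rem(.3825,.304,.215,7.55)"
```

```text
t 0.3 shift(after turn) [17.96 32.59  0.72] turn [ 4.000e-02  1.000e-02 -2.255e+01] tcp [0.1617 0.6035 0.2222] F [-0.4 -0.3 -0. ] g 8.69 j6 -15.0
time_s: 0.72
tcp_pos: [0.1617, 0.6036, 0.2225]
ee_rot: [[0.991, 0.13, -0.0], [0.13, -0.991, -0.0], [-0.0, 0.0, -1.0]]
wrist_force: [0.1, -0.2, 0.4]
gripper_width: 0.731
t 0.72 shift(after turn) [17.95 32.61  0.75] turn [ 0.01  0.   -0.06] tcp [0.1617 0.6036 0.2225] F [ 0.1 -0.2  0.4] g 6.36 j6 8.0
```

```bash
python3 -m jog '[[1.8,3.26,0,0,0,0],[1.8,3.26,0,0,0,0],[1.8,3.26,0,0,0,0],[1.8,3.26,0,0,0,0],[1.8,3.26,0,0,0,0]]'; python3 -m jog '[[1.8,3.26,0,0,0,0],[1.8,3.26,0,0,0,0],[1.8,3.26,0,0,0,0],[1.8,3.26,0,0,0,0],[1.7,3.26,0,0,0,0]]';python3 -m jog '[[0,0,0,0,0,0],[0,0,0,0,0,0],[0,0,0,0,0,0],[0,0,0,0,0,0],[0,0,0,0,0,0]]'; python3 -c "
from h import *
rem(.3825,.304,.149,7.55)
ct=snap('top','a1.png'); cs=snap('scene','a1s.png')
s=cv2.imread('pics/a1s.png'); cv2.imwrite('pics/a1sz.png',cv2.resize(s[110:230,290:410],None,fx=5,fy=5,interpolation=cv2.INTER_CUBIC))
"
```

```text
time_s: 1.13
tcp_pos: [0.2726, 0.4521, 0.2226]
ee_rot: [[0.992, 0.127, 0.0], [0.127, -0.992, 0.0], [0.0, -0.0, -1.0]]
wrist_force: [0.1, -0.2, -0.4]
gripper_width: 0.692
time_s: 1.55
tcp_pos: [0.382, 0.3019, 0.2229]
ee_rot: [[0.992, 0.126, 0.0], [0.126, -0.992, 0.001], [0.001, -0.001, -1.0]]
wrist_force: [0.7, 1.2, -0.4]
gripper_width: 0.687
time_s: 1.97
tcp_pos: [0.3807, 0.3044, 0.2225]
ee_rot: [[0.992, 0.13, -0.0], [0.13, -0.992, 0.0], [0.0, -0.0, -1.0]]
wrist_force: [0.2, 0.4, 0.2]
gripper_width: 0.689
t 1.97 shift(after turn) [0.17 0.06 7.35] turn [-0.   -0.   -0.09] tcp [0.3807 0.3044 0.2225] F [0.2 0.4 0.2] g 5.99 j6 40.0
```

View pics/a1sz.png

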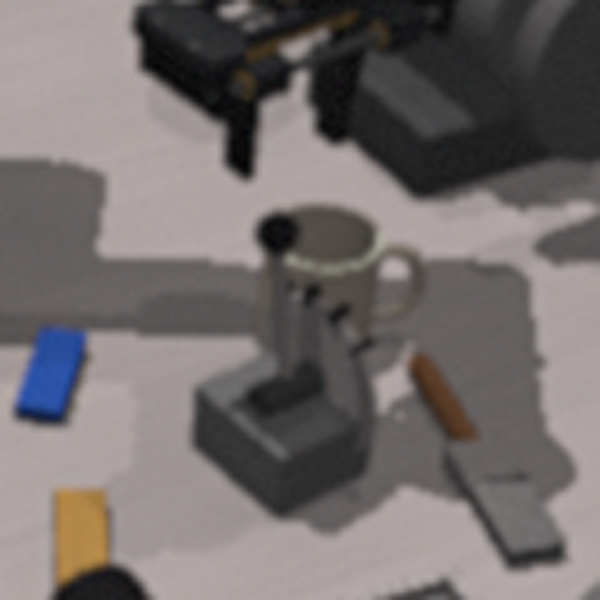

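```bash
python3 -m jog '[[0.2,0.05,1.8,0,0,0],[0,0,1.8,0,0,0],[0,0,1.8,0,0,0],[0,0,1.5,0,0,0],[0,0,0.5,0,0,0]]'; python3 -m jog '[[0,0,0,0,0,0],[0,0,0,0,0,0],[0,0,0,0,0,0],[0,0,0,0,0,0],[0,0,0,0,0,0]]' 2; python3 -m jog '[[0,0,0,0,0,0],[0,0,0,0,0,0],[0,0,0,0,0,0],[0,0,0,0,0,0],[0,0,0,0,0,0]]'; python3 -c "
from h import *
rem(.3825,.304,.149,7.55)
cs=snap('scene','a2s.png')
s=cv2.imread('pics/a2s.png'); cv2.imwrite('pics/a2sz.png',cv2.resize(s[110:230,290:410],None,fx=5,fy=5,interpolation=cv2.INTER_CUBIC))
"
```

```text
time_s: 2.48
tcp_pos: [0.3819, 0.3026, 0.1462]
ee_rot: [[0.992, 0.129, -0.003], [0.129, -0.992, -0.004], [-0.003, 0.003, -1.0]]
wrist_force: [0.0, -0.3, 0.1]
gripper_width: 0.69
time_s: 2.9
tcp_pos: [0.3836, 0.3037, 0.1494]
ee_rot: [[0.992, 0.129, 0.001], [0.129, -0.992, 0.002], [0.001, -0.001, -1.0]]
wrist_force: [0.4, 1.0, -0.1]
gripper_width: 0.394
time_s: 3.32
tcp_pos: [0.3835, 0.304, 0.1491]
ee_rot: [[0.992, 0.129, 0.001], [0.129, -0.992, 0.002], [0.001, -0.001, -1.0]]
wrist_force: [-2.6, 2.5, 4.2]
gripper_width: 0.296
t 3.32 shift(after turn) [-0.1  -0.02  0.01] turn [-0.08 -0.07 -0.13] tcp [0.3835 0.304  0.1491] F [-2.6  2.5  4.2] g 2.58 j6 40.0
```

View pics/a2sz.png

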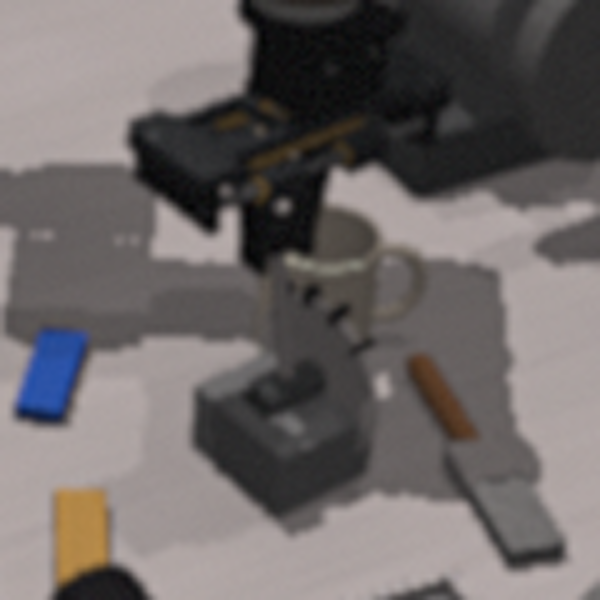

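```bash
python3 -m jog '[[0,0,0,0,0,0],[0,0,0,0,0,0],[0,0,0,0,0,0],[0,0,0,0,0,0],[0,0,0,0,0,0]]'; python3 -m jog '[[0.3,0,-0.05,0,0,0],[0.4,0,-0.05,0,0,0],[0.4,0,-0.05,0,0,0],[0,0,0,0,0,0],[0,0,0,0,0,0]]'
```

```text
time_s: 3.78
tcp_pos: [0.3835, 0.3039, 0.1491]
ee_rot: [[0.992, 0.129, 0.001], [0.129, -0.992, 0.002], [0.001, -0.001, -1.0]]
wrist_force: [-2.5, 3.5, 5.4]
gripper_width: 0.305
time_s: 4.2
tcp_pos: [0.3949, 0.3055, 0.151]
ee_rot: [[0.992, 0.129, 0.002], [0.129, -0.992, 0.002], [0.002, -0.001, -1.0]]
wrist_force: [-3.4, 2.4, 6.6]
gripper_width: 0.302
```

```bash
python3 -m jog '[[0.5,0,-0.03,0,0,0],[0.5,0,0,0,0,0],[0.5,0,0.03,0,0,0],[0.5,0,0.03,0,0,0],[0.5,0,0.03,0,0,0]]'; python3 -m jog '[[0.4,0,0.05,0,0,0],[0.4,0,0.05,0,0,0],[0.2,0,0.05,0,0,0],[0,0,0,0,0,0],[0,0,0,0,0,0]]';python3 -c "
from h import *
rem(.43,.31,.149,7.55)
cs=snap('scene','a3s.png')
s=cv2.imread('pics/a3s.png'); cv2.imwrite('pics/a3sz.png',cv2.resize(s[110:230,290:410],None,fx=5,fy=5,interpolation=cv2.INTER_CUBIC))
"
```

```text
time_s: 4.62
tcp_pos: [0.4196, 0.3087, 0.1507]
ee_rot: [[0.992, 0.129, 0.002], [0.129, -0.992, 0.002], [0.002, -0.002, -1.0]]
wrist_force: [-3.8, 2.9, 7.6]
gripper_width: 0.302
time_s: 5.03
tcp_pos: [0.4301, 0.3101, 0.1489]
ee_rot: [[0.992, 0.129, 0.003], [0.129, -0.992, 0.002], [0.003, -0.002, -1.0]]
wrist_force: [-0.5, 3.1, 5.1]
gripper_width: 0.301
t 5.03 shift(after turn) [-0.01  0.01 -0.01] turn [-0.1  -0.17 -0.12] tcp [0.4301 0.3101 0.1489] F [-0.5  3.1  5.1] g 2.62 j6 44.0
```

View pics/a3sz.png

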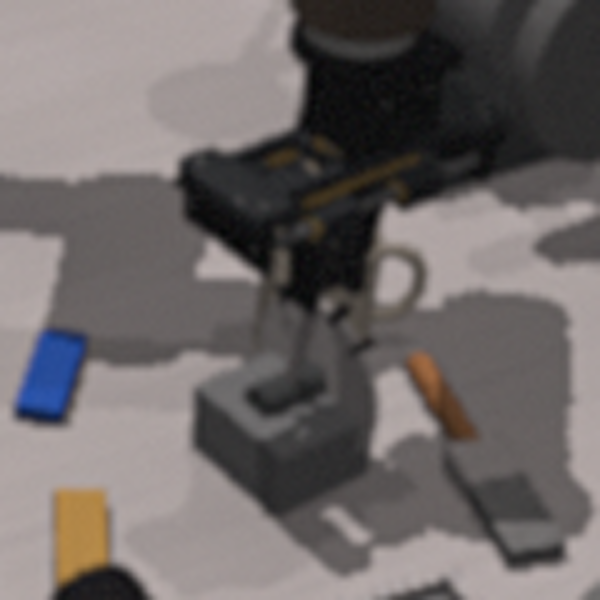

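```bash
python3 -m jog '[[0,0,0,0,0,0],[0,0,0,0,0,0],[0,0,0,0,0,0],[0,0,-1,0,0,0],[0,0,-2,0,0,0]]' 6; python3 -m jog '[[0,0,-3,0,0,0],[0,0,-2,0,0,0],[0,2,0,0,0,0],[0,4,0,0,0,0],[0,4,0,0,0,0]]'; python3 -m jog '[[0,4,0,0,0,0],[0,4,0,0,0,0],[0,0,0,0,0,0],[0,0,0,0,0,0],[0,0,0,0,0,0]]'; python3 -c "
from h import *
rem(.43,.31,.149,7.55)
cs=snap('scene','a4s.png');ct=snap('top','a4t.png')
s=cv2.imread('pics/a4s.png'); t=cv2.imread('pics/a4t.png')
a=cv2.resize(s[140:200,320:380],None,fx=6.6,fy=6.6,interpolation=cv2.INTER_CUBIC)
b=cv2.resize(t[215:275,155:215],None,fx=6.6,fy=6.6,interpolation=cv2.INTER_CUBIC)
cv2.imwrite('pics/a4z.png',np.hstack([a,b]))
"
```

```text
time_s: 5.5
tcp_pos: [0.4272, 0.307, 0.1756]
ee_rot: [[0.992, 0.128, -0.006], [0.128, -0.992, -0.006], [-0.006, 0.006, -1.0]]
wrist_force: [0.5, -0.6, -0.5]
gripper_width: 0.594
time_s: 5.92
tcp_pos: [0.4414, 0.2091, 0.2284]
ee_rot: [[0.991, 0.131, -0.0], [0.131, -0.991, -0.0], [-0.0, 0.0, -1.0]]
wrist_force: [0.3, 0.2, 0.8]
gripper_width: 0.684
time_s: 6.33
tcp_pos: [0.4521, 0.1303, 0.2282]
ee_rot: [[0.992, 0.128, -0.0], [0.128, -0.992, -0.0], [-0.0, 0.0, -1.0]]
wrist_force: [0.4, 0.3, 0.8]
gripper_width: 0.686
t 6.33 shift(after turn) [  0.17 -18.1    7.92] turn [ 0.01  0.   -0.2 ] tcp [0.4521 0.1303 0.2282] F [0.4 0.3 0.8] g 5.97 j6 61.0
```

View pics/a4z.png

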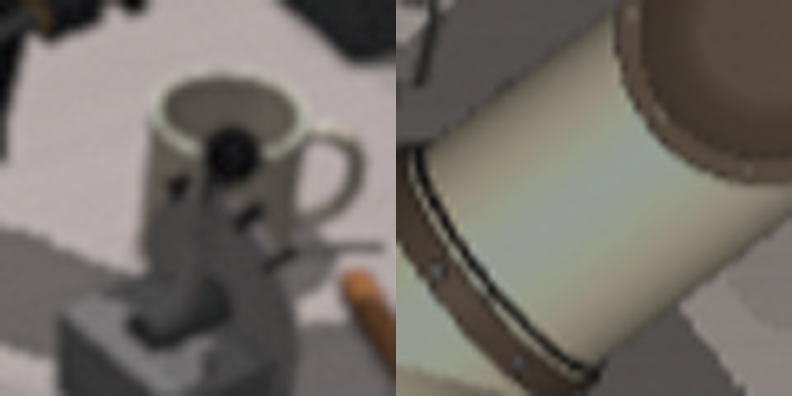

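View pics/a4t.png

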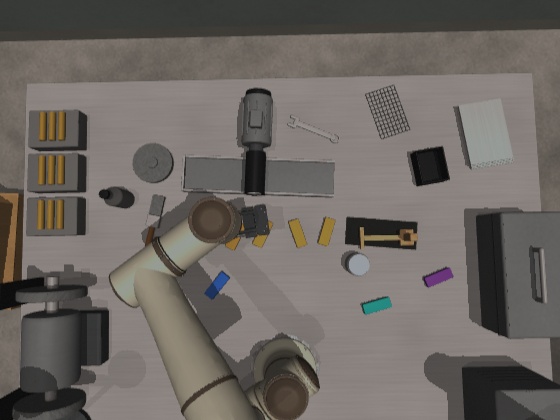

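```bash
python3 -m jog '[[0,0,0,0,0,-5.8],[0,0,0,0,0,-5.8],[0,0,0,0,0,0],[0,0,0,0,0,0],[0,0,0,0,0,0]]' 6; python3 -c "
from h import *
cs=capture('scene')
o=np.array([.408,.307]);a=np.radians(7.55);dx=np.array([np.cos(a),np.sin(a)])
for th in(.4,.45,.5,.8,.85,.9,.95,1,1.05): print(th,proj(cs,np.r_[o+dx*.11*np.sin(th-.7),.06+.11*np.cos(th-.7)])[0].round(1))
rem(.4347,-.0509,.1,18.9)
"
```

```text
time_s: 6.85
tcp_pos: [0.452, 0.1313, 0.2278]
ee_rot: [[0.946, 0.325, -0.0], [0.325, -0.946, -0.0], [-0.0, 0.0, -1.0]]
wrist_force: [0.8, 0.2, 0.0]
gripper_width: 0.687
0.4 [342.9 155.4]
0.45 [344.1 155.8]
0.5 [345.2 156.3]
0.8 [352.3 161.1]
0.85 [353.5 162.1]
0.9 [354.6 163.3]
0.95 [355.7 164.5]
1 [356.8 165.7]
1.05 [357.9 167.1]
t 6.9 shift(after turn) [-7.53 16.67 12.79] turn [0.   0.01 0.06] tcp [0.452  0.1312 0.2279] F [0.4 0.3 0.7] g 5.99 j6 73.0
```

```bash
python3 -m jog '[[-1.25,2.78,2,0,0,0],[-1.25,2.78,2,0,0,0],[-1.25,2.78,2,0,0,0],[-1.25,2.78,2,0,0,0],[-1.25,2.78,2,0,0,0]]'; python3 -m jog '[[-1.25,2.75,2,0,0,0],[0,0,0,0,0,0],[0,0,0,0,0,0],[0,0,0,0,0,0],[0,0,0,0,0,0]]'; python3 -c "
from h import *
ct=snap('top','b1t.png'); cs=snap('scene','b1s.png')
t=cv2.imread('pics/b1t.png');s=cv2.imread('pics/b1s.png')
a=cv2.resize(s[220:290,190:330],None,fx=5,fy=5,interpolation=cv2.INTER_CUBIC)
b=cv2.resize(t[210:280,155:295],None,fx=5,fy=5,interpolation=cv2.INTER_CUBIC)
cv2.imwrite('pics/b1z.png',b)
for k in comps(ct,200,330):
    q,co=fitblank(ct,k); print(k[0].round(1),k[2],q[:2].round(4),np.degrees(q[2])%180,co)
rem(.4347,-.0509,.003,18.9)
"
```

```text
time_s: 7.32
tcp_pos: [0.438, -0.0221, 0.1274]
ee_rot: [[0.946, 0.325, 0.001], [0.325, -0.946, 0.0], [0.001, 0.0, -1.0]]
wrist_force: [0.3, 0.1, 0.1]
gripper_width: 0.689
time_s: 7.73
tcp_pos: [0.4365, -0.0503, 0.1088]
ee_rot: [[0.945, 0.326, 0.002], [0.326, -0.945, 0.0], [0.002, 0.0, -1.0]]
wrist_force: [0.2, 0.5, 0.0]
gripper_width: 0.69
t 7.83 shift(after turn) [-0.17  0.02 10.58] turn [ 0.01 -0.13  0.19] tcp [ 0.4363 -0.0502  0.1088] F [-0.7 -0.1  0.1] g 6.0 j6 94.0
```

View pics/b1z.png

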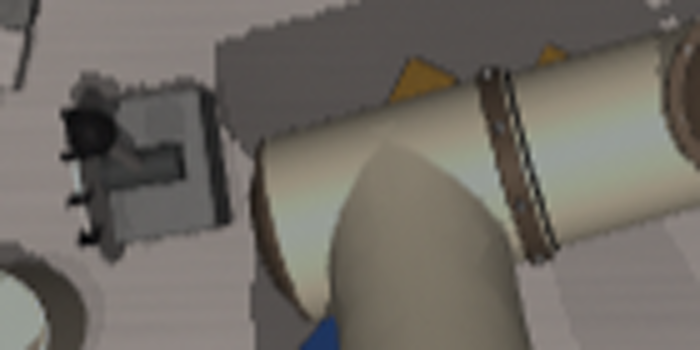

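```bash
python3 -c "
from h import *
ct=capture('top')
o=np.array([.408,.307]);a=np.radians(7.55);dx=np.array([np.cos(a),np.sin(a)])
for th in(.4,.45,.5,.8,.85,.9,.95,1,1.05): print(th,proj(ct,np.r_[o+dx*.11*np.sin(th-.7),.06+.11*np.cos(th-.7)])[0].round(1))
n=np.array([-dx[1],dx[0]])
for th in (0,.45,.9,1.35): print('mark',th,proj(ct,np.r_[o+dx*.056*np.sin(th-.7)+n*.045,.06+.056*np.cos(th-.7)])[0].round(1))
"
```

```text
0.4 [175.7 254.9]
0.45 [175.3 253.1]
0.5 [174.9 251.2]
0.8 [173.2 239.7]
0.85 [173.  237.8]
0.9 [172.9 235.9]
0.95 [172.7 234. ]
1 [172.6 232.2]
1.05 [172.5 230.4]
mark 0 [166.3 257.5]
mark 0.45 [164.2 250.3]
mark 0.9 [163.1 241.9]
mark 1.35 [163.1 234.3]
```

```bash
python3 -c "
from h import *
cs=capture('scene')
for k in comps(cs,100,330): print(k[0].round(1),k[2])
s=cv2.cvtColor(cs['frame'],cv2.COLOR_RGB2BGR)
cv2.imwrite('pics/b2z.png',cv2.resize(s[150:300,180:340],None,fx=4,fy=4,interpolation=cv2.INTER_CUBIC))
"
```

```text
[549.7  56.4] 302
[305.5 216. ] 150
[281.7 228.3] 201
[247.6 239.3] 247
[218.4 250.2] 249
```

View pics/b2z.png

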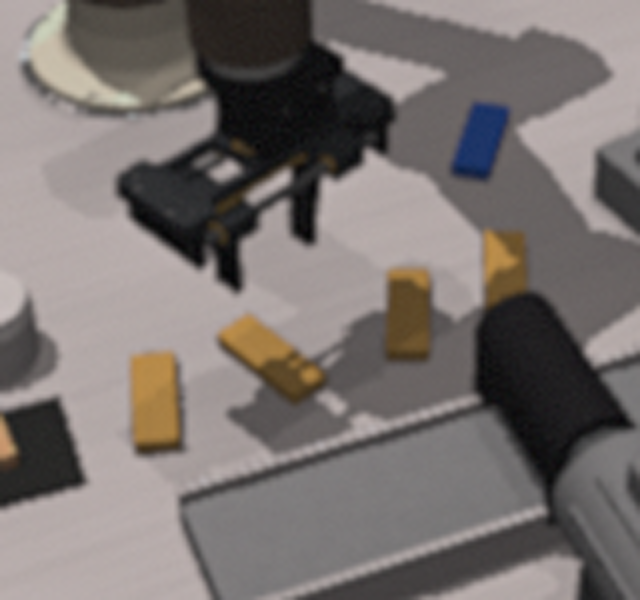

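```bash
python3 -m jog '[[-0.2,0,2.5,0,0,0],[0,0,2.5,0,0,0],[0,0,2.5,0,0,0],[0,0,2,0,0,0],[0,0,0.8,0,0,0]]' 5.5; python3 -m jog '[[0,0,0.1,0,0,0],[0,0,0,0,0,0],[0,0,0,0,0,0],[0,0,0,0,0,0],[0,0,0,0,0,0]]'; python3 -c "
from h import *
cs=capture('scene')
rem(.4347,-.0509,.003,18.9)
s=cv2.cvtColor(cs['frame'],cv2.COLOR_RGB2BGR)
cv2.imwrite('pics/b3z.png',cv2.resize(s[190:290,190:310],None,fx=5,fy=5,interpolation=cv2.INTER_CUBIC))
"
```

```text
time_s: 8.35
tcp_pos: [0.4322, -0.0517, 0.003]
ee_rot: [[0.945, 0.326, -0.004], [0.326, -0.945, -0.001], [-0.004, -0.001, -1.0]]
wrist_force: [-0.5, 0.0, 0.1]
gripper_width: 0.634
time_s: 8.77
tcp_pos: [0.4343, -0.0516, 0.005]
ee_rot: [[0.945, 0.326, 0.003], [0.326, -0.945, 0.001], [0.003, 0.0, -1.0]]
wrist_force: [0.4, 0.6, -0.2]
gripper_width: 0.632
t 8.82 shift(after turn) [ 0.08 -0.06  0.19] turn [ 0.01 -0.13  0.11] tcp [ 0.4342 -0.0517  0.0049] F [0.4 0.3 0.1] g 5.52 j6 94.0
```

View pics/b3z.png

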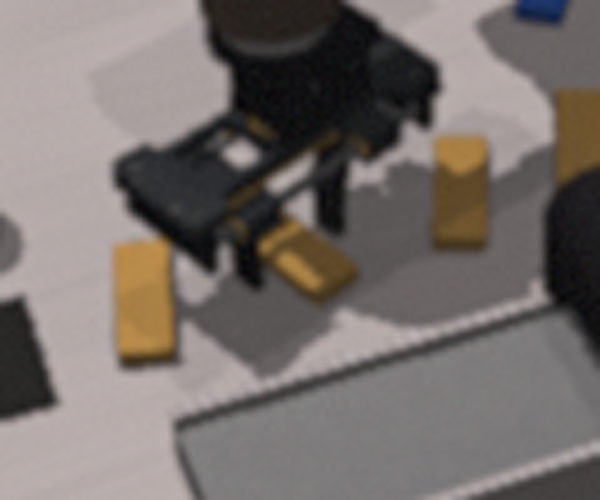

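Fingers straddle the third blank (image (300,260)). Lower 1.5 mm and grip, then lift.

```bash
python3 -m jog '[[0.05,-0.05,0.15,0,0,0],[0,0,0,0,0,0],[0,0,0,0,0,0],[0,0,0,0,0,0],[0,0,0,0,0,0]]' 2; python3 -m jog '[[0,0,0,0,0,0],[0,0,0,0,0,0],[0,0,0,0,0,0],[0,0,-0.5,0,0,0],[0,0,-1,0,0,0]]';  python3 -m jog '[[0,0,-3,0,0,0],[0,0,-3,0,0,0],[0,0,-2,0,0,0],[0,0,0,0,0,0],[0,0,0,0,0,0]]'; python3 -c "
from h import *
cs=capture('scene')
rem(.6112,-.0606,.1,-3.16)
s=cv2.cvtColor(cs['frame'],cv2.COLOR_RGB2BGR)
cv2.imwrite('pics/b4z.png',cv2.resize(s[170:270,190:310],None,fx=5,fy=5,interpolation=cv2.INTER_CUBIC))
"
```

```text
time_s: 9.23
tcp_pos: [0.4338, -0.0512, 0.0025]
ee_rot: [[0.946, 0.326, -0.0], [0.326, -0.946, -0.0], [-0.0, 0.0, -1.0]]
wrist_force: [-0.3, 1.0, 0.6]
gripper_width: 0.39
time_s: 9.65
tcp_pos: [0.4322, -0.0515, 0.0166]
ee_rot: [[0.946, 0.325, -0.004], [0.325, -0.946, -0.001], [-0.004, -0.001, -1.0]]
wrist_force: [0.4, -0.2, -2.6]
gripper_width: 0.388
time_s: 10.07
tcp_pos: [0.4338, -0.0511, 0.0981]
ee_rot: [[0.946, 0.325, 0.002], [0.325, -0.946, 0.001], [0.002, -0.0, -1.0]]
wrist_force: [-0.2, -0.3, -3.3]
gripper_width: 0.388
t 10.12 shift(after turn) [17.88 -0.05 -0.31] turn [-0.03  0.08 22.11] tcp [ 0.4327 -0.0513  0.0969] F [-0.2  0.7 -3.4] g 3.36 j6 94.0
```

View pics/b4z.png

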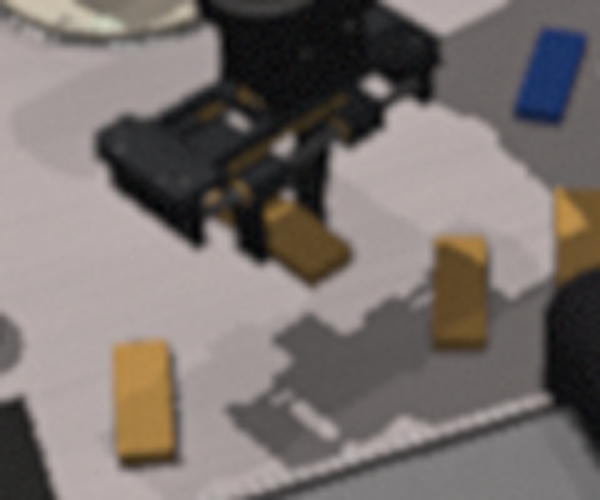

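```bash
python3 -m jog '[[0,0,-0.3,0,0,5.5],[0,0,0,0,0,5.5],[0,0,0,0,0,5.5],[0,0,0,0,0,5.6],[0,0,0,0,0,0]]'; python3 -m jog '[[3.6,0,0,0,0,0],[3.6,0,0,0,0,0],[3.6,0,0,0,0,0],[3.6,0,0,0,0,0],[3.4,0,0,0,0,0]]';  python3 -m jog '[[0,0,0,0,0,0],[0,0,0,0,0,0],[0,0,0,0,0,0],[0,0,0,0,0,0],[0,0,0,0,0,0]]'; python3 -c "
from h import *
cs=capture('scene')
rem(.6112,-.0606,.034,-3.16)
s=cv2.cvtColor(cs['frame'],cv2.COLOR_RGB2BGR)
cv2.imwrite('pics/b5z.png',cv2.resize(s[190:310,210:370],None,fx=5,fy=5,interpolation=cv2.INTER_CUBIC))
"
```

```text
time_s: 10.53
tcp_pos: [0.4321, -0.0515, 0.0985]
ee_rot: [[0.998, -0.056, -0.005], [-0.056, -0.998, -0.001], [-0.005, 0.001, -1.0]]
wrist_force: [-0.3, 0.5, -3.5]
gripper_width: 0.387
time_s: 10.95
tcp_pos: [0.6122, -0.0611, 0.0981]
ee_rot: [[0.999, -0.052, -0.004], [-0.052, -0.999, -0.0], [-0.004, 0.0, -1.0]]
wrist_force: [0.8, 0.4, -2.6]
gripper_width: 0.387
time_s: 11.37
tcp_pos: [0.6102, -0.0608, 0.1001]
ee_rot: [[0.999, -0.053, -0.001], [-0.053, -0.999, -0.0], [-0.001, 0.0, -1.0]]
wrist_force: [-0.2, 0.1, -3.0]
gripper_width: 0.385
t 11.42 shift(after turn) [ 0.06 -0.02  6.65] turn [0.   0.04 0.1 ] tcp [ 0.6106 -0.0608  0.1005] F [ 0.1  0.  -2.2] g 3.37 j6 78.0
```

View pics/b5z.png

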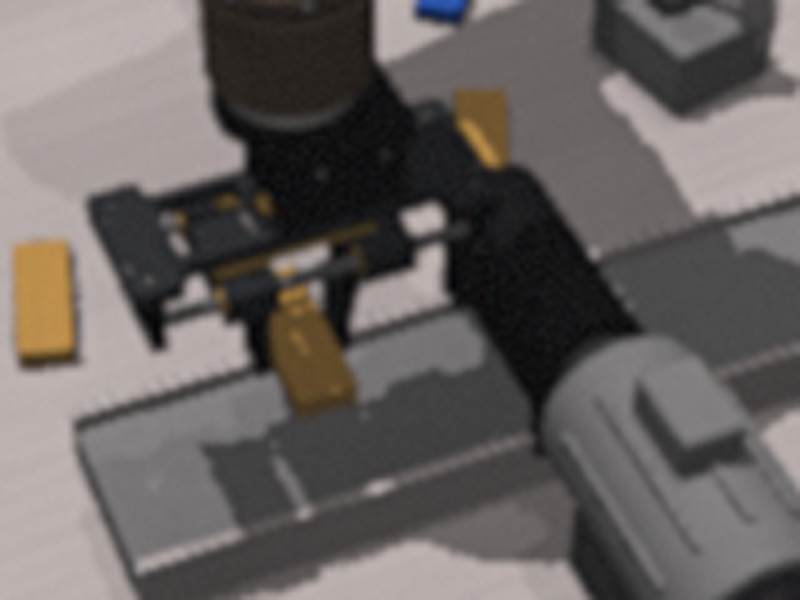

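```bash
python3 -m jog '[[0.05,0,2,0,0,0],[0,0,2,0,0,0],[0,0,1.5,0,0,0],[0,0,0.7,0,0,0],[0,0,0.4,0,0,0]]'; python3 -m jog '[[0,0,0,0,0,0],[0,0,0,0,0,0],[0,0,0,0,0,0],[0,0,0,0,0,0],[0,0,0,0,0,0]]'
```

```text
time_s: 11.83
tcp_pos: [0.6111, -0.0609, 0.0337]
ee_rot: [[0.999, -0.054, -0.002], [-0.054, -0.999, -0.0], [-0.002, 0.0, -1.0]]
wrist_force: [0.5, 0.5, -1.7]
gripper_width: 0.387
time_s: 12.25
tcp_pos: [0.6125, -0.0608, 0.0353]
ee_rot: [[0.999, -0.054, 0.002], [-0.054, -0.999, 0.0], [0.001, -0.0, -1.0]]
wrist_force: [-0.9, -0.4, -2.7]
gripper_width: 0.39
```

Release gently (1 mm lower first), raise.

```bash
python3 -m jog '[[0,0,0.15,0,0,0],[0,0,0,0,0,0],[0,0,0,0,0,0],[0,0,0,0,0,0],[0,0,0,0,0,0]]'; python3 -m jog '[[0,0,0,0,0,0],[0,0,0,0,0,0],[0,0,0,0,0,0],[0,0,0,0,0,0],[0,0,0,0,0,0]]' 4.6; python3 -m jog '[[0,0,-1.5,0,0,0],[0,0,-3,0,0,0],[0,0,-3,0,0,0],[-1,1.5,0,0,0,0],[-2.5,2.5,0,0,0,0]]'; python3 -m jog '[[-3,2,0,0,0,0],[-3,1,0,0,0,0],[-3,0,0,0,0,0],[0,0,0,0,0,0],[0,0,0,0,0,0]]' 5.5; python3 -c "
from h import *
cs=capture('scene'); ct=snap('top','b6.png')
rem(.4367,-.1446,.1,-18.9)
s=cv2.cvtColor(cs['frame'],cv2.COLOR_RGB2BGR)
cv2.imwrite('pics/b6z.png',cv2.resize(s[190:310,210:370],None,fx=5,fy=5,interpolation=cv2.INTER_CUBIC))
for k in comps(cs,100,330): print(k[0].round(1),k[2])
print('pred D',hullm(cs,boxpts(.4367,-.1446,np.radians(161),0))[0],'pred A bed',hullm(cs,boxpts(.6112,-.0606,np.radians(-3.16),.03))[0])
"
```

```text
time_s: 12.67
tcp_pos: [0.612, -0.0609, 0.0329]
ee_rot: [[0.999, -0.054, -0.0], [-0.054, -0.999, -0.0], [-0.0, 0.0, -1.0]]
wrist_force: [0.7, -0.4, -2.8]
gripper_width: 0.387
time_s: 13.08
tcp_pos: [0.6123, -0.0608, 0.0333]
ee_rot: [[0.999, -0.054, 0.001], [-0.054, -0.999, 0.0], [0.001, -0.0, -1.0]]
wrist_force: [0.4, -0.8, -0.1]
gripper_width: 0.528
time_s: 13.5
tcp_pos: [0.5791, -0.0979, 0.1106]
ee_rot: [[0.999, -0.05, 0.009], [-0.05, -0.999, -0.0], [0.009, -0.0, -1.0]]
wrist_force: [0.1, -0.3, -1.0]
gripper_width: 0.528
time_s: 13.92
tcp_pos: [0.4823, -0.1244, 0.1086]
ee_rot: [[0.999, -0.054, 0.001], [-0.054, -0.999, -0.0], [0.001, 0.0, -1.0]]
wrist_force: [1.2, -0.8, 0.3]
gripper_width: 0.63
t 14.02 shift(after turn) [-3.88  3.5   0.86] turn [-1.000e-02 -1.400e-01  1.583e+01] tcp [ 0.4847 -0.124   0.1086] F [-0.7  0.6 -0.1] g 5.49 j6 83.0
[549.6  56.2] 296
[305.7 216.2] 150
[281.5 228. ] 208
[218.3 249.9] 243
pred D [218.04667896 250.57719686] pred A bed [269.61915858 275.6067196 ]
```

View pics/b6z.png

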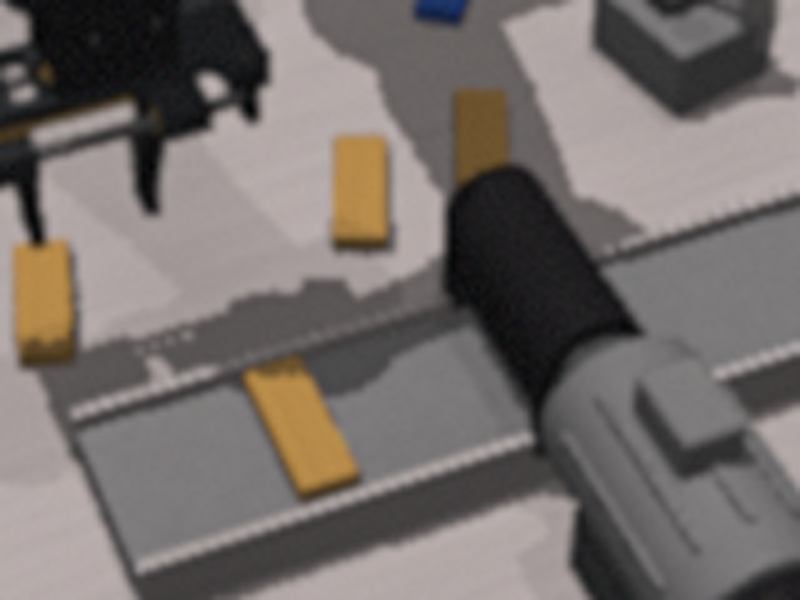

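```bash
python3 -m jog '[[0,0,0,0,0,5.3],[0,0,0,0,0,5.3],[0,0,0,0,0,5.2],[-1.9,1.75,0,0,0,0],[-1.95,1.75,0,0,0,0]]'; python3 -m jog '[[0,0,0.5,0,0,0],[0,0,0,0,0,0],[0,0,0,0,0,0],[0,0,0,0,0,0],[0,0,0,0,0,0]]'; python3 -c "
from h import *
cs=capture('scene'); rem(.4367,-.1446,.003,-18.9)
s=cv2.cvtColor(cs['frame'],cv2.COLOR_RGB2BGR)
cv2.imwrite('pics/c1z.png',cv2.resize(s[180:300,140:300],None,fx=5,fy=5,interpolation=cv2.INTER_CUBIC))
"
```

```text
time_s: 14.43
tcp_pos: [0.4378, -0.1444, 0.1078]
ee_rot: [[0.947, -0.322, 0.001], [-0.322, -0.947, -0.0], [0.001, -0.0, -1.0]]
wrist_force: [0.4, 0.4, -0.6]
gripper_width: 0.633
time_s: 14.85
tcp_pos: [0.437, -0.1444, 0.1031]
ee_rot: [[0.946, -0.323, 0.001], [-0.323, -0.946, -0.0], [0.001, -0.0, -1.0]]
wrist_force: [-0.2, 0.3, -0.1]
gripper_width: 0.633
t 14.9 shift(after turn) [ 0.    0.02 10.  ] turn [-0.01 -0.03  0.04] tcp [ 0.4367 -0.1444  0.103 ] F [-0.4 -0.6  0.1] g 5.53 j6 69.0
```

View pics/c1z.png

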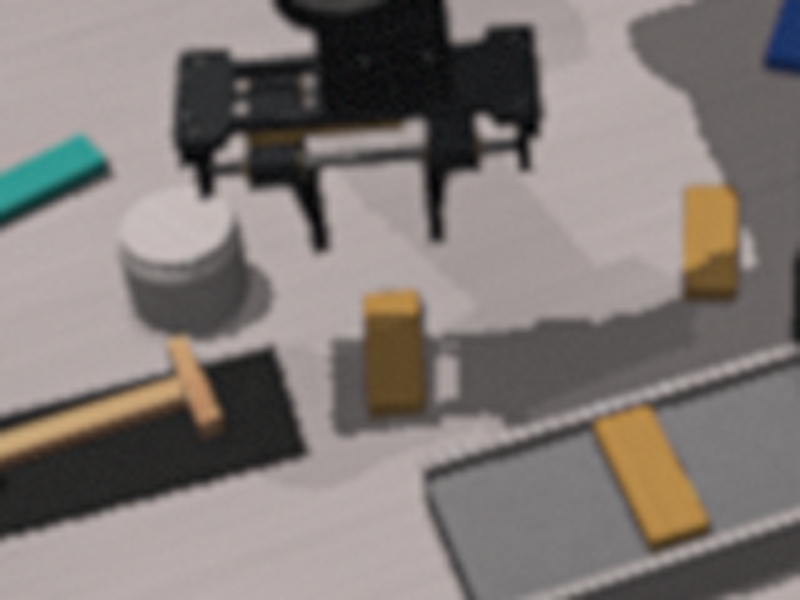

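```bash
python3 -c "
from h import *
ct=capture('top'); print(unproj(ct,(358,264.5),.06))"; python3 -m jog '[[0,0,2.5,0,0,0],[0,0,2.5,0,0,0],[0,0,2.5,0,0,0],[0,0,1.8,0,0,0],[0,0,0.5,0,0,0]]'; python3 -m jog '[[0,0,0.2,0,0,0],[0,0,0,0,0,0],[0,0,0,0,0,0],[0,0,0,0,0,0],[0,0,0,0,0,0]]'
```

```text
[ 0.331771   -0.23367911  0.06      ]
time_s: 15.37
tcp_pos: [0.434, -0.1445, 0.0025]
ee_rot: [[0.946, -0.324, -0.005], [-0.324, -0.946, 0.0], [-0.005, 0.002, -1.0]]
wrist_force: [-0.8, -0.2, -0.6]
gripper_width: 0.63
time_s: 15.78
tcp_pos: [0.4365, -0.1446, 0.004]
ee_rot: [[0.946, -0.324, 0.002], [-0.324, -0.946, 0.0], [0.002, -0.001, -1.0]]
wrist_force: [0.1, -0.3, 0.1]
gripper_width: 0.633
```

```bash
python3 -m jog '[[0,0,0.15,0,0,0],[0,0,0,0,0,0],[0,0,0,0,0,0],[0,0,0,0,0,0],[0,0,0,0,0,0]]' 2; python3 -m jog '[[0,0,0,0,0,0],[0,0,0,0,0,0],[0,0,0,0,0,0],[0,0,-0.5,0,0,0],[0,0,-1,0,0,0]]';  python3 -m jog '[[0,0,-3,0,0,0],[0,0,-3,0,0,0],[0,0,-2,0,0,0],[0,0,0,0,0,0],[0,0,0,0,0,0]]'; python3 -m jog '[[0,0,0,0,0,-5.2],[0,0,0,0,0,-5.2],[0,0,0,0,0,-5.2],[0,0,0,0,0,0],[0,0,0,0,0,0]]'; python3 -c "
from h import *
rem(.6082,-.1155,.1,-3.16)
"
```

```text
time_s: 16.2
tcp_pos: [0.4357, -0.1447, 0.0015]
ee_rot: [[0.946, -0.324, 0.0], [-0.324, -0.946, 0.0], [0.0, -0.0, -1.0]]
wrist_force: [-1.0, 0.2, 1.2]
gripper_width: 0.392
time_s: 16.62
tcp_pos: [0.434, -0.1446, 0.0154]
ee_rot: [[0.946, -0.324, -0.004], [-0.324, -0.946, 0.0], [-0.004, 0.001, -1.0]]
wrist_force: [0.7, -0.5, -3.3]
gripper_width: 0.389
time_s: 17.03
tcp_pos: [0.4356, -0.1445, 0.097]
ee_rot: [[0.946, -0.324, 0.002], [-0.324, -0.946, 0.001], [0.001, -0.001, -1.0]]
wrist_force: [0.1, -0.1, -3.6]
gripper_width: 0.384
time_s: 17.45
tcp_pos: [0.4343, -0.1446, 0.0949]
ee_rot: [[0.998, -0.06, -0.004], [-0.06, -0.998, 0.0], [-0.004, -0.0, -1.0]]
wrist_force: [-0.2, 0.3, -2.8]
gripper_width: 0.391
t 17.45 shift(after turn) [17.2  -3.86 -0.51] turn [-0.    0.22 -0.3 ] tcp [ 0.4343 -0.1446  0.0949] F [-0.2  0.3 -2.8] g 3.4 j6 85.0
```

```bash
python3 -m jog '[[3.4,-0.77,-0.1,0,0,-0.3],[3.4,-0.77,-0.1,0,0,0],[3.4,-0.77,-0.1,0,0,0],[3.4,-0.77,-0.1,0,0,0],[3.4,-0.77,0,0,0,0]]'; python3 -m jog '[[0,0,0,0,0,0],[0,0,0,0,0,0],[0,0,0,0,0,0],[0,0,0,0,0,0],[0,0,0,0,0,0]]'; python3 -c "
from h import *
cs=capture('scene'); rem(.6082,-.1155,.034,-3.16)
s=cv2.cvtColor(cs['frame'],cv2.COLOR_RGB2BGR)
cv2.imwrite('pics/c2z.png',cv2.resize(s[190:310,210:370],None,fx=5,fy=5,interpolation=cv2.INTER_CUBIC))
"
```

```text
time_s: 17.87
tcp_pos: [0.6083, -0.1149, 0.0992]
ee_rot: [[0.998, -0.055, -0.002], [-0.055, -0.998, 0.0], [-0.002, -0.0, -1.0]]
wrist_force: [0.3, 0.6, -3.3]
gripper_width: 0.386
time_s: 18.28
tcp_pos: [0.6063, -0.1155, 0.1002]
ee_rot: [[0.999, -0.053, -0.001], [-0.053, -0.999, 0.0], [-0.001, 0.0, -1.0]]
wrist_force: [-0.0, -0.3, -2.1]
gripper_width: 0.392
t 18.33 shift(after turn) [ 0.17 -0.01  6.66] turn [-0.    0.03  0.11] tcp [ 0.6065 -0.1155  0.1006] F [ 0.6 -0.7 -3.5] g 3.36 j6 83.0
```

View pics/c2z.png

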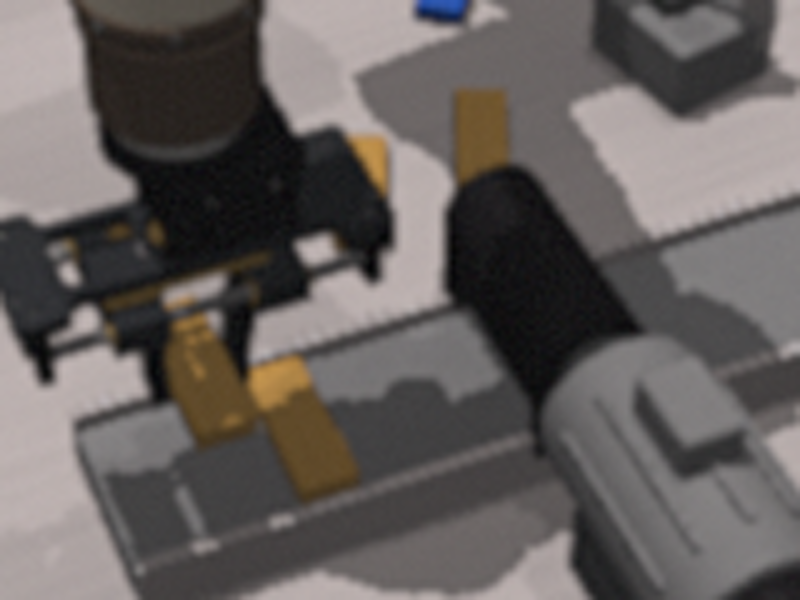

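```bash
python3 -m jog '[[0.1,0.25,2,0,0,0],[0,0,2,0,0,0],[0,0,1.5,0,0,0],[0,0,0.7,0,0,0],[0,0,0.4,0,0,0]]'; python3 -m jog '[[0,0,0.15,0,0,0],[0,0,0,0,0,0],[0,0,0,0,0,0],[0,0,0,0,0,0],[0,0,0,0,0,0]]'; python3 -m jog '[[0,0,0,0,0,0],[0,0,0,0,0,0],[0,0,0,0,0,0],[0,0,0,0,0,0],[0,0,0,0,0,0]]' 4.1;python3 -m jog '[[0,0,-1.5,0,0,0],[0,0,-3,0,0,0],[0,0,-3,0,0,0],[0,0,-3,0,0,0],[0,2,-2,0,0,0]]'; python3 -c "
from h import *
rem(.414,-.4013,.20,0)
"
```

```text
time_s: 18.75
tcp_pos: [0.6074, -0.118, 0.0336]
ee_rot: [[0.999, -0.053, -0.002], [-0.053, -0.999, -0.0], [-0.002, 0.0, -1.0]]
wrist_force: [0.5, 0.6, -3.3]
gripper_width: 0.389
time_s: 19.17
tcp_pos: [0.6089, -0.1178, 0.0338]
ee_rot: [[0.999, -0.052, 0.002], [-0.052, -0.999, 0.0], [0.002, -0.0, -1.0]]
wrist_force: [-0.1, 0.6, -3.3]
gripper_width: 0.388
time_s: 19.58
tcp_pos: [0.6087, -0.1178, 0.0334]
ee_rot: [[0.999, -0.052, 0.001], [-0.052, -0.999, -0.0], [0.001, 0.0, -1.0]]
wrist_force: [-0.2, -0.8, 0.8]
gripper_width: 0.472
time_s: 20.0
tcp_pos: [0.6089, -0.1361, 0.1616]
ee_rot: [[0.999, -0.048, 0.005], [-0.048, -0.999, -0.0], [0.005, 0.0, -1.0]]
wrist_force: [0.6, -0.3, 0.1]
gripper_width: 0.47
t 20.0 shift(after turn) [-19.49  26.52  -3.84] turn [ 0.01 -0.28 -2.78] tcp [ 0.6089 -0.1361  0.1616] F [ 0.6 -0.3  0.1] g 4.09 j6 85.0
```

```bash
python3 -m jog '[[0,0,-1,0,0,-2.5],[-2.7,3.1,-1,0,0,0],[-2.7,3.1,-1,0,0,0],[-2.7,3.1,-1,0,0,0],[-2.7,3.1,0,0,0,0]]' 6; python3 -m jog '[[-2.7,3.8,0,0,0,0],[-2.7,3.8,0,0,0,0],[-2.7,3.8,0,0,0,0],[-0.6,2.7,0,0,0,0],[0,0,0,0,0,0]]'; python3 -m jog '[[0,0,0,0,0,0],[0,0,0,0,0,0],[0,0,0,0,0,0],[0,0,0,0,0,0],[0,0,0,0,0,0]]'; python3 -c "
from h import *
rem(.414,-.4013,.046,-.25)
cs=snap('scene','d1s.png'); ct=snap('top','d1t.png')
for k in comps(ct,200,330)+comps(cs,100,330): print(k[0].round(1),k[2])
print('pred A,B top',[hullm(c,boxpts(x,y,np.radians(-3.16),.03))[0].round(1) for c in (ct,cs) for x,y in ((.612,-.0608),(.6085,-.1178)) ])
s=cv2.imread('pics/d1s.png')
cv2.imwrite('pics/d1z.png',cv2.resize(s[160:320,90:330],None,fx=3.3,fy=3.3,interpolation=cv2.INTER_CUBIC))
"
```

```text
time_s: 20.42
tcp_pos: [0.4995, -0.2608, 0.2]
ee_rot: [[1.0, -0.007, 0.004], [-0.007, -1.0, -0.002], [0.004, 0.002, -1.0]]
wrist_force: [1.0, -1.9, 0.4]
gripper_width: 0.671
time_s: 20.83
tcp_pos: [0.4179, -0.3916, 0.1978]
ee_rot: [[1.0, -0.014, 0.0], [-0.014, -1.0, -0.001], [0.0, 0.001, -1.0]]
wrist_force: [0.4, -0.3, 0.6]
gripper_width: 0.693
time_s: 21.25
tcp_pos: [0.4205, -0.3868, 0.1976]
ee_rot: [[1.0, -0.007, 0.0], [-0.007, -1.0, 0.0], [0.0, -0.0, -1.0]]
wrist_force: [0.4, 0.3, -0.0]
gripper_width: 0.691
t 21.25 shift(after turn) [-0.65  1.45 15.16] turn [-0.   -0.   -0.15] tcp [ 0.4205 -0.3868  0.1976] F [ 0.4  0.3 -0. ] g 6.01 j6 116.0
[299.4 176.6] 293
[317.5 176.8] 280
[262.3 233.2] 274
[235.2 235.6] 280
[549.4  56.3] 301
[305.6 216.1] 162
[281.5 228. ] 209
pred A,B top [array([299.5, 176.7]), array([317.4, 177.4]), array([269.7, 275.8]), array([249.5, 282.3])]
```

View pics/d1z.png

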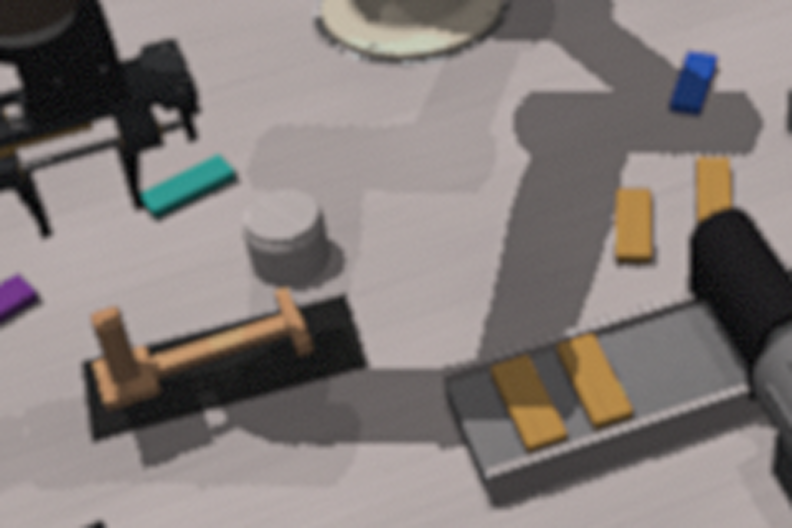

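```bash
python3 -c "
from h import *
cs=capture('scene'); print(proj(cs,[[.414,-.4013,.084],[.4133,-.2513,.018]]))"; python3 -m jog '[[-0.65,1.45,2,0,0,0],[0,0,2,0,0,0],[0,0,2,0,0,0],[0,0,1.5,0,0,0],[0,0,0,0,0,0]]'; python3 -c "
from h import *
rem(.414,-.4013,.046,-.25)
cs=snap('scene','d2s.png')
s=cv2.imread('pics/d2s.png')
cv2.imwrite('pics/d2z.png',cv2.resize(s[190:310,60:220],None,fx=5,fy=5,interpolation=cv2.INTER_CUBIC))
"
```

```text
[[121.38267318 256.06630065]
 [179.76389362 254.44540882]]
time_s: 21.82
tcp_pos: [0.4114, -0.4006, 0.119]
ee_rot: [[1.0, -0.009, -0.006], [-0.009, -1.0, 0.004], [-0.006, -0.004, -1.0]]
wrist_force: [-1.2, -0.3, -0.6]
gripper_width: 0.687
t 21.82 shift(after turn) [0.26 0.07 7.3 ] turn [-0.24  0.34 -0.28] tcp [ 0.4114 -0.4006  0.119 ] F [-1.2 -0.3 -0.6] g 5.98 j6 118.0
```

View pics/d2z.png

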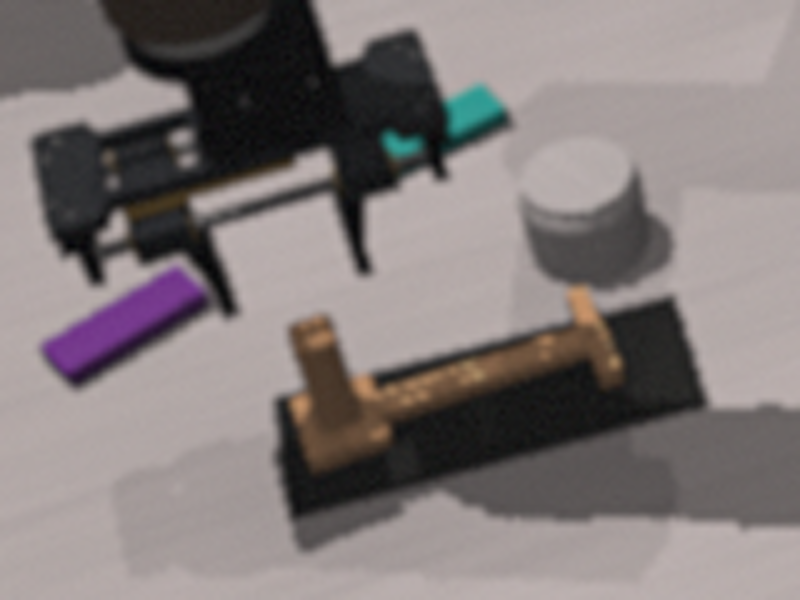

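```bash
python3 -m jog '[[0,0,0,0,0,0],[0,0,0,0,0,0],[0,0,2,0,0,0],[0,0,2,0,0,0],[0,0,2,0,0,0]]';python3 -m jog '[[0,0,1.2,0,0,0],[0,0,0,0,0,0],[0,0,0,0,0,0],[0,0,0,0,0,0],[0,0,0,0,0,0]]'; python3 -c "
from h import *
rem(.414,-.4013,.046,-.25)
cs=snap('scene','d3s.png')
s=cv2.imread('pics/d3s.png')
cv2.imwrite('pics/d3z.png',cv2.resize(s[190:310,60:220],None,fx=5,fy=5,interpolation=cv2.INTER_CUBIC))
"
```

```text
time_s: 22.28
tcp_pos: [0.4146, -0.4027, 0.0638]
ee_rot: [[1.0, -0.008, 0.004], [-0.008, -1.0, -0.002], [0.004, 0.002, -1.0]]
wrist_force: [-0.5, -0.4, -0.9]
gripper_width: 0.689
time_s: 22.7
tcp_pos: [0.4144, -0.4027, 0.0522]
ee_rot: [[1.0, -0.008, 0.003], [-0.008, -1.0, -0.002], [0.003, 0.002, -1.0]]
wrist_force: [-0.2, 0.2, -0.1]
gripper_width: 0.688
t 22.7 shift(after turn) [-0.04 -0.14  0.62] turn [ 0.1  -0.16 -0.23] tcp [ 0.4144 -0.4027  0.0522] F [-0.2  0.2 -0.1] g 5.98 j6 118.0
```

View pics/d3z.png

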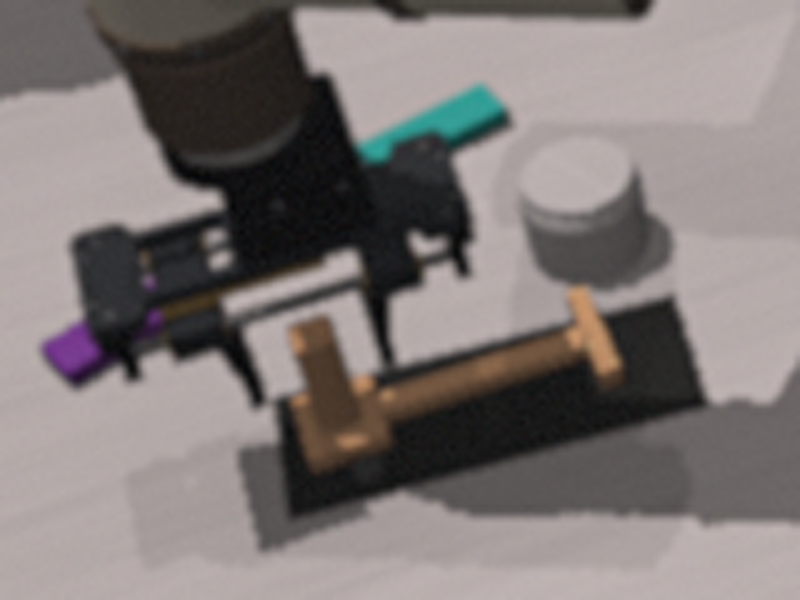

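```bash
python3 -m jog '[[-0.05,-0.1,0.2,0,0,0],[0,0,0,0,0,0],[0,0,0,0,0,0],[0,0,0,0,0,0],[0,0,0,0,0,0]]' 1.5;python3 -m jog '[[0,0,0,0,0,0],[0,0,0,0,0,0],[0,0,0,0,0,0],[0,0,0,0,0,0],[0,0,0,0,0,0]]';python3 -m jog '[[0,0,-0.5,0,0,0],[0,0,-0.5,0,0,0],[0,0,-1,0,0,0],[0,0,0,0,0,0],[0,0,0,0,0,0]]'; python3 -c "
from h import *
rem(.414,-.4013,.046,-.25)
cs=snap('scene','d4s.png')
s=cv2.imread('pics/d4s.png')
cv2.imwrite('pics/d4z.png',cv2.resize(s[190:310,60:220],None,fx=5,fy=5,interpolation=cv2.INTER_CUBIC))
"
```

```text
time_s: 23.17
tcp_pos: [0.4129, -0.4011, 0.0486]
ee_rot: [[1.0, -0.009, 0.0], [-0.009, -1.0, -0.0], [0.0, 0.0, -1.0]]
wrist_force: [0.3, 0.3, 0.3]
gripper_width: 0.397
time_s: 23.58
tcp_pos: [0.4128, -0.4011, 0.0485]
ee_rot: [[1.0, -0.009, 0.0], [-0.009, -1.0, -0.0], [0.0, 0.0, -1.0]]
wrist_force: [0.7, -0.4, 1.5]
gripper_width: 0.275
time_s: 24.0
tcp_pos: [0.4134, -0.4014, 0.0696]
ee_rot: [[1.0, -0.009, 0.002], [-0.009, -1.0, -0.001], [0.002, 0.001, -1.0]]
wrist_force: [-0.3, 0.8, -1.2]
gripper_width: 0.272
t 24.0 shift(after turn) [ 0.06 -0.01  2.36] turn [ 0.06 -0.12 -0.25] tcp [ 0.4134 -0.4014  0.0696] F [-0.3  0.8 -1.2] g 2.37 j6 118.0
```

View pics/d4z.png

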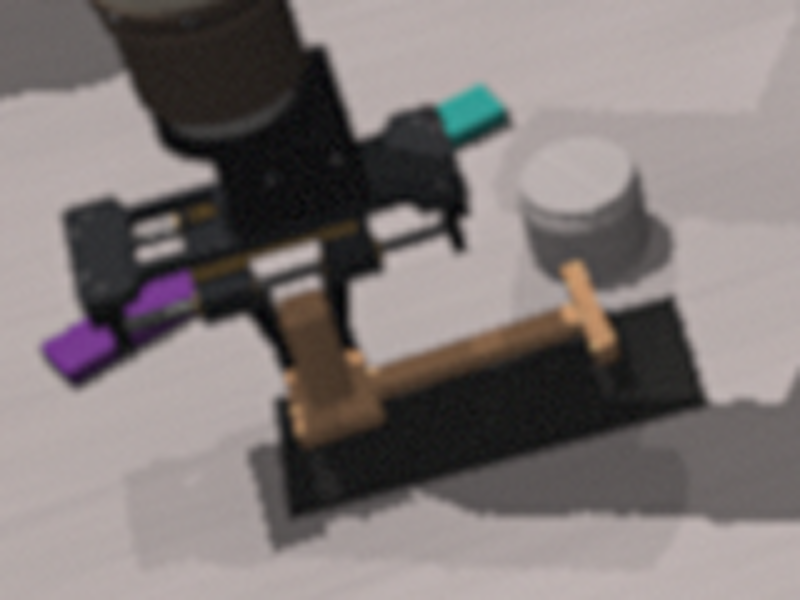

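```bash
python3 -c "
from h import *
ct=capture('top')
t=cv2.cvtColor(ct['frame'],cv2.COLOR_RGB2BGR)
cv2.imwrite('pics/e1.png',cv2.resize(t[140:200,330:460],None,fx=6,fy=6,interpolation=cv2.INTER_CUBIC))
rem(.5977,-.3052,.13,-3.16)"
```

```text
t 24.1 shift(after turn) [ 17.94 -10.58  -6.14] turn [-0.01 -0.01  2.65] tcp [ 0.4127 -0.401   0.0686] F [-0.7  0.9 -1.5] g 2.39 j6 118.0
```

View pics/e1.png

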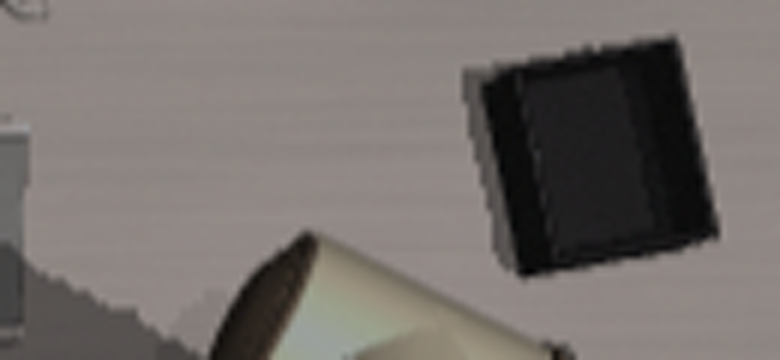

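```bash
python3 -c "
from h import *
ct=capture('top'); print(unproj(ct,(409.5,152.8),.05),unproj(ct,(416.2,185.4),.05))"; python3 -m jog '[[0,0,-2,0,0,0],[0,0,-2,0,0,0],[0,0,-2,0,0,1.3],[0,0,-0.2,0,0,1.3],[0,0,0,0,0,0]]'; python3 -m jog '[[3,-1.7,0,0,0,0],[3,-1.7,0,0,0,0],[3,-1.7,0,0,0,0],[3,-1.7,0,0,0,0],[3,-1.7,0,0,0,0]]';python3 -m jog '[[3,-1.7,0,0,0,0],[0,0,0,0,0,0],[0,0,0,0,0,0],[0,0,0,0,0,0],[0,0,0,0,0,0]]'; python3 -c "
from h import *
rem(.5977,-.3052,.077,-3.16)
cs=snap('scene','e2s.png'); ct=snap('top','e2t.png')
a=cv2.imread('pics/e2s.png')[200:320,100:300]; b=cv2.imread('pics/e2t.png')[130:250,250:450]
cv2.imwrite('pics/e2z.png',cv2.resize(np.hstack([a,b]),None,fx=2,fy=2,interpolation=cv2.INTER_CUBIC))
"
```

```text
[ 0.67961935 -0.4107883   0.05      ] [ 0.57513313 -0.42736644  0.05      ]
time_s: 24.57
tcp_pos: [0.4134, -0.4013, 0.1314]
ee_rot: [[0.998, -0.055, 0.002], [-0.055, -0.998, -0.001], [0.002, 0.001, -1.0]]
wrist_force: [0.4, 0.1, -2.1]
gripper_width: 0.274
time_s: 24.98
tcp_pos: [0.5673, -0.323, 0.1282]
ee_rot: [[0.999, -0.054, -0.004], [-0.054, -0.999, 0.002], [-0.004, -0.001, -1.0]]
wrist_force: [-0.4, -0.3, -1.5]
gripper_width: 0.273
time_s: 25.4
tcp_pos: [0.5966, -0.3092, 0.1293]
ee_rot: [[0.998, -0.055, -0.003], [-0.055, -0.998, 0.001], [-0.003, -0.001, -1.0]]
wrist_force: [0.5, -0.2, -1.2]
gripper_width: 0.27
t 25.4 shift(after turn) [ 0.09 -0.41  5.23] turn [-0.04  0.15  0.01] tcp [ 0.5966 -0.3092  0.1293] F [ 0.5 -0.2 -1.2] g 2.35 j6 101.0
```

View pics/e2z.png

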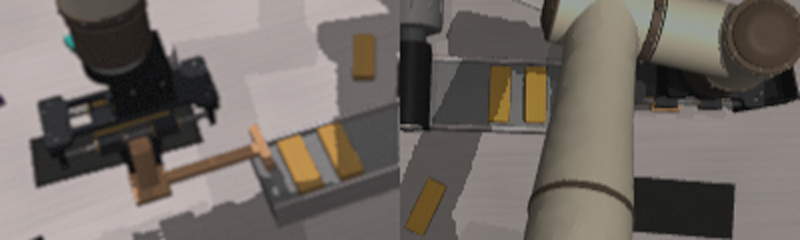

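```bash
python3 -m jog '[[0.1,0,1.5,0,0,0],[0,0,1.5,0,0,0],[0,0,1.2,0,0,0],[0,0,0.7,0,0,0],[0,0,0.3,0,0,0]]';python3 -m jog '[[0,0,0,0,0,0],[0,0,0,0,0,0],[0,0,0,0,0,0],[0,0,0,0,0,0],[0,0,0,0,0,0]]'; python3 -c "
from h import *
rem(.5977,-.3052,.077,-3.16)
cs=snap('scene','e3s.png'); ct=snap('top','e3t.png')
a=cv2.imread('pics/e3s.png')[220:320,140:300]
cv2.imwrite('pics/e3z.png',cv2.resize(a,None,fx=5,fy=5,interpolation=cv2.INTER_CUBIC))
"
```

```text
time_s: 25.92
tcp_pos: [0.5979, -0.3092, 0.077]
ee_rot: [[0.998, -0.055, -0.002], [-0.055, -0.998, 0.001], [-0.003, -0.001, -1.0]]
wrist_force: [-0.1, -0.1, -1.1]
gripper_width: 0.28
time_s: 26.33
tcp_pos: [0.5995, -0.3091, 0.0792]
ee_rot: [[0.999, -0.054, 0.001], [-0.054, -0.999, -0.0], [0.001, 0.0, -1.0]]
wrist_force: [-0.0, 0.0, -1.5]
gripper_width: 0.273
t 26.33 shift(after turn) [-0.2  -0.38  0.22] turn [ 0.02 -0.07  0.07] tcp [ 0.5995 -0.3091  0.0792] F [-0.   0.  -1.5] g 2.38 j6 100.0
```

View pics/e3z.png

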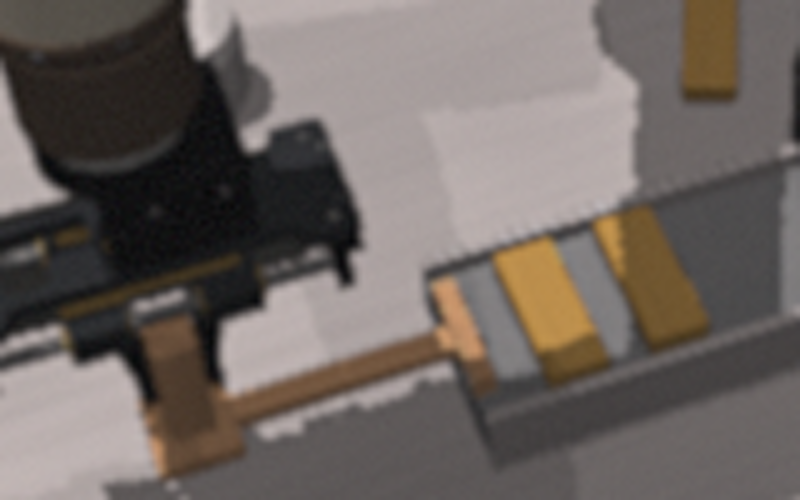

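```bash
python3 -m jog '[[-0.15,-1,0.05,0,0,0],[0,-1,0,0,0,0],[0,-1,0,0,0,0],[0,-1,0,0,0,0],[0,-1,0,0,0,0]]';python3 -m jog '[[0,-1,0,0,0,0],[0,-1,0,0,0,0],[0,-1,0,0,0,0],[0,-1,0,0,0,0],[0,0,0,0,0,0]]'; python3 -c "
from h import *
rem(.6131,-.0257,.0785,-3.16)
cs=snap('scene','e4s.png'); ct=snap('top','e4t.png')
a=cv2.imread('pics/e4s.png')[200:320,140:340]
cv2.imwrite('pics/e4z.png',cv2.resize(a,None,fx=4,fy=4,interpolation=cv2.INTER_CUBIC))
"
```

```text
time_s: 26.85
tcp_pos: [0.6004, -0.2581, 0.0782]
ee_rot: [[0.999, -0.053, 0.0], [-0.053, -0.999, -0.001], [0.0, 0.001, -1.0]]
wrist_force: [0.9, -4.1, -1.8]
gripper_width: 0.267
time_s: 27.27
tcp_pos: [0.6025, -0.2166, 0.0779]
ee_rot: [[0.999, -0.053, -0.0], [-0.053, -0.999, 0.001], [-0.0, -0.001, -1.0]]
wrist_force: [-0.3, -0.2, -2.1]
gripper_width: 0.277
t 27.27 shift(after turn) [  0.   -19.12  -0.06] turn [-0.07  0.01  0.14] tcp [ 0.6025 -0.2166  0.0779] F [-0.3 -0.2 -2.1] g 2.41 j6 92.0
```

View pics/e4z.png

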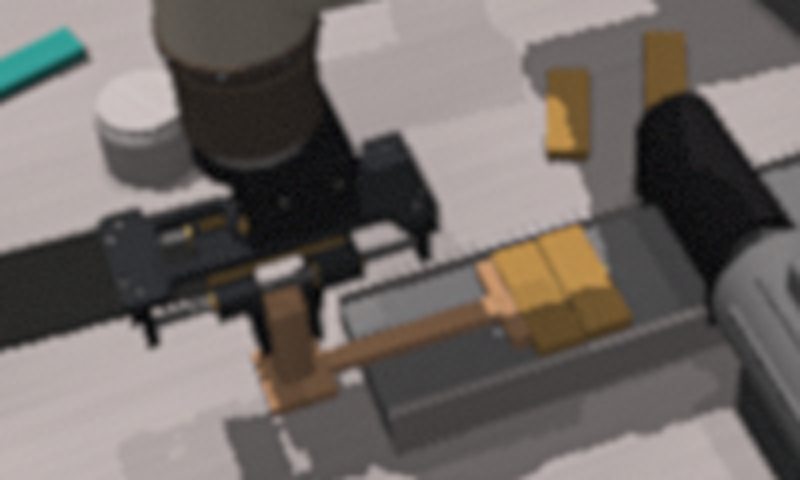

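```bash
python3 -m jog '[[0,-1,0,0,0,0],[0,-1.2,0,0,0,0],[0,-1.2,0,0,0,0],[0,-1.2,0,0,0,0],[0,-1.2,0,0,0,0]]';python3 -m jog '[[0,-1.2,0,0,0,0],[0,-1.2,0,0,0,0],[0,-1.2,0,0,0,0],[0,-1.2,0,0,0,0],[0,-1.2,0,0,0,0]]'; python3 -c "
from h import *
rem(.6131,-.0257,.0785,-3.16)
cs=snap('scene','e5s.png'); ct=snap('top','e5t.png')
a=cv2.imread('pics/e5s.png')[180:300,200:400]
cv2.imwrite('pics/e5z.png',cv2.resize(a,None,fx=4,fy=4,interpolation=cv2.INTER_CUBIC))
"
```

```text
time_s: 27.78
tcp_pos: [0.6055, -0.1604, 0.078]
ee_rot: [[0.999, -0.054, -0.0], [-0.054, -0.999, -0.0], [-0.0, 0.0, -1.0]]
wrist_force: [0.0, -3.0, -1.4]
gripper_width: 0.272
time_s: 28.2
tcp_pos: [0.6087, -0.1, 0.078]
ee_rot: [[0.999, -0.054, -0.0], [-0.054, -0.999, -0.0], [-0.0, 0.0, -1.0]]
wrist_force: [-0.7, -3.3, -0.6]
gripper_width: 0.274
t 28.2 shift(after turn) [ 0.03 -7.44 -0.05] turn [0.   0.02 0.07] tcp [ 0.6087 -0.1     0.078 ] F [-0.7 -3.3 -0.6] g 2.39 j6 81.0
```

View pics/e5z.png

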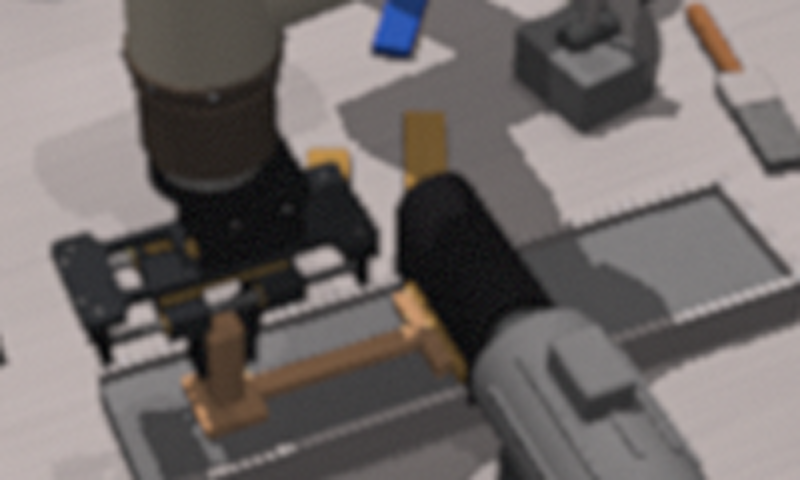

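```bash
python3 -c "
from h import *
a=cv2.imread('pics/e5s.png')[200:290,195:305]; b=cv2.imread('pics/e5t.png')[130:240,230:370]
cv2.imwrite('pics/e5y.png',cv2.resize(a,None,fx=7,fy=6.6,interpolation=cv2.INTER_CUBIC))
cv2.imwrite('pics/e5x.png',cv2.resize(b,None,fx=5,fy=5,interpolation=cv2.INTER_CUBIC))
"
```

```text
(no output)
```

View pics/e5y.png

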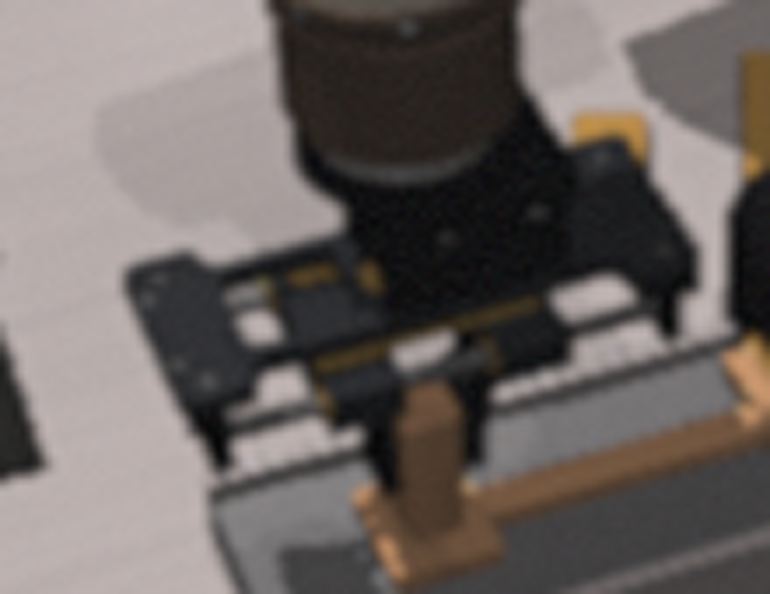

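View pics/e5x.png

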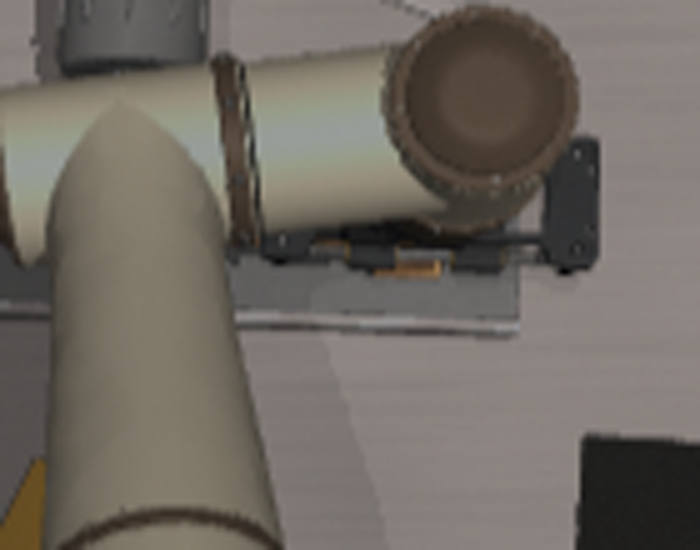

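```bash
python3 -c "
from h import *
cs=capture('scene');ct=capture('top');s=sense();R=s['ee_rot'];p=s['tcp_pos'];print(p)
obs=[np.array([195+220.5/7-.5,200+467/6.6-.5]),np.array([195+666/7-.5,200+335/6.6-.5])]
for a in (-.035,-.02,0,.02,.035):
  for o,sg in zip(obs,(1,-1)):
    f=lambda q: proj(cs,p+R@np.array([a,q[0],-q[1]]))[0]-o
    r=least_squares(f,[sg*.09,.07]); print(a,(r.x*1000).round(1), proj(ct,p+R@np.array([a,r.x[0],-r.x[1]]))[0].round(1))
print('plate px top obs', 230+565/5, 130+268/5, 'plate corners',230+np.array([545,600])/5,130+np.array([137,268])/5)
print('finger tip front test', proj(cs,p+R@np.array([0,0,0])))
"
```

```text
[ 0.60883697 -0.10000464  0.07775104]
-0.035 [67.7 -8.6] [334.1 187.8]
-0.035 [-113.8   -8.7] [275.7 185.9]
-0.02 [71.  9.] [336.1 182.3]
-0.02 [-106.9    8.8] [278.1 180.4]
0 [75.4 32.3] [338.9 174.6]
0 [-97.8  32.2] [281.3 172.7]
0.02 [79.8 55.7] [341.7 166.7]
0.02 [-88.7  55.6] [284.7 164.8]
0.035 [83.1 73.2] [344.  160.5]
0.035 [-81.9  73.1] [287.3 158.7]
plate px top obs 343.0 183.6 plate corners [339. 350.] [157.4 183.6]
finger tip front test [[254.895676   269.72942845]]
```

```bash
python3 -m jog '[[0,-1,0,0,0,0],[0,-1,0,0,0,0],[0,-1,0,0,0,0],[0,-1,0,0,0,0],[0,-0.8,0,0,0,0]]';python3 -m jog '[[0,-0.8,0,0,0,0],[0,-0.8,0,0,0,0],[0,-0.8,0,0,0,0],[0,0,0,0,0,0],[0,0,0,0,0,0]]'; python3 -c "
from h import *
rem(.6131,-.0257,.0785,-3.16)
cs=snap('scene','e6s.png'); ct=snap('top','e6t.png')
a=cv2.imread('pics/e6s.png')[180:300,220:420]
cv2.imwrite('pics/e6z.png',cv2.resize(a,None,fx=4,fy=4,interpolation=cv2.INTER_CUBIC))
"
```

```text
time_s: 28.82
tcp_pos: [0.6113, -0.0524, 0.0779]
ee_rot: [[0.999, -0.054, -0.0], [-0.054, -0.999, -0.0], [-0.0, 0.0, -1.0]]
wrist_force: [0.4, -3.0, -0.4]
gripper_width: 0.272
time_s: 29.23
tcp_pos: [0.6129, -0.028, 0.0779]
ee_rot: [[0.999, -0.053, 0.001], [-0.053, -0.999, 0.001], [0.001, -0.001, -1.0]]
wrist_force: [-0.5, -1.0, -1.5]
gripper_width: 0.276
t 29.23 shift(after turn) [ 0.   -0.23 -0.06] turn [-0.07 -0.03  0.1 ] tcp [ 0.6129 -0.028   0.0779] F [-0.5 -1.  -1.5] g 2.4 j6 75.0
```

View pics/e6z.png

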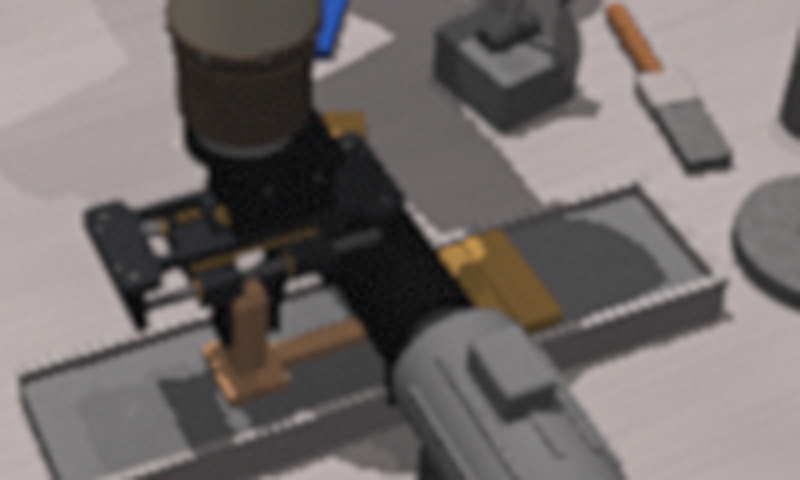

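```bash
python3 -m jog '[[0,1,0,0,0,0],[0,2,0,0,0,0],[0,3,0,0,0,0],[0,3,0,0,0,0],[0,3,0,0,0,0]]';python3 -m jog '[[0,3,0,0,0,0],[0,3,0,0,0,0],[0,3,-0.5,0,0,0],[0,3,-1.5,0,0,0],[0,3,-2,0,0,0]]'; python3 -m jog '[[0,2,-1.2,0,0,0],[0,0,0,0,0,0],[0,0,0,0,0,-1.3],[0,0,0,0,0,-1.3],[0,0,0,0,0,0]]'; python3 -c "
from h import *
rem(.4128,-.4011,.13,-.5)
cs=snap('scene','e7s.png'); ct=snap('top','e7t.png')
a=cv2.imread('pics/e7s.png')[160:310,100:400]
cv2.imwrite('pics/e7z.png',cv2.resize(a,None,fx=2.6,fy=2.6,interpolation=cv2.INTER_CUBIC))
for k in comps(ct,80,330): print(k[0].round(1),k[2],fitblank(ct,k,.03 if k[0][1]<200 else 0)[0])
"
```

```text
time_s: 29.75
tcp_pos: [0.6059, -0.1509, 0.078]
ee_rot: [[0.999, -0.054, 0.0], [-0.054, -0.999, 0.0], [0.0, -0.0, -1.0]]
wrist_force: [0.7, 0.0, -1.9]
gripper_width: 0.273
time_s: 30.17
tcp_pos: [0.5961, -0.3009, 0.1163]
ee_rot: [[0.998, -0.055, -0.004], [-0.055, -0.998, 0.002], [-0.004, -0.002, -1.0]]
wrist_force: [1.0, 0.1, -1.9]
gripper_width: 0.274
time_s: 30.58
tcp_pos: [0.5963, -0.318, 0.1288]
ee_rot: [[1.0, -0.007, -0.002], [-0.007, -1.0, 0.001], [-0.002, -0.001, -1.0]]
wrist_force: [-0.5, -0.8, -1.3]
gripper_width: 0.273
t 30.58 shift(after turn) [-18.27   8.47  -0.12] turn [-0.07  0.13  0.11] tcp [ 0.5963 -0.318   0.1288] F [-0.5 -0.8 -1.3] g 2.38 j6 104.0
[ 61.1 125.8] 187 [0.79365278 0.70557165 0.00216873]
[ 42.2 126.5] 190 [0.79271212 0.76708898 3.14844872]
[ 51.8 125.1] 181 [0.79670075 0.73608377 3.13805106]
[ 50.9 169.3] 193 [0.65210717 0.73591786 3.15055857]
[ 60.3 169.8] 178 [0.65005863 0.70548024 0.00653195]
[ 41.2 170.4] 187 [0.64934758 0.76714528 3.14467525]
[ 40.2 214.7] 188 [0.50903693 0.78509739 0.01213139]
[ 50.  214.2] 200 [0.51001271 0.75311506 0.0334472 ]
[ 59.7 213.6] 183 [0.51151492 0.72149474 0.01509991]
[262.4 233.1] 277 [ 0.43530674  0.06159495 -0.48480469]
[235.2 235.6] 280 [0.42900701 0.14973975 2.65704351]
```

View pics/e7z.png

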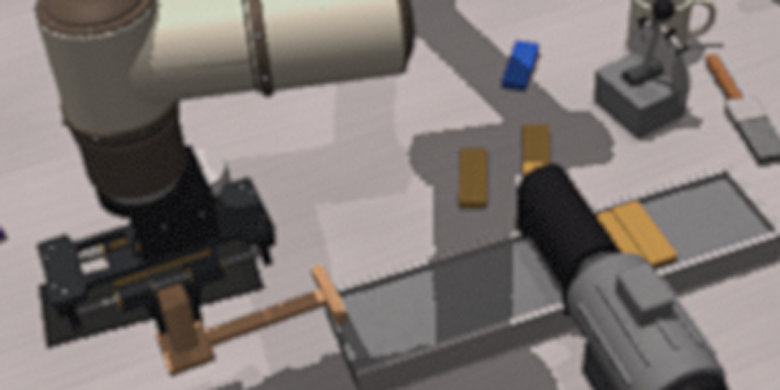

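```bash
python3 -m jog '[[0,0,0,0,0,1.4],[0,0,0,0,0,1.4],[0,0,0,0,0,0],[0,0,0,0,0,0],[0,0,0,0,0,0]]'; python3 -c "
from h import *
rem(.4225,-.392,.13,-3.16)"
```

```text
time_s: 31.1
tcp_pos: [0.5971, -0.3188, 0.13]
ee_rot: [[0.998, -0.057, -0.0], [-0.057, -0.998, 0.0], [-0.0, -0.0, -1.0]]
wrist_force: [0.0, 0.1, -1.0]
gripper_width: 0.269
t 31.1 shift(after turn) [-17.03   8.27  -0.  ] turn [-0.    0.   -0.12] tcp [ 0.5971 -0.3188  0.13  ] F [ 0.   0.1 -1. ] g 2.34 j6 101.0
```

```bash
python3 -m jog '[[-3.4,1.65,0,0,0,0],[-3.4,1.65,0,0,0,0],[-3.4,1.65,0,0,0,0],[-3.4,1.65,0,0,0,0],[-3.4,1.65,0,0,0,0]]'; python3 -m jog '[[0,0,0,0,0,0],[0,0,0,0,0,0],[0,0,2,0,0,0],[0,0,2,0,0,0],[0,0,2,0,0,0]]'; python3 -m jog '[[0,0,1.2,0,0,0],[0,0,0,0,0,0],[0,0,0,0,0,0],[0,0,0,0,0,0],[0,0,0,0,0,0]]'; python3 -c "
from h import *
rem(.4225,-.392,.049,-3.16)
cs=snap('scene','f1s.png')
a=cv2.imread('pics/f1s.png')[190:310,60:220]
cv2.imwrite('pics/f1z.png',cv2.resize(a,None,fx=5,fy=5,interpolation=cv2.INTER_CUBIC))"
```

```text
time_s: 31.52
tcp_pos: [0.421, -0.3919, 0.1302]
ee_rot: [[0.998, -0.057, 0.0], [-0.057, -0.998, -0.0], [0.0, 0.0, -1.0]]
wrist_force: [-0.1, -0.6, -1.3]
gripper_width: 0.275
time_s: 31.93
tcp_pos: [0.4241, -0.3916, 0.07]
ee_rot: [[0.998, -0.057, 0.002], [-0.057, -0.998, -0.001], [0.002, 0.001, -1.0]]
wrist_force: [-0.4, -0.7, -2.3]
gripper_width: 0.274
time_s: 32.35
tcp_pos: [0.4239, -0.3919, 0.0593]
ee_rot: [[0.998, -0.057, 0.002], [-0.057, -0.998, -0.001], [0.002, 0.001, -1.0]]
wrist_force: [-0.1, 0.2, -1.4]
gripper_width: 0.273
t 32.35 shift(after turn) [-0.14  0.02  1.03] turn [ 0.08 -0.14 -0.09] tcp [ 0.4239 -0.3919  0.0593] F [-0.1  0.2 -1.4] g 2.37 j6 113.0
```

View pics/f1z.png

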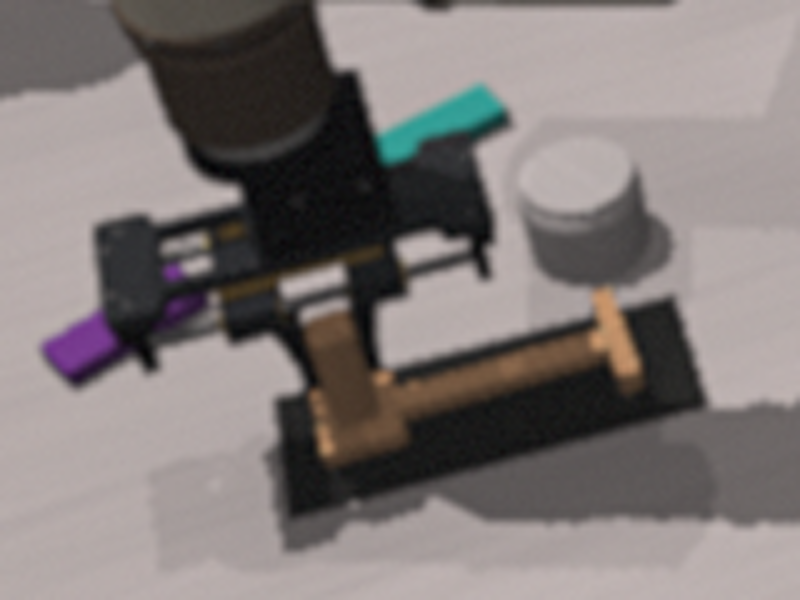

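```bash
python3 -m jog '[[0,0,0.5,0,0,0],[0,0,0.35,0,0,0],[0,0,0,0,0,0],[0,0,0,0,0,0],[0,0,0,0,0,0]]'; python3 -m jog '[[0,0,0.1,0,0,0],[0,0,0,0,0,0],[0,0,0,0,0,0],[0,0,0,0,0,0],[0,0,0,0,0,0]]'
```

```text
time_s: 32.82
tcp_pos: [0.4225, -0.3915, 0.0495]
ee_rot: [[0.998, -0.058, -0.0], [-0.058, -0.998, -0.0], [-0.0, 0.0, -1.0]]
wrist_force: [0.3, -0.3, -1.2]
gripper_width: 0.273
time_s: 33.23
tcp_pos: [0.4226, -0.3915, 0.0485]
ee_rot: [[0.998, -0.058, 0.0], [-0.058, -0.998, -0.0], [0.0, 0.0, -1.0]]
wrist_force: [-0.3, 0.5, -0.5]
gripper_width: 0.274
```

```bash
python3 -m jog '[[0,0,0,0,0,0],[0,0,0,0,0,0],[0,0,0,0,0,0],[0,0,0,0,0,0],[0,0,-1,0,0,0]]' 5; python3 -m jog '[[0,0,-2,0,0,0],[0,0,-3,0,0,0],[0,0,-3,0,0,0],[0,0,-2,0,0,4.5],[0,0,0,0,0,5]]' 5.5; python3 -m jog '[[0,0,0,0,0,5],[0,0,0,0,0,5],[0,0,0,0,0,5],[0,0,0,0,0,0],[0,0,0,0,0,0]]'; python3 -c "
from h import *
rem(.4353,.0616,.1,-27.8)
cs=snap('scene','g1s.png')
a=cv2.imread('pics/g1s.png')[190:310,60:220]
cv2.imwrite('pics/g1z.png',cv2.resize(a,None,fx=5,fy=5,interpolation=cv2.INTER_CUBIC))"
```

```text
time_s: 33.65
tcp_pos: [0.4213, -0.3907, 0.0571]
ee_rot: [[0.998, -0.058, -0.004], [-0.058, -0.998, 0.002], [-0.004, -0.002, -1.0]]
wrist_force: [-0.4, -0.6, 0.1]
gripper_width: 0.537
time_s: 34.07
tcp_pos: [0.4252, -0.3935, 0.1651]
ee_rot: [[0.974, -0.224, 0.009], [-0.224, -0.975, -0.007], [0.011, 0.004, -1.0]]
wrist_force: [0.6, -0.4, -0.3]
gripper_width: 0.632
time_s: 34.48
tcp_pos: [0.4226, -0.3916, 0.1592]
ee_rot: [[0.886, -0.464, 0.001], [-0.464, -0.886, -0.0], [0.001, 0.0, -1.0]]
wrist_force: [0.4, 0.2, 0.3]
gripper_width: 0.632
t 34.48 shift(after turn) [-20.01 -40.68   5.92] turn [ 0.01 -0.04  0.13] tcp [ 0.4226 -0.3916  0.1592] F [0.4 0.2 0.3] g 5.5 j6 89.0
```

View pics/g1z.png

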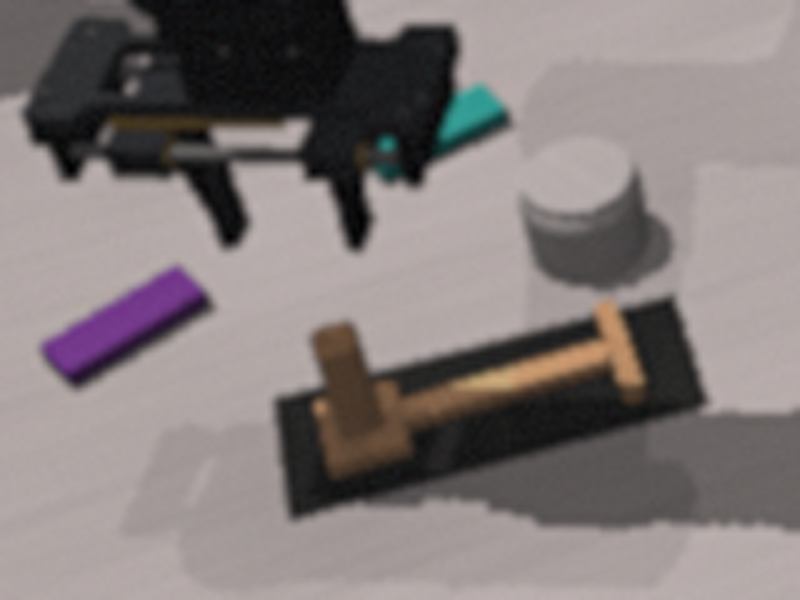

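```bash
python3 -m jog '[[-1.8,-3.7,0,0,0,0],[-1.8,-3.7,0,0,0,0],[-1.8,-3.7,0,0,0,0],[-1.8,-3.7,0,0,0,0],[-1.8,-3.7,0,0,0,0]]';python3 -m jog '[[-1.8,-3.7,0,0,0,0],[-1.8,-3.7,0,0,0,0],[-1.8,-3.7,0,0,0,0],[-1.8,-3.7,0,0,0,0],[-1.8,-3.7,0.5,0,0,0]]';python3 -m jog '[[-1.8,-3.7,2,0,0,0],[0,0,2,0,0,0],[0,0,1.4,0,0,0],[0,0,0,0,0,0],[0,0,0,0,0,0]]';  python3 -c "
from h import *
rem(.4353,.0616,.004,-27.8)
cs=snap('scene','g2s.png')
for k in comps(cs,100,330): print(k[0].round(1),k[2])
a=cv2.imread('pics/g2s.png')[160:280,220:380]
cv2.imwrite('pics/g2z.png',cv2.resize(a,None,fx=5,fy=5,interpolation=cv2.INTER_CUBIC))"
```

```text
time_s: 34.95
tcp_pos: [0.429, -0.1843, 0.1588]
ee_rot: [[0.885, -0.465, 0.0], [-0.465, -0.885, -0.0], [0.0, -0.0, -1.0]]
wrist_force: [0.7, -0.4, 0.4]
gripper_width: 0.637
time_s: 35.37
tcp_pos: [0.4363, 0.0219, 0.1548]
ee_rot: [[0.886, -0.464, 0.003], [-0.464, -0.886, 0.001], [0.002, -0.002, -1.0]]
wrist_force: [1.4, 0.0, -0.3]
gripper_width: 0.632
time_s: 35.78
tcp_pos: [0.4369, 0.0571, 0.1012]
ee_rot: [[0.885, -0.465, -0.001], [-0.465, -0.885, -0.001], [-0.001, 0.001, -1.0]]
wrist_force: [0.4, -0.0, 1.0]
gripper_width: 0.635
t 35.78 shift(after turn) [-0.35 -0.32  9.72] turn [0.08 0.03 0.09] tcp [0.4369 0.0571 0.1012] F [ 0.4 -0.   1. ] g 5.52 j6 34.0
[549.6  56.5] 305
[305.6 215.6] 154
[281.6 228.3] 206
```

View pics/g2z.png

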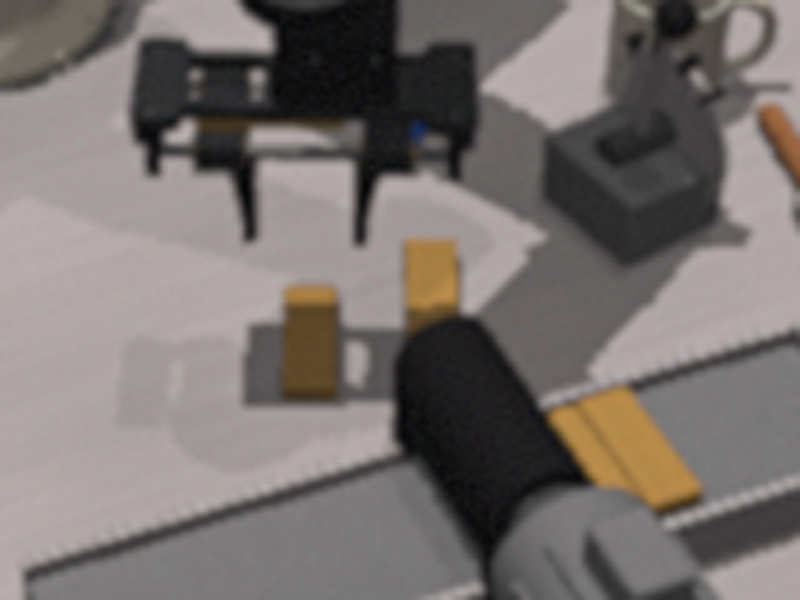

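```bash
python3 -m jog '[[-0.3,-0.3,2.5,0,0,0],[0,0,2.5,0,0,0],[0,0,2.5,0,0,0],[0,0,1.6,0,0,0],[0,0,0.5,0,0,0]]'; python3 -m jog '[[0,0,0.05,0,0,0],[0,0,0,0,0,0],[0,0,0,0,0,0],[0,0,0,0,0,0],[0,0,0,0,0,0]]';  python3 -c "
from h import *
rem(.4353,.0616,.003,-27.8)"
```

```text
time_s: 36.25
tcp_pos: [0.4355, 0.0604, 0.0043]
ee_rot: [[0.884, -0.467, -0.002], [-0.467, -0.884, -0.001], [-0.001, 0.002, -1.0]]
wrist_force: [-0.2, -0.0, 0.3]
gripper_width: 0.633
time_s: 36.67
tcp_pos: [0.4366, 0.0616, 0.0058]
ee_rot: [[0.885, -0.466, 0.002], [-0.466, -0.885, 0.001], [0.001, -0.002, -1.0]]
wrist_force: [0.1, 0.2, -0.5]
gripper_width: 0.637
t 36.67 shift(after turn) [-0.11  0.05  0.28] turn [-0.11 -0.08  0.01] tcp [0.4366 0.0616 0.0058] F [ 0.1  0.2 -0.5] g 5.54 j6 33.0
```

```bash
python3 -m jog '[[-0.1,0.05,0.3,0,0,0],[0,0,0,0,0,0],[0,0,0,0,0,0],[0,0,0,0,0,0],[0,0,0,0,0,0]]' 2; python3 -m jog '[[0,0,0,0,0,0],[0,0,0,0,0,0],[0,0,0,0,0,0],[0,0,-0.5,0,0,0],[0,0,-1,0,0,0]]';  python3 -m jog '[[0,0,-3,0,0,0],[0,0,-3,0,0,0],[0,0,-2,0,0,0],[0,0,0,0,0,-5],[0,0,0,0,0,-5]]'; python3 -m jog '[[0,0,0,0,0,-5],[0,0,0,0,0,-5],[0,0,0,0,0,-4.6],[0,0,0,0,0,0],[0,0,0,0,0,0]]'; python3 -c "
from h import *
rem(.6112,-.0606,.1,-3.16)
"
```

```text
time_s: 37.08
tcp_pos: [0.4348, 0.0613, 0.0018]
ee_rot: [[0.885, -0.466, 0.0], [-0.466, -0.885, 0.0], [-0.0, -0.0, -1.0]]
wrist_force: [0.7, -0.4, -0.3]
gripper_width: 0.392
time_s: 37.5
tcp_pos: [0.4331, 0.0605, 0.0158]
ee_rot: [[0.884, -0.467, -0.004], [-0.467, -0.884, -0.002], [-0.003, 0.004, -1.0]]
wrist_force: [-0.2, 0.8, -4.4]
gripper_width: 0.385
time_s: 37.92
tcp_pos: [0.4348, 0.0614, 0.0981]
ee_rot: [[0.953, -0.302, 0.002], [-0.302, -0.953, 0.002], [0.002, -0.002, -1.0]]
wrist_force: [0.2, -0.8, -4.4]
gripper_width: 0.393
time_s: 38.33
tcp_pos: [0.434, 0.0609, 0.0965]
ee_rot: [[0.998, -0.058, -0.001], [-0.058, -0.998, -0.0], [-0.001, 0.0, -1.0]]
wrist_force: [-0.2, 0.6, -4.2]
gripper_width: 0.393
t 38.33 shift(after turn) [18.36 11.16 -0.35] turn [ 0.03  0.08 -0.18] tcp [0.434  0.0609 0.0965] F [-0.2  0.6 -4.2] g 3.42 j6 57.0
```

```bash
python3 -m jog '[[0,2.8,-0.1,0,0,0],[0,2.8,-0.1,0,0,0],[0,2.8,-0.1,0,0,0],[0,2.75,0,0,0,-0.2],[3,0,0,0,0,0]]'; python3 -m jog '[[3.1,0,0,0,0,0],[3.1,0,0,0,0,0],[3.1,0,0,0,0,0],[3.1,0,0,0,0,0],[2.9,0,0,0,0,0]]'; python3 -m jog '[[0,0,0,0,0,0],[0,0,0,0,0,0],[0,0,0,0,0,0],[0,0,0,0,0,0],[0,0,0,0,0,0]]'; python3 -c "
from h import *
rem(.6112,-.0606,.034,-3.16)
cs=snap('scene','g3s.png')
a=cv2.imread('pics/g3s.png')[170:310,210:370]
cv2.imwrite('pics/g3z.png',cv2.resize(a,None,fx=4,fy=4,interpolation=cv2.INTER_CUBIC))"
```

```text
time_s: 38.75
tcp_pos: [0.4503, -0.0554, 0.0984]
ee_rot: [[0.998, -0.06, -0.011], [-0.06, -0.998, -0.0], [-0.011, 0.001, -1.0]]
wrist_force: [-1.6, 1.3, -5.0]
gripper_width: 0.391
time_s: 39.17
tcp_pos: [0.6123, -0.0599, 0.099]
ee_rot: [[0.998, -0.055, -0.001], [-0.055, -0.998, 0.0], [-0.001, 0.0, -1.0]]
wrist_force: [0.6, 0.8, -3.9]
gripper_width: 0.388
time_s: 39.58
tcp_pos: [0.6102, -0.0596, 0.0998]
ee_rot: [[0.999, -0.053, -0.001], [-0.053, -0.999, 0.0], [-0.001, 0.0, -1.0]]
wrist_force: [-0.7, -0.0, -4.4]
gripper_width: 0.387
t 39.58 shift(after turn) [0.11 0.09 6.58] turn [0.   0.05 0.14] tcp [ 0.6102 -0.0596  0.0998] F [-0.7 -0.  -4.4] g 3.36 j6 77.0
```

View pics/g3z.png

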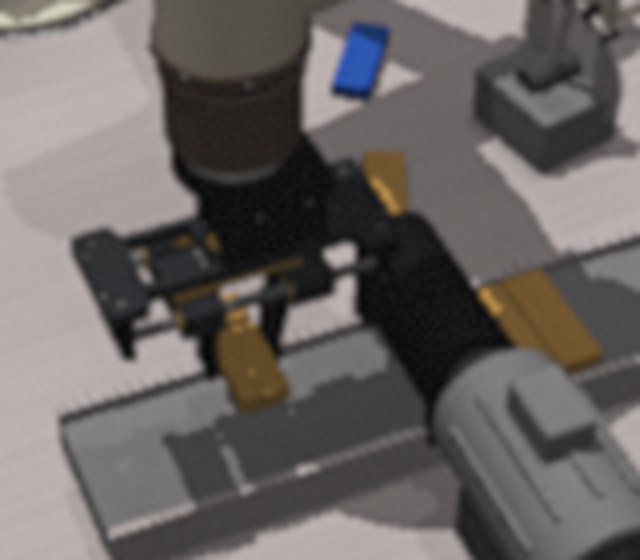

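```bash
python3 -m jog '[[0.05,0.1,2,0,0,0],[0,0,2,0,0,0],[0,0,1.5,0,0,0],[0,0,0.7,0,0,0],[0,0,0.45,0,0,0]]'; python3 -m jog '[[0,0,0.1,0,0,0],[0,0,0,0,0,0],[0,0,0,0,0,0],[0,0,0,0,0,0],[0,0,0,0,0,0]]'; python3 -m jog '[[0,0,0,0,0,0],[0,0,0,0,0,0],[0,0,0,0,0,0],[0,0,0,0,0,0],[0,0,0,0,0,0]]'
```

```text
time_s: 40.05
tcp_pos: [0.6109, -0.0607, 0.0325]
ee_rot: [[0.999, -0.052, -0.002], [-0.052, -0.999, -0.0], [-0.002, 0.0, -1.0]]
wrist_force: [0.5, -0.4, -3.6]
gripper_width: 0.385
time_s: 40.47
tcp_pos: [0.6122, -0.0606, 0.0331]
ee_rot: [[0.999, -0.052, 0.002], [-0.052, -0.999, 0.0], [0.002, -0.0, -1.0]]
wrist_force: [0.4, 0.3, -4.0]
gripper_width: 0.389
time_s: 40.88
tcp_pos: [0.6117, -0.0607, 0.0323]
ee_rot: [[0.999, -0.052, 0.0], [-0.052, -0.999, -0.0], [0.0, 0.0, -1.0]]
wrist_force: [-0.4, -0.1, -4.1]
gripper_width: 0.389
```

```bash
python3 -m jog '[[0,0,0,0,0,0],[0,0,0,0,0,0],[0,0,0,0,0,0],[0,0,-1,0,0,0],[0,0,-2,0,0,0]]' 4.6; python3 -m jog '[[0,0,-3,0,0,0],[0,0,-3,0,0,0],[-3,0,-1,0,0,0],[-3,0,0,0,0,0],[-3,0,0,0,0,0]]' 5.5; python3 -m jog '[[-3,0,0,0,0,0],[-3,0,0,0,0,0],[-3,0,0,0,0,5],[0,0,0,0,0,5],[0,0,0,0,0,5]]'; python3 -m jog '[[0,0,0,0,0,5],[0,0,0,0,0,4.6],[0,0,0,0,0,0],[0,0,0,0,0,0],[0,0,0,0,0,0]]'; python3 -c "
from h import *
rem(.429,.1497,.1,-27.8)
cs=snap('scene','g4s.png'); ct=snap('top','g4t.png')
for k in comps(ct,200,330): print(k[0].round(1),k[2],fitblank(ct,k,.03 if k[0][1]<200 else 0)[0])
for k in comps(cs,100,330): print(k[0].round(1),k[2])
a=cv2.imread('pics/g4s.png')[170:310,210:370]
cv2.imwrite('pics/g4z.png',cv2.resize(a,None,fx=4,fy=4,interpolation=cv2.INTER_CUBIC))"
```

```text
time_s: 41.3
tcp_pos: [0.6102, -0.0608, 0.0611]
ee_rot: [[0.999, -0.053, -0.005], [-0.053, -0.999, -0.0], [-0.005, 0.001, -1.0]]
wrist_force: [0.4, -0.1, -0.5]
gripper_width: 0.529
time_s: 41.72
tcp_pos: [0.5219, -0.0559, 0.1344]
ee_rot: [[0.999, -0.052, 0.004], [-0.052, -0.999, 0.001], [0.004, -0.001, -1.0]]
wrist_force: [-0.7, 0.8, -0.3]
gripper_width: 0.629
time_s: 42.13
tcp_pos: [0.4308, -0.0513, 0.1338]
ee_rot: [[0.95, -0.312, 0.002], [-0.312, -0.95, 0.0], [0.002, -0.001, -1.0]]
wrist_force: [0.0, 0.7, 1.0]
gripper_width: 0.635
time_s: 42.55
tcp_pos: [0.4322, -0.0512, 0.1328]
ee_rot: [[0.887, -0.462, 0.001], [-0.462, -0.887, 0.0], [0.001, -0.001, -1.0]]
wrist_force: [-0.1, 0.0, 0.3]
gripper_width: 0.63
t 42.55 shift(after turn) [ -9.66 -17.62   3.28] turn [-0.04 -0.05  0.3 ] tcp [ 0.4322 -0.0512  0.1328] F [-0.1  0.   0.3] g 5.48 j6 48.0
[299.4 176.7] 285 [ 0.6120816  -0.06055017  3.10096332]
[549.8  56.4] 300
[305.5 216. ] 151
```

View pics/g4z.png

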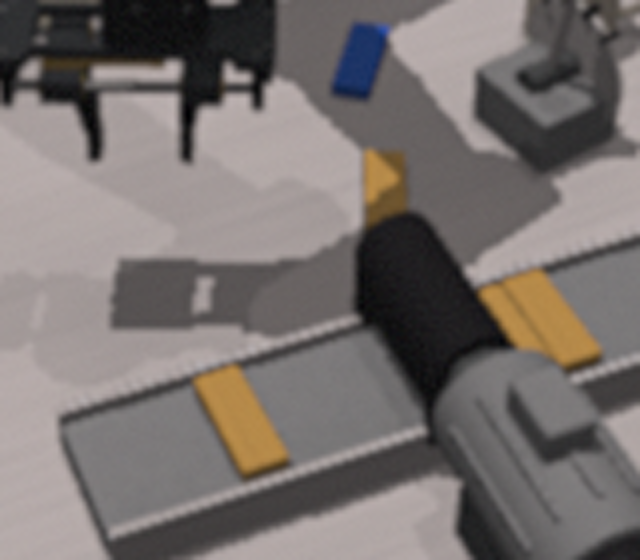

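```bash
python3 -m jog '[[-1.9,-3.5,0,0,0,0.3],[-1.9,-3.5,0,0,0,0],[-1.9,-3.5,0,0,0,0],[-1.9,-3.5,0.5,0,0,0],[-1.9,-3.5,1,0,0,0]]';python3 -m jog '[[-0.15,-0.1,2,0,0,0],[0,0,0,0,0,0],[0,0,0,0,0,0],[0,0,0,0,0,0],[0,0,0,0,0,0]]';  python3 -c "
from h import *
rem(.429,.1497,.003,-27.8)
cs=snap('scene','h1s.png')
for k in comps(cs,100,330): print(k[0].round(1),k[2])
a=cv2.imread('pics/h1s.png')[130:270,230:390]
cv2.imwrite('pics/h1z.png',cv2.resize(a,None,fx=4,fy=4,interpolation=cv2.INTER_CUBIC))"
```

```text
time_s: 43.07
tcp_pos: [0.4303, 0.1502, 0.1183]
ee_rot: [[0.884, -0.467, 0.003], [-0.467, -0.884, 0.002], [0.002, -0.003, -1.0]]
wrist_force: [1.7, -0.0, -0.8]
gripper_width: 0.63
time_s: 43.48
tcp_pos: [0.4294, 0.1488, 0.0982]
ee_rot: [[0.883, -0.469, 0.001], [-0.469, -0.883, 0.001], [0.001, -0.001, -1.0]]
wrist_force: [0.5, -0.2, 0.3]
gripper_width: 0.627
t 43.48 shift(after turn) [-0.07 -0.06  9.52] turn [-0.07 -0.04 -0.16] tcp [0.4294 0.1488 0.0982] F [ 0.5 -0.2  0.3] g 5.46 j6 22.0
[549.5  56.4] 304
[305.7 215.9] 146
```

View pics/h1z.png

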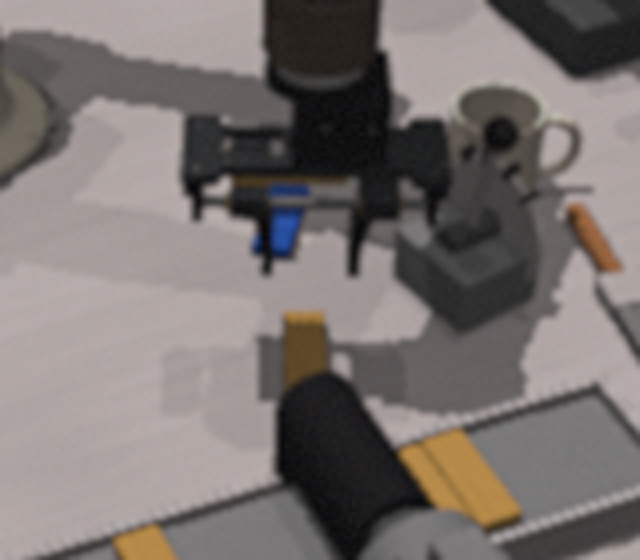

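```bash
python3 -m jog '[[-0.1,0,2.5,0,0,0],[0,0,2.5,0,0,0],[0,0,2.2,0,0,0],[0,0,1.6,0,0,0],[0,0,0.5,0,0,0]]'; python3 -m jog '[[0,0,0.1,0,0,0],[0,0,0,0,0,0],[0,0,0,0,0,0],[0,0,0,0,0,0],[0,0,0,0,0,0]]';  python3 -c "
from h import *
rem(.429,.1497,.003,-27.8)"
```

```text
time_s: 43.95
tcp_pos: [0.4272, 0.1484, 0.0029]
ee_rot: [[0.883, -0.469, -0.003], [-0.469, -0.883, -0.002], [-0.001, 0.003, -1.0]]
wrist_force: [1.2, -0.3, -0.1]
gripper_width: 0.638
time_s: 44.37
tcp_pos: [0.4285, 0.1503, 0.0042]
ee_rot: [[0.884, -0.468, 0.002], [-0.468, -0.884, 0.001], [0.001, -0.002, -1.0]]
wrist_force: [0.0, 0.0, 0.1]
gripper_width: 0.634
t 44.37 shift(after turn) [0.07 0.03 0.12] turn [-0.12 -0.05 -0.1 ] tcp [0.4285 0.1503 0.0042] F [0.  0.  0.1] g 5.52 j6 22.0
```

```bash
python3 -m jog '[[0.05,0,0.15,0,0,0],[0,0,0,0,0,0],[0,0,0,0,0,0],[0,0,0,0,0,0],[0,0,0,0,0,0]]' 2; python3 -m jog '[[0,0,0,0,0,0],[0,0,0,0,0,0],[0,0,0,0,0,0],[0,0,-0.5,0,0,0],[0,0,-1,0,0,0]]';  python3 -m jog '[[0,0,-3,0,0,0],[0,0,-3,0,0,0],[0,0,-2.2,0,0,0],[0,0,0,0,0,-5],[0,0,0,0,0,-5]]'; python3 -m jog '[[0,0,0,0,0,-5],[0,0,0,0,0,-5],[0,0,0,0,0,-4.8],[0,0,0,0,0,0],[0,0,0,0,0,0]]'; python3 -c "
from h import *
rem(.6080,-.118,.1,-3.16)
"
```

```text
time_s: 44.78
tcp_pos: [0.4283, 0.1496, 0.0018]
ee_rot: [[0.884, -0.468, -0.0], [-0.468, -0.884, -0.0], [-0.0, 0.0, -1.0]]
wrist_force: [-1.1, -0.4, 0.1]
gripper_width: 0.392
time_s: 45.2
tcp_pos: [0.4271, 0.1488, 0.0158]
ee_rot: [[0.883, -0.469, -0.003], [-0.469, -0.883, -0.002], [-0.002, 0.004, -1.0]]
wrist_force: [-0.1, 0.1, -4.2]
gripper_width: 0.387
time_s: 45.62
tcp_pos: [0.4286, 0.1501, 0.1002]
ee_rot: [[0.953, -0.304, 0.002], [-0.304, -0.953, 0.003], [0.001, -0.003, -1.0]]
wrist_force: [-0.2, -0.0, -4.8]
gripper_width: 0.391
time_s: 46.03
tcp_pos: [0.4278, 0.1493, 0.0984]
ee_rot: [[0.998, -0.057, -0.001], [-0.057, -0.998, -0.0], [-0.001, 0.001, -1.0]]
wrist_force: [-0.2, -0.5, -3.7]
gripper_width: 0.388
t 46.03 shift(after turn) [19.47 25.7  -0.16] turn [ 0.03  0.06 -0.08] tcp [0.4278 0.1493 0.0984] F [-0.2 -0.5 -3.7] g 3.38 j6 47.0
```

```bash
python3 -m jog '[[0,3.2,0,0,0,0],[0,3.2,0,0,0,0],[0,3.2,0,0,0,0],[0,3.2,0,0,0,0],[0,3.2,0,0,0,0]]'; python3 -m jog '[[0,3.2,0,0,0,0],[1.5,3.2,0,0,0,0],[2.5,3.3,0,0,0,0],[3.2,0,0,0,0,0],[3.2,0,0,0,0,0]]'; python3 -m jog '[[3.2,0,0,0,0,0],[3.2,0,0,0,0,0],[2.5,0,0,0,0,0],[0,0,0,0,0,0],[0,0,0,0,0,0]]'; python3 -c "
from h import *
rem(.6080,-.118,.034,-3.16)
cs=snap('scene','h2s.png')
a=cv2.imread('pics/h2s.png')[170:310,210:370]
cv2.imwrite('pics/h2z.png',cv2.resize(a,None,fx=4,fy=4,interpolation=cv2.INTER_CUBIC))"
```

```text
time_s: 46.45
tcp_pos: [0.4191, -0.0114, 0.0987]
ee_rot: [[0.998, -0.056, -0.0], [-0.056, -0.998, 0.0], [-0.0, 0.0, -1.0]]
wrist_force: [1.7, 0.1, -4.2]
gripper_width: 0.388
time_s: 46.87
tcp_pos: [0.5183, -0.1149, 0.0985]
ee_rot: [[0.998, -0.061, -0.001], [-0.061, -0.998, 0.0], [-0.001, -0.0, -1.0]]
wrist_force: [0.5, 1.2, -3.7]
gripper_width: 0.386
time_s: 47.28
tcp_pos: [0.6074, -0.1173, 0.0973]
ee_rot: [[0.998, -0.056, -0.002], [-0.056, -0.998, 0.0], [-0.002, -0.0, -1.0]]
wrist_force: [-1.2, 0.2, -4.3]
gripper_width: 0.386
t 47.28 shift(after turn) [0.07 0.06 6.33] turn [-0.02  0.14 -0.07] tcp [ 0.6074 -0.1173  0.0973] F [-1.2  0.2 -4.3] g 3.36 j6 83.0
```

View pics/h2z.png

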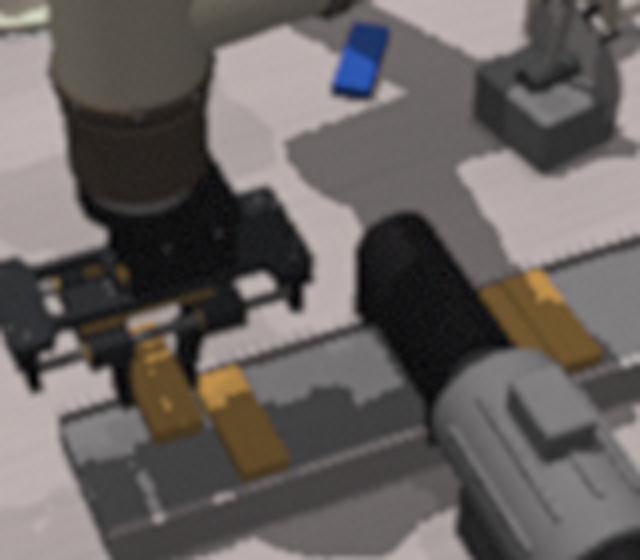

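```bash
python3 -m jog '[[0,0.1,2,0,0,0],[0,0,2,0,0,0],[0,0,1.5,0,0,0],[0,0,0.6,0,0,0],[0,0,0.35,0,0,0]]'; python3 -m jog '[[0,0,0.1,0,0,0],[0,0,0,0,0,0],[0,0,0,0,0,0],[0,0,0,0,0,0],[0,0,0,0,0,0]]'; python3 -m jog '[[0,0,0,0,0,0],[0,0,0,0,0,0],[0,0,0,0,0,0],[0,0,0,0,0,0],[0,0,0,0,0,0]]'
```

```text
time_s: 47.75
tcp_pos: [0.6054, -0.1183, 0.0332]
ee_rot: [[0.999, -0.055, -0.003], [-0.055, -0.999, -0.0], [-0.003, 0.0, -1.0]]
wrist_force: [-0.6, 0.0, -3.1]
gripper_width: 0.387
time_s: 48.17
tcp_pos: [0.6076, -0.1184, 0.0341]
ee_rot: [[0.999, -0.054, 0.002], [-0.054, -0.999, 0.0], [0.002, -0.0, -1.0]]
wrist_force: [0.3, 0.1, -4.0]
gripper_width: 0.391
time_s: 48.58
tcp_pos: [0.6071, -0.1184, 0.0332]
ee_rot: [[0.999, -0.054, -0.0], [-0.054, -0.999, -0.0], [-0.0, 0.0, -1.0]]
wrist_force: [-0.1, 0.6, -2.9]
gripper_width: 0.387
```

```bash
python3 -m jog '[[0,0,0.1,0,0,0],[0,0,0,0,0,0],[0,0,0,0,0,0],[0,0,0,0,0,0],[0,0,0,0,0,0]]' 4.1;python3 -m jog '[[0,0,-1.5,0,0,0],[0,0,-3,0,0,0],[0,0,-3,0,0,0],[0,0,-3,0,0,0],[0,0,-3,0,0,0]]'; python3 -m jog '[[-2.5,3.2,-1,0,0,0],[-2.5,3.2,0,0,0,0],[-2.5,3.2,0,0,0,0],[-2.5,3.2,0,0,0,0],[-2.5,3.2,0,0,0,0]]' 6;python3 -c "
from h import *
rem(.4226,-.3915,.17,-3.3)
"
```

```text
time_s: 49.0
tcp_pos: [0.6075, -0.1184, 0.0327]
ee_rot: [[0.999, -0.054, 0.001], [-0.054, -0.999, -0.0], [0.001, 0.0, -1.0]]
wrist_force: [0.4, 0.3, 0.5]
gripper_width: 0.467
time_s: 49.42
tcp_pos: [0.607, -0.1184, 0.1689]
ee_rot: [[0.999, -0.054, 0.0], [-0.054, -0.999, -0.0], [0.0, 0.0, -1.0]]
wrist_force: [-0.5, 0.2, 1.2]
gripper_width: 0.471
time_s: 49.83
tcp_pos: [0.4724, -0.2723, 0.1778]
ee_rot: [[0.999, -0.053, 0.001], [-0.053, -0.999, -0.0], [0.001, 0.0, -1.0]]
wrist_force: [1.2, -0.6, 0.4]
gripper_width: 0.677
t 49.83 shift(after turn) [-4.29 12.19  0.78] turn [ 0.02 -0.06  0.25] tcp [ 0.4724 -0.2723  0.1778] F [ 1.2 -0.6  0.4] g 5.89 j6 100.0
```

```bash
python3 -m jog '[[-1.1,3,0,0,0,0.2],[-1.1,3,0,0,0,0],[-1.1,3,0,0,0,0],[-1,3.1,0,0,0,0],[0,0,0,0,0,0]]' 6;python3 -m jog '[[0,0,1.5,0,0,0],[0,0,2,0,0,0],[0,0,1.5,0,0,0],[0,0,0,0,0,0],[0,0,0,0,0,0]]'; python3 -c "
from h import *
rem(.4226,-.3915,.0485,-3.3)
cs=snap('scene','i1s.png'); ct=snap('top','i1t.png')
a=cv2.imread('pics/i1s.png')[170:310,70:300]
cv2.imwrite('pics/i1z.png',cv2.resize(a,None,fx=3.4,fy=3.4,interpolation=cv2.INTER_CUBIC))
for k in comps(ct,80,330): 
  if k[0][1]<200 and k[0][0]>100: print(k[0].round(1),k[2],fitblank(ct,k,.03 if k[0][1]<200 else 0)[0])
"
```

```text
time_s: 50.25
tcp_pos: [0.422, -0.3936, 0.1774]
ee_rot: [[0.998, -0.063, -0.0], [-0.063, -0.998, -0.001], [0.0, 0.001, -1.0]]
wrist_force: [0.4, 0.4, 0.9]
gripper_width: 0.69
time_s: 50.67
tcp_pos: [0.4239, -0.3893, 0.127]
ee_rot: [[0.998, -0.057, -0.001], [-0.057, -0.998, 0.0], [-0.001, -0.0, -1.0]]
wrist_force: [0.1, 0.1, 0.1]
gripper_width: 0.69
t 50.67 shift(after turn) [-0.11  0.23  7.85] turn [-0.02  0.09  0.03] tcp [ 0.4239 -0.3893  0.127 ] F [0.1 0.1 0.1] g 6.01 j6 113.0
[299.4 176.7] 285 [ 0.6120816  -0.06055017  3.10096332]
[317.6 177.4] 284 [ 0.60873437 -0.11848591  3.10233979]
```

View pics/i1z.png

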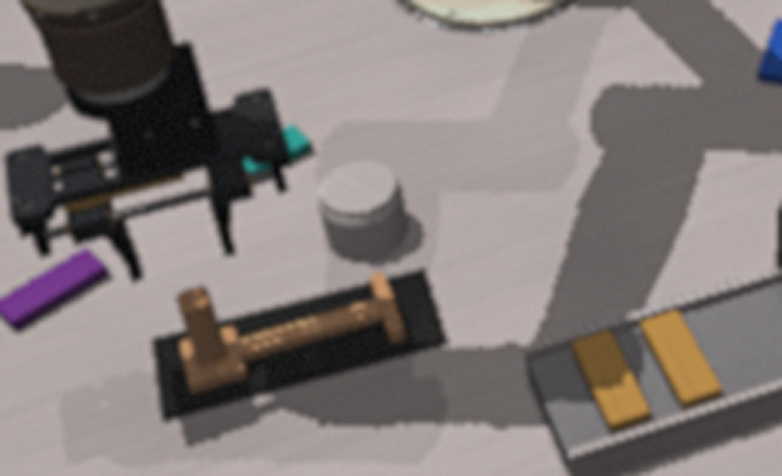

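```bash
python3 -m jog '[[-0.1,0.2,0,0,0,0],[0,0,2,0,0,0],[0,0,2,0,0,0],[0,0,2,0,0,0],[0,0,1.5,0,0,0]]';python3 -m jog '[[0,0,0.3,0,0,0],[0,0,0,0,0,0],[0,0,0,0,0,0],[0,0,0,0,0,0],[0,0,0,0,0,0]]';python3 -c "
from h import *
rem(.4226,-.3915,.0485,-3.3)"
```

```text
time_s: 51.18
tcp_pos: [0.423, -0.3916, 0.0519]
ee_rot: [[0.998, -0.058, 0.001], [-0.058, -0.998, -0.0], [0.001, 0.0, -1.0]]
wrist_force: [-0.6, 0.5, -0.1]
gripper_width: 0.689
time_s: 51.6
tcp_pos: [0.4237, -0.3921, 0.0507]
ee_rot: [[0.998, -0.057, 0.002], [-0.057, -0.998, -0.001], [0.003, 0.001, -1.0]]
wrist_force: [1.0, -0.6, -0.4]
gripper_width: 0.69
t 51.6 shift(after turn) [-0.12 -0.05  0.22] turn [ 0.07 -0.14  0.01] tcp [ 0.4237 -0.3921  0.0507] F [ 1.  -0.6 -0.4] g 6.0 j6 113.0
```

Grip, lift, and carry to the infeed end as before.

```bash
python3 -m jog '[[-0.05,-0.05,0.15,0,0,0],[0,0,0,0,0,0],[0,0,0,0,0,0],[0,0,0,0,0,0],[0,0,0,0,0,0]]' 1.5;python3 -m jog '[[0,0,0,0,0,0],[0,0,0,0,0,0],[0,0,0,0,0,0],[0,0,0,0,0,0],[0,0,0,0,0,0]]';python3 -m jog '[[0,0,-0.5,0,0,0],[0,0,-1.5,0,0,0],[0,0,-2,0,0,0],[0,0,-2,0,0,0],[0,0,-2,0,0,0]]';python3 -c "
from h import *
rem(.5975,-.309,.13,-3.16)"
```

```text
time_s: 52.02
tcp_pos: [0.4224, -0.3911, 0.0478]
ee_rot: [[0.998, -0.058, 0.0], [-0.058, -0.998, -0.0], [0.0, 0.0, -1.0]]
wrist_force: [-0.2, 0.2, -0.4]
gripper_width: 0.392
time_s: 52.43
tcp_pos: [0.4224, -0.3911, 0.0477]
ee_rot: [[0.998, -0.058, 0.0], [-0.058, -0.998, -0.0], [0.0, 0.0, -1.0]]
wrist_force: [0.2, 0.3, -0.3]
gripper_width: 0.276
time_s: 52.85
tcp_pos: [0.422, -0.3908, 0.1285]
ee_rot: [[0.998, -0.058, -0.001], [-0.058, -0.998, 0.001], [-0.001, -0.001, -1.0]]
wrist_force: [0.4, -0.3, -0.8]
gripper_width: 0.272
t 52.85 shift(after turn) [17.07 -9.13 -0.15] turn [-0.03  0.05 -0.14] tcp [ 0.422  -0.3908  0.1285] F [ 0.4 -0.3 -0.8] g 2.37 j6 113.0
```

```bash
python3 -m jog '[[3,-1.6,0,0,0,0],[3,-1.6,0,0,0,0],[3,-1.6,0,0,0,0],[3,-1.6,0,0,0,0],[3,-1.6,0,0,0,0]]';python3 -m jog '[[2,-1,0,0,0,0],[0,0,0,0,0,0],[0,0,0,0,0,0],[0,0,0,0,0,0],[0,0,0,0,0,0]]'; python3 -c "
from h import *
rem(.5975,-.309,.0775,-3.16)
cs=snap('scene','j1s.png'); ct=snap('top','j1t.png')
a=cv2.imread('pics/j1s.png')[200:320,130:290]
cv2.imwrite('pics/j1z.png',cv2.resize(a,None,fx=5,fy=5,interpolation=cv2.INTER_CUBIC))
for k in comps(ct,80,330): 
  if k[0][1]<200 and k[0][0]>100: print(k[0].round(1),k[2],fitblank(ct,k,.03 if k[0][1]<200 else 0)[0])
"
```

```text
time_s: 53.27
tcp_pos: [0.5777, -0.3189, 0.1279]
ee_rot: [[0.998, -0.058, -0.0], [-0.058, -0.998, 0.0], [-0.0, -0.0, -1.0]]
wrist_force: [1.2, -0.6, -1.6]
gripper_width: 0.276
time_s: 53.68
tcp_pos: [0.5961, -0.3114, 0.1277]
ee_rot: [[0.998, -0.059, -0.001], [-0.059, -0.998, 0.0], [-0.001, -0.0, -1.0]]
wrist_force: [-0.4, 0.3, -2.1]
gripper_width: 0.27
t 53.68 shift(after turn) [ 0.12 -0.25  5.02] turn [-0.02  0.06 -0.19] tcp [ 0.5961 -0.3114  0.1277] F [-0.4  0.3 -2.1] g 2.35 j6 100.0
[299.5 176.5] 281 [ 0.61252539 -0.06080779  3.11424961]
[317.5 177.5] 288 [ 0.60824279 -0.11822368  3.08760415]
```

View pics/j1z.png

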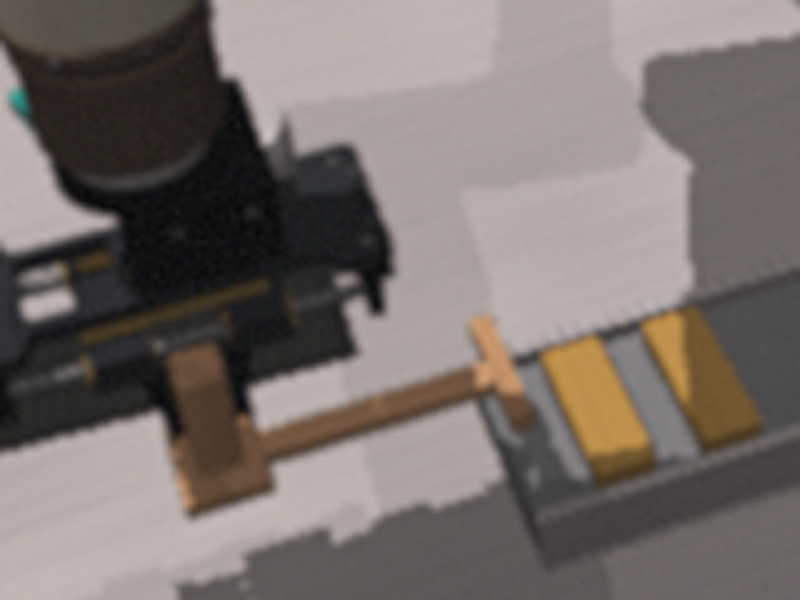

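```bash
python3 -m jog '[[0.1,0,1.5,0,0,-0.2],[0,0,1.5,0,0,0],[0,0,1.2,0,0,0],[0,0,0.5,0,0,0],[0,0,0.2,0,0,0]]';python3 -m jog '[[0,0,0,0,0,0],[0,0,0,0,0,0],[0,0,0,0,0,0],[0,0,0,0,0,0],[0,0,0,0,0,0]]'; python3 -c "
from h import *
rem(.6132,-.025,.0775,-3.16)"
```

```text
time_s: 54.2
tcp_pos: [0.5973, -0.3112, 0.0775]
ee_rot: [[0.999, -0.055, -0.002], [-0.055, -0.999, 0.001], [-0.002, -0.0, -1.0]]
wrist_force: [-0.2, 0.2, -1.9]
gripper_width: 0.274
time_s: 54.62
tcp_pos: [0.5986, -0.3111, 0.0794]
ee_rot: [[0.999, -0.054, 0.001], [-0.054, -0.999, -0.0], [0.001, 0.0, -1.0]]
wrist_force: [-1.0, -0.4, -1.8]
gripper_width: 0.273
t 54.62 shift(after turn) [ -0.12 -28.65   0.19] turn [ 0.02 -0.06  0.07] tcp [ 0.5986 -0.3111  0.0794] F [-1.  -0.4 -1.8] g 2.38 j6 101.0
```

```bash
python3 -m jog '[[-0.1,-1,0.1,0,0,0],[0,-1,0,0,0,0],[0,-1,0,0,0,0],[0,-1,0,0,0,0],[0,-1,0,0,0,0]]';python3 -m jog '[[0,-1,0,0,0,0],[0,-1,0,0,0,0],[0,-1,0,0,0,0],[0,-1,0,0,0,0],[0,-1,0,0,0,0]]';python3 -m jog '[[0,-1,0,0,0,0],[0,-1.1,0,0,0,0],[0,-1.1,0,0,0,0],[0,-1.1,0,0,0,0],[0,-1.1,0,0,0,0]]'; python3 -c "
from h import *
rem(.6132,-.025,.0775,-3.16)
cs=snap('scene','j2s.png')
a=cv2.imread('pics/j2s.png')[180:300,200:400]
cv2.imwrite('pics/j2z.png',cv2.resize(a,None,fx=4,fy=4,interpolation=cv2.INTER_CUBIC))"
```

```text
time_s: 55.03
tcp_pos: [0.6001, -0.2601, 0.078]
ee_rot: [[0.999, -0.053, 0.0], [-0.053, -0.999, -0.001], [0.0, 0.001, -1.0]]
wrist_force: [-2.0, -6.5, 1.1]
gripper_width: 0.273
time_s: 55.45
tcp_pos: [0.6027, -0.2104, 0.0779]
ee_rot: [[0.999, -0.054, 0.0], [-0.054, -0.999, -0.0], [0.0, 0.0, -1.0]]
wrist_force: [0.0, -4.3, -0.6]
gripper_width: 0.272
time_s: 55.87
tcp_pos: [0.6056, -0.1562, 0.0778]
ee_rot: [[0.999, -0.054, -0.0], [-0.054, -0.999, -0.0], [-0.0, 0.0, -1.0]]
wrist_force: [-1.1, -5.0, -0.6]
gripper_width: 0.275
t 55.87 shift(after turn) [  0.04 -13.14   0.03] turn [0.   0.01 0.06] tcp [ 0.6056 -0.1562  0.0778] F [-1.1 -5.  -0.6] g 2.39 j6 87.0
```

View pics/j2z.png

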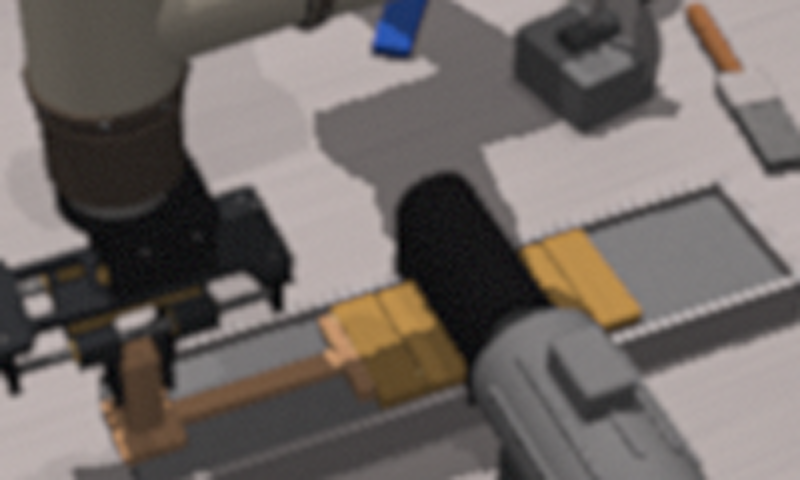

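```bash
python3 -m jog '[[0,-1.1,0,0,0,0],[0,-1.1,0,0,0,0],[0,-1.1,0,0,0,0],[0,-1.1,0,0,0,0],[0,-1.1,0,0,0,0]]';python3 -m jog '[[0,-1.1,0,0,0,0],[0,-1.1,0,0,0,0],[0,-1,0,0,0,0],[0,-1,0,0,0,0],[0,-1,0,0,0,0]]';python3 -m jog '[[0,-0.9,0,0,0,0],[0,-0.8,0,0,0,0],[0,-0.8,0,0,0,0],[0,0,0,0,0,0],[0,0,0,0,0,0]]'; python3 -c "
from h import *
rem(.6132,-.025,.0775,-3.16)
cs=snap('scene','j3s.png')
a=cv2.imread('pics/j3s.png')[180:300,220:420]
cv2.imwrite('pics/j3z.png',cv2.resize(a,None,fx=4,fy=4,interpolation=cv2.INTER_CUBIC))"
```

```text
time_s: 56.33
tcp_pos: [0.6084, -0.1019, 0.0778]
ee_rot: [[0.999, -0.054, -0.0], [-0.054, -0.999, -0.0], [-0.0, 0.0, -1.0]]
wrist_force: [-0.4, -4.9, -0.0]
gripper_width: 0.274
time_s: 56.75
tcp_pos: [0.6108, -0.0512, 0.0781]
ee_rot: [[0.999, -0.054, -0.002], [-0.054, -0.999, -0.002], [-0.001, 0.002, -1.0]]
wrist_force: [-1.1, -9.0, 1.0]
gripper_width: 0.275
time_s: 57.17
tcp_pos: [0.6123, -0.0248, 0.0775]
ee_rot: [[0.999, -0.054, -0.001], [-0.054, -0.999, 0.001], [-0.001, -0.001, -1.0]]
wrist_force: [-0.4, -2.8, -0.4]
gripper_width: 0.27
t 57.17 shift(after turn) [0.09 0.02 0.  ] turn [-0.04  0.05  0.06] tcp [ 0.6123 -0.0248  0.0775] F [-0.4 -2.8 -0.4] g 2.34 j6 74.0
```

View pics/j3z.png

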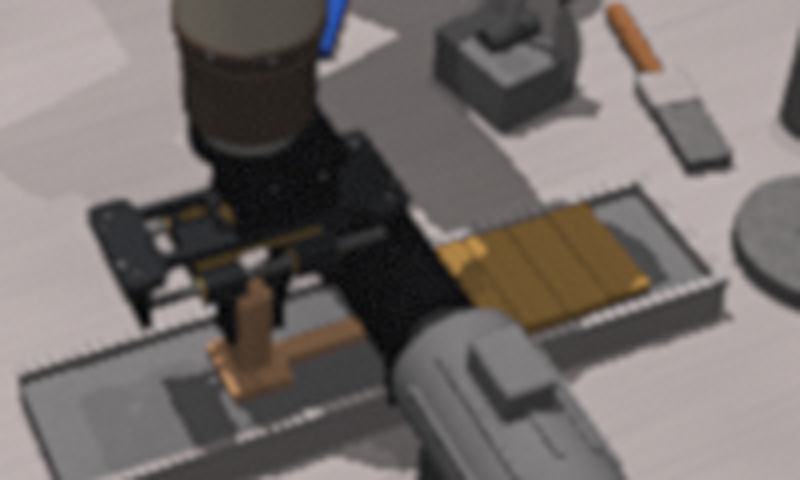

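```bash
python3 -m jog '[[0,1,0,0,0,0],[0,2,0,0,0,0],[0,3,0,0,0,0],[0,3,0,0,0,0],[0,3,0,0,0,0]]';python3 -m jog '[[0,3,0,0,0,0],[0,3,0,0,0,0],[0,3,-0.5,0,0,0],[0,3,-1.5,0,0,0],[0,3,-2,0,0,0]]'; python3 -m jog '[[0,2,-1.2,0,0,0],[0,0,0,0,0,0],[0,0,0,0,0,0],[0,0,0,0,0,0],[0,0,0,0,0,0]]'; python3 -c "
from h import *
rem(.4226,-.3915,.13,-3.3)
cs=snap('scene','j4s.png'); ct=snap('top','j4t.png')
a=cv2.imread('pics/j4s.png')[180:300,220:420]
cv2.imwrite('pics/j4z.png',cv2.resize(a,None,fx=4,fy=4,interpolation=cv2.INTER_CUBIC))
b=cv2.imread('pics/j4t.png')[140:210,170:270]
cv2.imwrite('pics/j4y.png',cv2.resize(b,None,fx=7.5,fy=7.5,interpolation=cv2.INTER_CUBIC))"
```

```text
time_s: 57.63
tcp_pos: [0.6062, -0.1461, 0.0775]
ee_rot: [[0.999, -0.054, 0.0], [-0.054, -0.999, 0.001], [0.0, -0.001, -1.0]]
wrist_force: [-0.3, -0.1, -1.4]
gripper_width: 0.273
time_s: 58.05
tcp_pos: [0.5966, -0.2961, 0.1158]
ee_rot: [[0.998, -0.055, -0.004], [-0.055, -0.998, 0.003], [-0.004, -0.002, -1.0]]
wrist_force: [0.8, -0.3, -1.4]
gripper_width: 0.271
time_s: 58.47
tcp_pos: [0.5966, -0.3137, 0.1285]
ee_rot: [[0.999, -0.053, -0.002], [-0.053, -0.999, 0.001], [-0.002, -0.001, -1.0]]
wrist_force: [-0.3, 0.7, -1.7]
gripper_width: 0.275
t 58.47 shift(after turn) [-16.92   8.76  -0.15] turn [-0.07  0.12  0.24] tcp [ 0.5966 -0.3137  0.1285] F [-0.3  0.7 -1.7] g 2.39 j6 101.0
```

View pics/j4z.png

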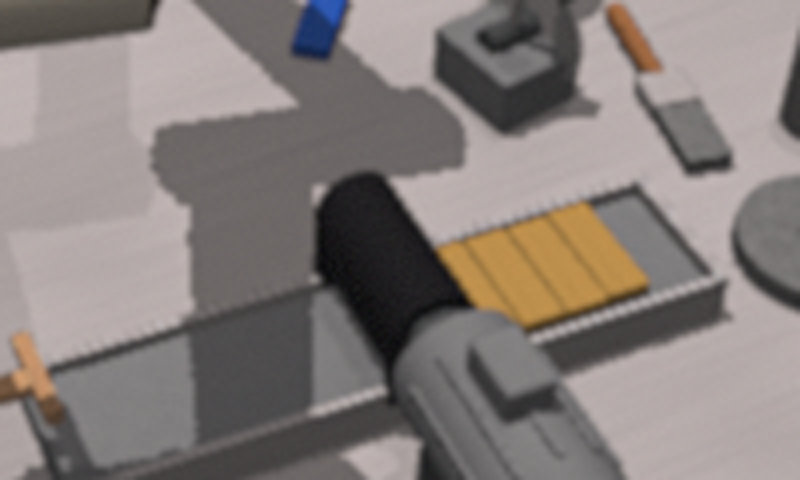

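View pics/j4y.png

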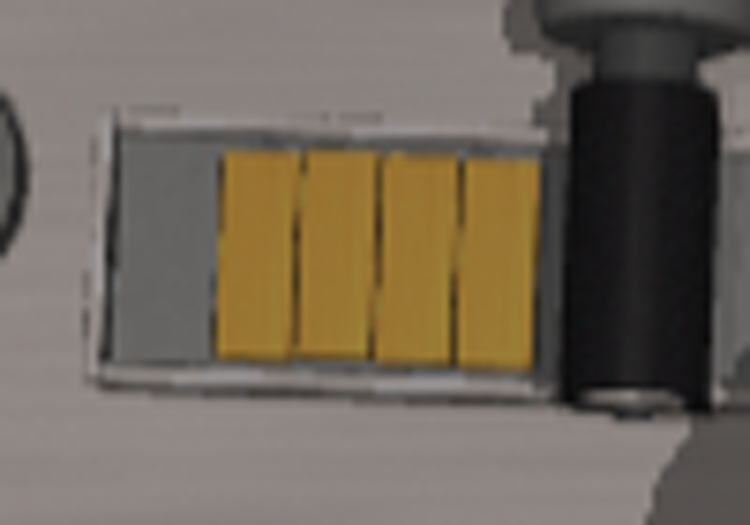

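```bash
python3 -c "
from h import *
ct=capture('top')
for uv in ((540,160),(534,368)):
  p=unproj(ct,px(*uv,170,140,7.5),.046); d=p[:2]-[.6189,.0792]; print(p, 's=',d@[.0551,.9985])"
python3 -m jog '[[-3.4,1.75,0,0,0,0.2],[-3.4,1.75,0,0,0,0],[-3.4,1.75,0,0,0,0],[-3.4,1.75,0,0,0,0],[-3.4,1.75,0,0,0,0]]'; python3 -m jog '[[0,0,0,0,0,0],[0,0,0,0,0,0],[0,0,2,0,0,0],[0,0,2,0,0,0],[0,0,2,0,0,0]]'; python3 -m jog '[[0,0,1.2,0,0,0],[0,0,0,0,0,0],[0,0,0,0,0,0],[0,0,0,0,0,0],[0,0,0,0,0,0]]'; python3 -c "
from h import *
rem(.4226,-.3915,.0477,-3.3)
cs=snap('scene','k1s.png')
a=cv2.imread('pics/k1s.png')[190:310,60:220]
cv2.imwrite('pics/k1z.png',cv2.resize(a,None,fx=5,fy=5,interpolation=cv2.INTER_CUBIC))"
```

```text
[0.66540631 0.12272289 0.046     ] s= 0.04602010229286564
[0.57655113 0.12644947 0.046     ] s= 0.04484517019724339
time_s: 59.03
tcp_pos: [0.4211, -0.3923, 0.1296]
ee_rot: [[0.998, -0.056, -0.0], [-0.056, -0.998, 0.0], [-0.0, -0.0, -1.0]]
wrist_force: [0.5, -1.3, -0.7]
gripper_width: 0.274
time_s: 59.45
tcp_pos: [0.4241, -0.3923, 0.0695]
ee_rot: [[0.998, -0.056, 0.002], [-0.056, -0.998, -0.001], [0.002, 0.001, -1.0]]
wrist_force: [0.2, -0.6, -0.7]
gripper_width: 0.275
time_s: 59.87
tcp_pos: [0.4237, -0.3929, 0.059]
ee_rot: [[0.998, -0.056, 0.002], [-0.056, -0.998, -0.001], [0.002, 0.001, -1.0]]
wrist_force: [-0.5, 0.4, -0.7]
gripper_width: 0.273
t 59.87 shift(after turn) [-0.12 -0.14  1.13] turn [ 0.08 -0.14  0.06] tcp [ 0.4237 -0.3929  0.059 ] F [-0.5  0.4 -0.7] g 2.37 j6 114.0
```

View pics/k1z.png

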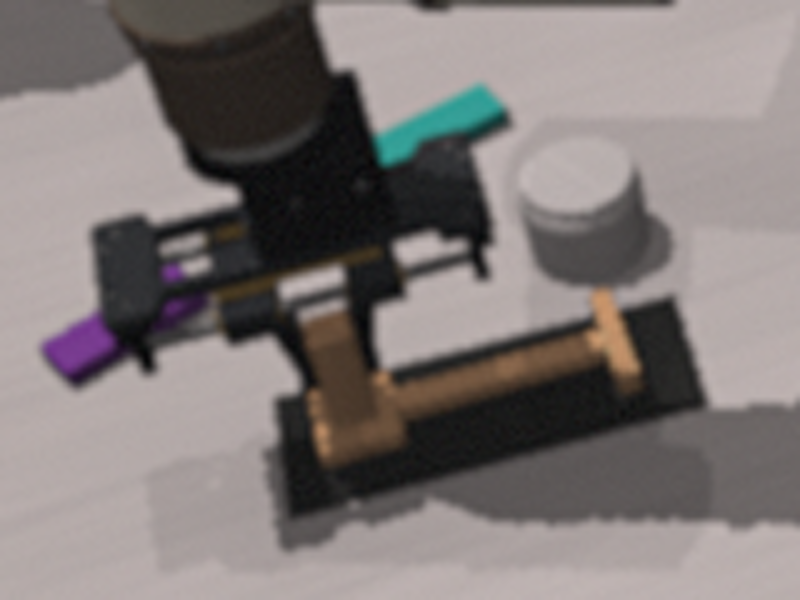

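```bash
python3 -m jog '[[0,0,0.5,0,0,0],[0,0,0.4,0,0,0],[0,0,0,0,0,0],[0,0,0,0,0,0],[0,0,0,0,0,0]]'; python3 -m jog '[[0,0,0.1,0,0,0],[0,0,0,0,0,0],[0,0,0,0,0,0],[0,0,0,0,0,0],[0,0,0,0,0,0]]'; python3 -m jog '[[0,0,0.05,0,0,0],[0,0,0,0,0,0],[0,0,0,0,0,0],[0,0,0,0,0,0],[0,0,0,0,0,0]]'
```

```text
time_s: 60.33
tcp_pos: [0.4224, -0.3927, 0.0487]
ee_rot: [[0.998, -0.058, -0.0], [-0.058, -0.998, -0.0], [-0.0, 0.0, -1.0]]
wrist_force: [-0.5, -0.4, -1.7]
gripper_width: 0.272
time_s: 60.75
tcp_pos: [0.4224, -0.3927, 0.0478]
ee_rot: [[0.998, -0.058, 0.0], [-0.058, -0.998, -0.0], [0.0, 0.0, -1.0]]
wrist_force: [-0.5, -0.4, -2.0]
gripper_width: 0.27
time_s: 61.17
tcp_pos: [0.4225, -0.3927, 0.0478]
ee_rot: [[0.998, -0.057, 0.0], [-0.057, -0.998, -0.0], [0.0, 0.0, -1.0]]
wrist_force: [-2.1, 0.9, 4.2]
gripper_width: 0.275
```

Contact (Fz +4). Release and go up, then towards the lever.

```bash
python3 -m jog '[[0,0,0,0,0,0],[0,0,0,0,0,0],[0,0,0,0,0,0],[0,0,0,0,0,0],[0,0,-1,0,0,0]]' 5; python3 -m jog '[[0,0,-2,0,0,0],[0,0,-3,0,0,0],[0,0,-3,0,0,0],[0,0,-3,0,0,0],[0,0,-3,0,0,0]]' 6; python3 -m jog '[[0,0,-2,0,0,-3.5],[0,0,-1,0,0,-3.5],[0,0,0,0,0,-3.8],[0,0,0,0,0,0],[0,0,0,0,0,0]]'; python3 -c "
from h import *
rem(.430,.310,.225,7.55)
cs=snap('scene','k2s.png')
a=cv2.imread('pics/k2s.png')[190:310,60:220]
cv2.imwrite('pics/k2z.png',cv2.resize(a,None,fx=5,fy=5,interpolation=cv2.INTER_CUBIC))"
```

```text
time_s: 61.58
tcp_pos: [0.421, -0.3918, 0.0554]
ee_rot: [[0.998, -0.058, -0.004], [-0.058, -0.998, 0.003], [-0.004, -0.002, -1.0]]
wrist_force: [-1.0, 0.2, -0.9]
gripper_width: 0.54
time_s: 62.0
tcp_pos: [0.4222, -0.3927, 0.1995]
ee_rot: [[0.998, -0.058, 0.001], [-0.058, -0.998, -0.0], [0.001, 0.0, -1.0]]
wrist_force: [0.6, 0.7, -0.2]
gripper_width: 0.685
time_s: 62.42
tcp_pos: [0.4222, -0.3925, 0.2276]
ee_rot: [[0.992, 0.129, 0.0], [0.129, -0.992, 0.0], [0.0, -0.0, -1.0]]
wrist_force: [-0.2, -0.6, 0.4]
gripper_width: 0.684
t 62.42 shift(after turn) [ 10.01 -69.54   0.26] turn [-0.   -0.02 -0.15] tcp [ 0.4222 -0.3925  0.2276] F [-0.2 -0.6  0.4] g 5.95 j6 124.0
```

View pics/k2z.png

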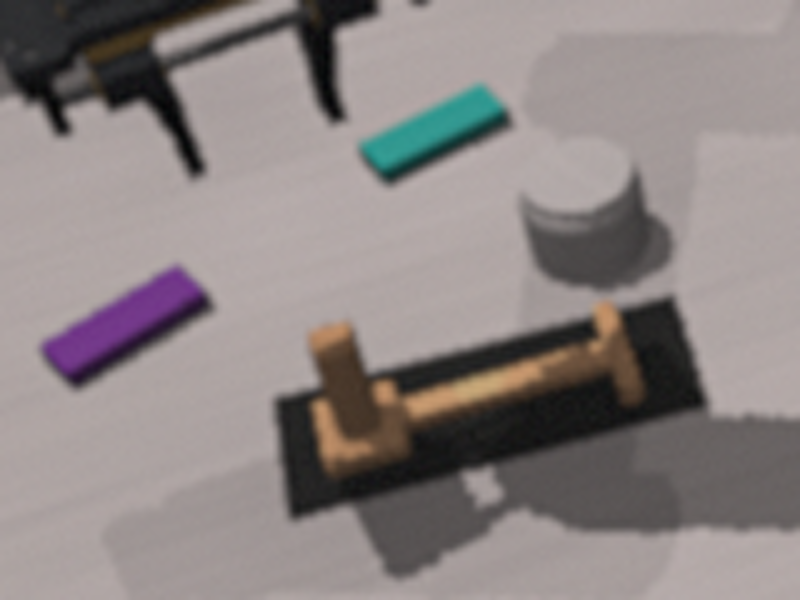

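```bash
python3 -m jog '[[0.55,-3.86,0,0,0,0],[0.55,-3.86,0,0,0,0],[0.55,-3.86,0,0,0,0],[0.55,-3.86,0,0,0,0],[0.55,-3.86,0,0,0,0]]'; python3 -m jog '[[0.55,-3.86,0,0,0,0],[0.55,-3.86,0,0,0,0],[0.55,-3.86,0,0,0,0],[0.55,-3.86,0,0,0,0],[0.55,-3.86,0,0,0,0]]'; python3 -m jog '[[0.55,-3.86,0,0,0,0],[0.55,-3.86,0,0,0,0],[0.55,-3.86,0,0,0,0],[0.55,-3.86,0,0,0,0],[0.55,-3.86,0,0,0,0]]';  python3 -c "
from h import *
rem(.430,.310,.225,7.55)"
```

```text
time_s: 62.88
tcp_pos: [0.4238, -0.1962, 0.2267]
ee_rot: [[0.992, 0.128, -0.001], [0.128, -0.992, 0.0], [-0.001, -0.0, -1.0]]
wrist_force: [1.2, 0.1, -0.8]
gripper_width: 0.691
time_s: 63.3
tcp_pos: [0.4258, -0.0011, 0.2271]
ee_rot: [[0.992, 0.129, -0.0], [0.129, -0.992, -0.0], [-0.0, 0.0, -1.0]]
wrist_force: [1.5, -0.4, -0.8]
gripper_width: 0.691
time_s: 63.72
tcp_pos: [0.4279, 0.1939, 0.227]
ee_rot: [[0.992, 0.13, -0.0], [0.13, -0.992, -0.001], [-0.001, 0.001, -1.0]]
wrist_force: [0.4, -0.4, 0.6]
gripper_width: 0.691
t 63.72 shift(after turn) [  1.73 -11.48   0.2 ] turn [ 0.03  0.03 -0.09] tcp [0.4279 0.1939 0.227 ] F [ 0.4 -0.4  0.6] g 6.01 j6 53.0
```

```bash
python3 -m jog '[[0.5,-3.6,0,0,0,0],[0.55,-3.86,0,0,0,0],[0.55,-3.86,0,0,0,0],[0.1,-0.2,0,0,0,0],[0,0,0,0,0,0]]'; python3 -m jog '[[0,0,0,0,0,0],[0,0,0,0,0,0],[0,0,0,0,0,0],[0,0,0,0,0,0],[0,0,0,0,0,0]]'; python3 -c "
from h import *
rem(.430,.310,.147,7.55)
cs=snap('scene','l1s.png')
a=cv2.imread('pics/l1s.png')[90:230,290:430]
cv2.imwrite('pics/l1z.png',cv2.resize(a,None,fx=4.2,fy=4.2,interpolation=cv2.INTER_CUBIC))"
```

```text
time_s: 64.13
tcp_pos: [0.43, 0.3102, 0.226]
ee_rot: [[0.991, 0.132, -0.001], [0.132, -0.991, -0.002], [-0.002, 0.002, -1.0]]
wrist_force: [-0.1, -0.5, -0.0]
gripper_width: 0.693
time_s: 64.55
tcp_pos: [0.4306, 0.3077, 0.2276]
ee_rot: [[0.992, 0.129, 0.0], [0.129, -0.992, 0.0], [0.0, -0.0, -1.0]]
wrist_force: [0.2, -0.1, 0.9]
gripper_width: 0.689
t 64.55 shift(after turn) [-0.03 -0.23  8.06] turn [-0.02 -0.02 -0.13] tcp [0.4306 0.3077 0.2276] F [ 0.2 -0.1  0.9] g 6.0 j6 44.0
```

View pics/l1z.png

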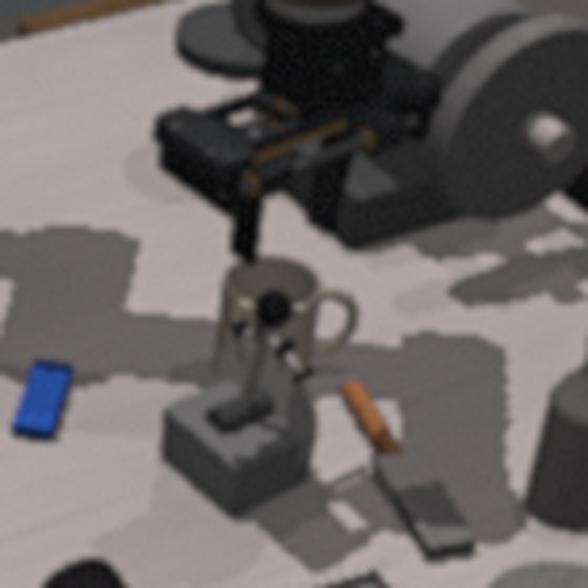

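```bash
python3 -m jog '[[0,-0.2,2,0,0,0],[0,0,2,0,0,0],[0,0,2,0,0,0],[0,0,1.5,0,0,0],[0,0,0.4,0,0,0]]'; python3 -m jog '[[0,0,0.1,0,0,0],[0,0,0,0,0,0],[0,0,0,0,0,0],[0,0,0,0,0,0],[0,0,0,0,0,0]]' 2; python3 -m jog '[[0,0,0,0,0,0],[0,0,0,0,0,0],[0,0,0,0,0,0],[0,0,0,0,0,0],[0,0,0,0,0,0]]'; python3 -c "
from h import *
rem(.430,.310,.147,7.55)"
```

```text
time_s: 65.02
tcp_pos: [0.429, 0.309, 0.1458]
ee_rot: [[0.992, 0.13, -0.004], [0.129, -0.992, -0.004], [-0.004, 0.003, -1.0]]
wrist_force: [0.6, -0.5, -0.0]
gripper_width: 0.687
time_s: 65.43
tcp_pos: [0.4305, 0.3109, 0.1482]
ee_rot: [[0.991, 0.131, 0.001], [0.131, -0.991, 0.001], [0.001, -0.001, -1.0]]
wrist_force: [0.4, 0.3, -0.1]
gripper_width: 0.396
time_s: 65.85
tcp_pos: [0.4304, 0.3103, 0.1478]
ee_rot: [[0.991, 0.131, 0.001], [0.131, -0.991, -0.0], [0.0, 0.0, -1.0]]
wrist_force: [0.8, -2.8, 3.9]
gripper_width: 0.299
t 65.85 shift(after turn) [-0.04  0.02  0.08] turn [ 0.03 -0.03 -0.04] tcp [0.4304 0.3103 0.1478] F [ 0.8 -2.8  3.9] g 2.6 j6 44.0
```

```bash
python3 -m jog '[[-0.6,0,-0.1,0,0,0],[-0.6,0,-0.06,0,0,0],[-0.6,0,-0.04,0,0,0],[-0.4,0,-0.02,0,0,0],[-0.6,0,0.02,0,0,0]]'; python3 -m jog '[[-0.6,0,0.04,0,0,0],[-0.6,0,0.08,0,0,0],[-0.4,0,0.08,0,0,0],[-0.5,0,0.12,0,0,0],[-0.55,0,0.16,0,0,0]]'; python3 -m jog '[[-0.55,0,0.18,0,0,0],[-0.5,0,0.19,0,0,0],[-0.5,0,0.22,0,0,0],[-0.5,0,0.26,0,0,0],[-0.47,0,0.27,0,0,0]]';python3 -c "
from h import *
rem(.3377,.2976,.124,7.55)"
```

```text
time_s: 66.27
tcp_pos: [0.403, 0.3067, 0.1494]
ee_rot: [[0.991, 0.13, 0.001], [0.13, -0.991, -0.0], [0.001, 0.0, -1.0]]
wrist_force: [4.1, -3.6, 0.5]
gripper_width: 0.297
time_s: 66.68
tcp_pos: [0.3761, 0.3032, 0.1442]
ee_rot: [[0.991, 0.13, 0.0], [0.13, -0.991, -0.001], [0.0, 0.001, -1.0]]
wrist_force: [3.5, -2.7, -0.7]
gripper_width: 0.294
time_s: 67.1
tcp_pos: [0.3511, 0.2999, 0.1326]
ee_rot: [[0.991, 0.13, 0.0], [0.13, -0.991, -0.001], [0.0, 0.001, -1.0]]
wrist_force: [6.7, -2.8, -2.8]
gripper_width: 0.295
t 67.1 shift(after turn) [-1.35  0.05  0.86] turn [ 0.03 -0.01 -0.05] tcp [0.3511 0.2999 0.1326] F [ 6.7 -2.8 -2.8] g 2.56 j6 37.0
```

```bash
python3 -m jog '[[-0.45,0,0.29,0,0,0],[-0.45,0,0.33,0,0,0],[-0.44,0,0.35,0,0,0],[0,0,0,0,0,0],[0,0,0,0,0,0]]';python3 -c "
from h import *
rem(.3377,.2976,.124,7.55)
cs=snap('scene','l2s.png')
a=cv2.imread('pics/l2s.png')[90:230,290:430]
cv2.imwrite('pics/l2z.png',cv2.resize(a,None,fx=4.2,fy=4.2,interpolation=cv2.INTER_CUBIC))"
```

```text
time_s: 67.52
tcp_pos: [0.3371, 0.2979, 0.1224]
ee_rot: [[0.992, 0.13, -0.002], [0.13, -0.992, -0.001], [-0.002, 0.001, -1.0]]
wrist_force: [2.8, -0.6, -6.7]
gripper_width: 0.29
t 67.52 shift(after turn) [ 0.06  0.04 -0.16] turn [ 0.05  0.11 -0.08] tcp [0.3371 0.2979 0.1224] F [ 2.8 -0.6 -6.7] g 2.53 j6 35.0
```

```bash
python3 -m jog '[[-0.12,0,0.1,0,0,0],[-0.12,0,0.1,0,0,0],[0,0,0,0,0,0],[0,0,0,0,0,0],[0,0,0,0,0,0]]';python3 -m jog '[[-0.12,0,0.1,0,0,0],[-0.12,0,0.1,0,0,0],[0,0,0,0,0,0],[0,0,0,0,0,0],[0,0,0,0,0,0]]'
```

```text
time_s: 67.98
tcp_pos: [0.3364, 0.298, 0.1219]
ee_rot: [[0.991, 0.131, 0.001], [0.131, -0.991, -0.0], [0.001, 0.001, -1.0]]
wrist_force: [6.8, -3.2, -2.6]
gripper_width: 0.293
time_s: 68.4
tcp_pos: [0.3356, 0.298, 0.1213]
ee_rot: [[0.991, 0.132, 0.005], [0.132, -0.991, 0.0], [0.005, 0.0, -1.0]]
wrist_force: [10.9, -6.3, 3.0]
gripper_width: 0.298
```

```bash
python3 -m jog '[[0,0,0,0,0,0],[0,0,0,0,0,0],[0,0,0,0,0,0],[0,0,0,0,0,0],[0,0,-1,0,0,0]]' 5.5;python3 -m jog '[[0,0,-2,0,0,0],[0,0,-3,0,0,0],[0,0,-3,0,0,0],[0,0,-3,0,0,0],[0,4,0,0,0,0]]'; python3 -m jog '[[0,4,0,0,0,0],[1,4,0,0,0,0],[1,4,0,0,0,0],[1,4,0,0,0,0],[1,3,0,0,0,0]]';python3 -m jog '[[0,4,0,0,0,0],[0,4,0,0,0,0],[0,4,0,0,0,0],[0,3,0,0,0,0],[0,0,0,0,0,0]]'; python3 -c "
from h import *
rem(.3377,.2976,.124,7.55)
cs=snap('scene','l3s.png');ct=snap('top','l3t.png')
a=cv2.imread('pics/l3s.png')[130:230,300:400]; b=cv2.imread('pics/l3t.png')[200:300,130:230]
cv2.imwrite('pics/l3z.png',cv2.resize(np.hstack([a,b]),None,fx=4,fy=4,interpolation=cv2.INTER_CUBIC))
o=np.array([.408,.307]);an=np.radians(7.55);dx=np.array([np.cos(an),np.sin(an)])
for th in(-.05,0,.05,.1):
  P=np.r_[o+dx*.11*np.sin(th-.7),.06+.11*np.cos(th-.7)]; print(th,(proj(cs,P)[0]-[300,130])*4,(proj(ct,P)[0]-[130,200])*4+[400,0])"
```

```text
time_s: 68.82
tcp_pos: [0.332, 0.2971, 0.1282]
ee_rot: [[0.991, 0.13, -0.003], [0.13, -0.991, -0.003], [-0.003, 0.002, -1.0]]
wrist_force: [0.0, -0.7, -0.4]
gripper_width: 0.58
time_s: 69.23
tcp_pos: [0.3414, 0.2651, 0.2459]
ee_rot: [[0.991, 0.137, 0.01], [0.137, -0.991, 0.012], [0.012, -0.01, -1.0]]
wrist_force: [1.0, -1.4, 0.8]
gripper_width: 0.638
time_s: 69.65
tcp_pos: [0.4026, 0.073, 0.2399]
ee_rot: [[0.991, 0.131, 0.001], [0.131, -0.991, 0.001], [0.001, -0.001, -1.0]]
wrist_force: [0.1, 0.8, 0.1]
gripper_width: 0.634
time_s: 70.07
tcp_pos: [0.4224, -0.0771, 0.2394]
ee_rot: [[0.992, 0.125, -0.001], [0.125, -0.992, -0.0], [-0.001, 0.0, -1.0]]
wrist_force: [1.6, 0.4, 0.9]
gripper_width: 0.632
t 70.07 shift(after turn) [ -3.47 -38.26  11.54] turn [ 0.02  0.04 -0.38] tcp [ 0.4224 -0.0771  0.2394] F [1.6 0.4 0.9] g 5.5 j6 86.0
-0.05 [134.68574193 101.82820541] [599.19188522 276.65360538]
0 [138.29662095 100.49255145] [597.17824586 271.34687596]
0.05 [142.05366871  99.47464662] [595.19290781 265.74293148]
0.1 [145.94870783  98.78045942] [593.24227397 259.85673108]
```

View pics/l3z.png

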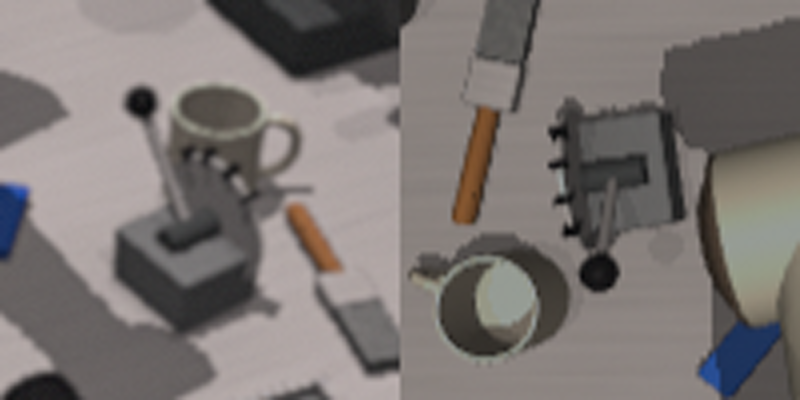

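View pics/l3s.png

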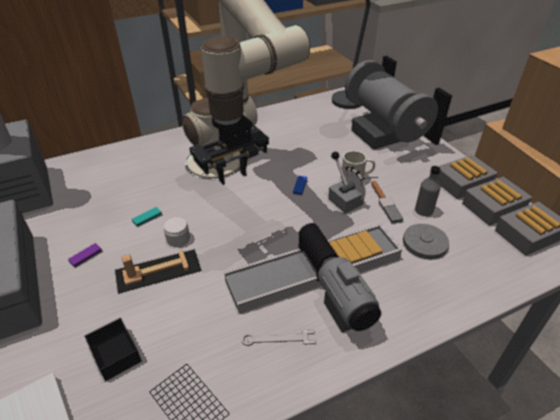

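View pics/l3t.png

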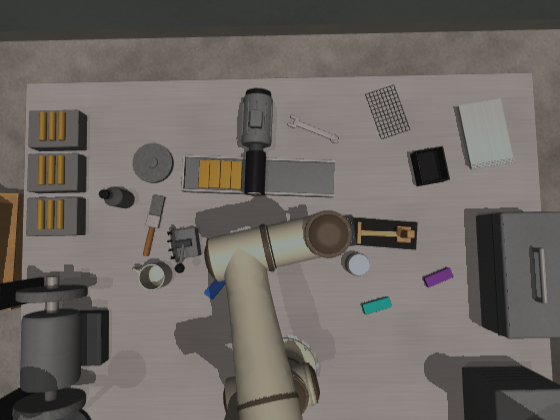

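```bash
python3 -m jog '[[0,0,0,0,0,0],[0,0,0,0,0,0],[0,0,0,0,0,0],[0,0,0,0,0,0],[0,0,0,0,0,0]]'; python3 -c "
from station import finish_job
print(finish_job())"
```

```text
time_s: 70.58
tcp_pos: [0.4224, -0.073, 0.2396]
ee_rot: [[0.991, 0.132, 0.0], [0.132, -0.991, 0.0], [0.0, -0.0, -1.0]]
wrist_force: [0.2, -0.9, -0.1]
gripper_width: 0.635
the job is handed in; nothing more can be done
None
```

The job is done and handed in at 70.6 s of robot time. I found four brass blanks and fed all of them under the hood with the push stick, two at a time.

- **Lever:** it started at about the second mark. I set it to the third, where the pictures put it at about 0.90 rad, and at the end turned it back to stop. It met the end stop, and the last pictures put the knob where stop predicts, to within about a pixel.
- **Blanks:** each was laid crosswise on the infeed. All four now lie side by side on the outfeed, and the rear edge of the last one is about 15 mm past the hood.
- **Push stick:** it went back on its mat between the two feeds and again after the last one. The last picture shows it standing upright there, about 13 mm from where it started.
- **Forces:** the highest wrist force I read was about 13 N, when pressing the lever against its stop.

In the last pictures nothing else on the bench looks moved, and I saw no blank knocked aside. When the lever was gripped, the fingers closed to 26 mm on the 28 mm knob with a few newtons of upward force. The grip was therefore slightly off centre, but the lever still followed.

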